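Reload the tumbling mill in the pottery

ROBOT

A 6-joint arm with a two-finger parallel gripper is mounted at the origin on the work surface. World frame = base frame: x ahead of the robot, y to its left, z up, the work surface at z = 0. Lengths are in m, angles in degrees, forces in N, time in s.
With the tool pointing down it reaches from about 0.375 to 0.9 m from the base axis. Payload 3.1 kg.
Tool frame: the origin (TCP) lies between the finger pads; the fingertips stand 11 mm ahead of it and the grasp point (between the pads) lies 8 mm behind it; z points along the fingers, y is the direction in which the jaws open and shut (so a half turn about z gives the same grasp; the last joint's range is limited). The gripper opens to 87 mm and grips with 3 to 60 N. Pads are 19 mm wide; open, the fingers measure 117 mm over their backs; the gripper's body (75 mm by 190 mm) begins 51 mm behind the grasp point.
Start: joints at [-75.029, 30.224, 82.088, -0, 67.689, -10.227], TCP at [0.266, -0.565, 0.206] pointing down, gripper open.
Joint ranges: [-176.69, 176.69], [-43.24, 126.21], [12.49, 139.97], [-82, 262], [0, 151.66], [-163.58, 163.58]. Speed limits (degrees/s): [159.86, 159.86, 180, 180, 180, 180].

INTERFACE

Orientations are given as a 3x3 rotation matrix whose columns are the frame's x, y, z axes.
In Python, from rig import bot, vision gives the robot as it stands. The module is installed in compiled form; this text tells all that it offers.
- The arm moves only by the tool jog_arm, never from a script. Its argument "rows" is a list of rows, each an object with "dp": the shift along the tool's x, y, z in mm, a list of three; "turn": the turn, a rotation vector about the tool's x, y, z in degrees, a list of three; "grip": the opening, from 0 (shut) to 1 (fully open). A call has 1 to 10 rows; each row is the pose to reach, as a shift and turn from the pose commanded when the call began, along the tool's axes at that moment; what a row does not reach only later rows make up. A row lasts 1/10 s, in which the tool goes at most 50 mm and 8.59 degrees, less where a joint would pass 70% of its speed; a pose out of reach is approached as far as the arm can. A call with a gripper value outside its range is refused whole. The fingers move at their own pace and stop on an object; the grip force is fixed at half the most. Time passes only in rows, so rows that repeat a pose let the fingers close. It gives the time, the measured TCP pose, the force and the opening at its end, in the units of the state.
- bot.read_state(): the state, without advancing time (a new reading comes with each control period).
- vision.capture(name): name is "side" or "top"; returns (picture, depth): 420x560x3 uint8, red, green, blue; 420x560 float32, m along the optical axis (not along the pixel's ray), 0 where there is no reading.
- vision.camera_info(name): a dict with "vertical_fov" (degrees; the focal length in pixels is half the picture's height over the tangent of half this angle, whatever the lens; pixels are square), "cx", "cy" (the principal point, pixels), "position" and "rotation" of the camera in the world. Camera axes: x right, y down, z forward; pixel columns grow to the right and rows downward; lengths in m; the calibration is good to about 2 mm. A picture is of the moment at which its call begins. camera_info takes no time and is no camera call.
- bot.hand_in(): hands the job in, once; it reports no verdict.
The state is a dict: "time_s": time; "joint_positions": joint angles; "qvel": joint speeds; "tau": joint torques, N m; "position": TCP position; "tcp_rot": TCP orientation; "force": force on the tool from outside, world axes, zero at the start; "moment": the same for the moment, N m; "opening": opening from 0.0 (shut) to 1.0 (fully open).
Only numpy, scipy, OpenCV 4.12 (cv2) and the standard library are available. Lean on these libraries where they do the work, as an engineer would, in place of code of your own. Each camera call takes 0.05 s, during which the arm holds its last target.

TASK

Reload the tumbling mill: slide its cover fully open, scoop all the white grinding balls out of the wooden bin with the aluminium scoop and tip them into the hopper without touching the balls with the gripper, slide the cover fully shut and then push the start button. Also move every finished clay knob from the catch tray to the tote, and leave the scoop standing on its rubber mat. Leave the other pottery things on the bench alone.

Things in the scene. Friction and masses are not known exactly. Their poses are not given: they have to be found in the camera images.
- mill: Fixed grey tumbling mill, a box 230 (x) x 320 (y) x 130 mm high, origin at the centre of its underside, front towards -x. An open hopper in its top, 160 (x) x 130 (y) mm, 70 mm deep, lies under the sliding steel cover; the hopper's centre is at x = +20, y = -80 mm. An outlet spout juts 27 mm from the -y side over the catch tray's edge, 72 to 102 mm above the bench. It stands turned up to 0.08 rad.
- hopper_in (a point): Centre of the hopper's inner floor, 60 mm above the bench and 70 mm below the hopper's rim; axes as the mill's.
- cover (a joint): Steel sliding cover of the hopper, m: 0 fully shut, 0.145 fully open; it slides along the mill's +y axis on top of the mill (its plate's top is 138 mm above the bench) and stays where it is left (about 2 N of friction).
- cover_grip (a point): Middle of the black upright grip bar on the cover: 60 (x) x 16 (y) mm, from 138 to 172 mm above the bench; this point is 159 mm above the bench. It moves with the cover. Axes as the mill's.
- start (a joint): Round grey push button, 26 mm wide, on the mill's front strip: 0 released, 0.006 m fully pressed; sprung, about 5 N.
- start_top (a point): Centre of the button's top face, about 152 mm above the bench; pressed straight down.
- catch_tray: Fixed steel catch tray on legs, 160 (x) x 160 (y) mm outside, 5 mm walls, inner floor 45 mm and wall tops 70 mm above the bench; origin at bench level under its centre.
- tote: Fixed open grey plastic tote, 200 (x) x 160 (y) x 65 mm high, 5 mm walls and floor; origin at the centre of its underside.
- bin: Fixed open wooden bin of grinding balls, x -135 to +140, 114 mm wide (y, 104 inside), 45 mm high; walls and floor 5 mm; origin on its underside. The flat inner floor runs from x = -75 to +135 mm; from x = -75 mm towards the robot (-x) it rises as a 40 degree ramp to the rim, against which the balls can be scooped up. The balls start at x = -60 to -15 mm.
- mat: Fixed black rubber mat for the scoop, 170 (x) x 150 (y) x 4 mm; origin at the centre of its underside.
- scoop: Aluminium scoop, 200 g, standing flat: 114 (x) x 88 (y) mm, origin at the centre of its underside. The lip is at x = -57 mm; pan floor 2.5 mm thick, x = -57 to +31 mm, side walls 3 mm thick, 82 mm apart, rising from 5 mm at the lip to 31 mm, back wall 36 mm high. An upright wooden handle post, 24 (x) x 20 (y) mm, rises at x = +45 mm to 115 mm above the underside.
- ball1: White ceramic grinding ball, 26 mm across, 30 g; origin at its centre. May be absent.
- ball2: White ceramic grinding ball, 26 mm across, 30 g; origin at its centre. May be absent.
- ball3: White ceramic grinding ball, 26 mm across, 30 g; origin at its centre. May be absent.
- ball4: White ceramic grinding ball, 26 mm across, 30 g; origin at its centre. May be absent.
- ball5: White ceramic grinding ball, 26 mm across, 30 g; origin at its centre. May be absent.
- knob1: Clay drawer knob, 32 mm tall, round: foot 26 mm, neck 22 mm, head 36 mm across (at 20 to 26 mm up), 50 g; origin at the centre of its foot, z along its axis. May be absent.
- knob2: Clay drawer knob, 32 mm tall, round: foot 26 mm, neck 22 mm, head 36 mm across (at 20 to 26 mm up), 50 g; origin at the centre of its foot, z along its axis. May be absent.
- knob3: Clay drawer knob, 32 mm tall, round: foot 26 mm, neck 22 mm, head 36 mm across (at 20 to 26 mm up), 50 g; origin at the centre of its foot, z along its axis. May be absent.
- knob4: Clay drawer knob, 32 mm tall, round: foot 26 mm, neck 22 mm, head 36 mm across (at 20 to 26 mm up), 50 g; origin at the centre of its foot, z along its axis. May be absent.
- mug: Bystander: glazed mug, 76 mm across, 85 mm tall; origin at the centre of its underside.
- jar: Bystander: amber jar, 70 mm across, 100 mm tall; origin at the centre of its underside.
- bowl: Bystander: clay bowl, 120 mm across, 50 mm tall; origin at the centre of its underside.
- brush: Bystander: brush lying flat along its x axis; origin at the centre of its underside.
Mind the look-alikes: they are no part of the job. What is shaped like the knob1 but red is not meant. What is shaped like the knob3 but purple is not meant.

How it is judged (in metres and radians):
On the way, in this order (a step that is already met when the one before it is completed fails the run):
1. the cover is fully open (joint over 0.135) (value of joint cover above 0.135 m), for 0.2 s.
2. all the balls lie in the hopper (x of ball1 in the frame of hopper_in between -0.081 and 0.081 m and y of ball1 in the frame of hopper_in between -0.066 and 0.066 m and z of each of ball1, ball2, ball3, ball4, ball5 in the frame of hopper_in below 0.066 m and x of ball2 in the frame of hopper_in between -0.081 and 0.081 m and y of ball2 in the frame of hopper_in between -0.066 and 0.066 m and x of ball3 in the frame of hopper_in between -0.081 and 0.081 m and y of ball3 in the frame of hopper_in between -0.066 and 0.066 m and x of ball4 in the frame of hopper_in between -0.081 and 0.081 m and y of ball4 in the frame of hopper_in between -0.066 and 0.066 m and x of ball5 in the frame of hopper_in between -0.081 and 0.081 m and y of ball5 in the frame of hopper_in between -0.066 and 0.066 m), for 0.3 s.
3. the cover is fully shut (joint under 0.006) with the balls inside (all of step 2 and value of joint cover below 0.006 m), for 0.2 s.
4. the start button is pushed in with the cover shut (value of joint start above 0.004 m and value of joint cover below 0.008 m), for 0.05 s.
At the end, for the whole second after the job is handed in: All balls present are in the hopper and all knobs present in the tote (any way up), at rest; the cover is shut within 8 mm and the start button released; the scoop stands upright on its mat, its centre within 50 mm of the mat's (all of step 2 and x of knob1 in the frame of tote between -0.095 and 0.095 m and y of knob1 in the frame of tote between -0.075 and 0.075 m and z of each of knob1, knob2, knob3, knob4 in the frame of tote below 0.06 m and x of knob2 in the frame of tote between -0.095 and 0.095 m and y of knob2 in the frame of tote between -0.075 and 0.075 m and x of knob3 in the frame of tote between -0.095 and 0.095 m and y of knob3 in the frame of tote between -0.075 and 0.075 m and x of knob4 in the frame of tote between -0.095 and 0.095 m and y of knob4 in the frame of tote between -0.075 and 0.075 m and linear speed of each of ball1, ball2, ball3, ball4, ball5, knob1, knob2, knob3, knob4, scoop below 0.03 m/s and value of joint cover below 0.008 m and value of joint start below 0.003 m and horizontal distance between scoop and mat below 0.05 m and angle between scoop's own z axis and vertical below 0.12 rad and height (world z) of scoop below 0.015 m); the robot touches nothing.
It fails at once if the gripper fingers touch a grinding ball (over 1 N) (contact force between the fingers and ball1 above 1 N or contact force between the fingers and ball2 above 1 N or contact force between the fingers and ball3 above 1 N or contact force between the fingers and ball4 above 1 N or contact force between the fingers and ball5 above 1 N).
It fails at once if a bystander (mug, jar, bowl, brush) is moved more than 30 mm (distance of any of mug, jar, bowl, brush from where it was at the start of the episode above 0.03 m).
Of ball1, ball2, ball3, ball4, ball5 only 3 to 5 are there at a start; the rules pass over those that are not, and their reading is None.
Of knob1, knob2, knob3, knob4 only 2 to 4 are there at a start; the rules pass over those that are not, and their reading is None.
At some moment in a run one of knob1, knob2, knob3, knob4 may be knocked a few centimetres aside while the robot is not near it.
It also fails if it takes over 210 s, if anything falls off the work surface, if the arm or the gripper's body presses on something with over 40 N, if the wrist force passes 120 N, or if a joint passes its speed limit or range.

## Working session

There is one attempt and no reset: what is moved stays moved. The work goes in short steps, Python scripts to look and compute and a tool call to move; the robot and the scene stay as the last step left them, time stands still between calls to the robot, and variables do not carry over. Pictures are saved under pics/ and viewed, and the job is handed in when it is done.

Besides the shell and the picture viewer there is one more tool, called after ">>>" as a command line: name --argument value ..., lists and objects as JSON in quotes. jog_arm: Moves the arm, as the interface text tells. Its arguments: {"type":"object","properties":{"rows":{"type":"array"}},"required":["rows"]}

```bash
mkdir -p pics; ls; cat > h.py <<'E'
import numpy as np, cv2, json
from rig import bot, vision
def cap(name,fn=None):
    p,d=vision.capture(name)
    if fn: cv2.imwrite('pics/'+fn+'.png',cv2.cvtColor(p,cv2.COLOR_RGB2BGR))
    np.savez('/tmp/'+name+'.npz',p=p,d=d)
    return p,d
def pts(name,d):
    c=vision.camera_info(name)
    h,w=d.shape
    f=h/2/np.tan(np.radians(c['vertical_fov'])/2)
    u,v=np.meshgrid(np.arange(w),np.arange(h))
    P=np.stack([(u-c['cx'])/f*d,(v-c['cy'])/f*d,d],-1)
    return P@np.array(c['rotation']).T+np.array(c['position'])
def load(name):
    z=np.load('/tmp/'+name+'.npz'); return z['p'],z['d'],pts(name,z['d'])
E
python3 - <<'E'
from h import *
for n in ['side','top']:
    cap(n,n+'0'); print(n,vision.camera_info(n))
print(bot.read_state())
E
```

```text
pics
side {'vertical_fov': 45.47604702383649, 'cx': 280.7530691024255, 'cy': 213.97060741781513, 'position': array([ 0.08505614, -1.0958068 ,  0.91962233]), 'rotation': array([[ 0.90799009, -0.24613194,  0.33907677],
       [-0.41880675, -0.50911484,  0.75193283],
       [-0.01244567, -0.8247552 , -0.56535295]])}
top {'vertical_fov': 46.38816567702551, 'cx': 276.5213063157304, 'cy': 213.68344009643243, 'position': array([ 0.51626035, -0.01053751,  1.21826829]), 'rotation': array([[-0.00859146, -0.99889301,  0.04624864],
       [-0.99994287,  0.00887622,  0.00595538],
       [-0.0063593 , -0.04619484, -0.99891221]])}
{'time_s': 0.1, 'joint_positions': array([-7.50292464e+01,  3.02751758e+01,  8.21483608e+01,  1.18077057e-03,
        6.76885656e+01, -1.02278044e+01]), 'qvel': array([-0.02648215, -0.15594781, -0.11903786,  0.06816412, -0.02749575,
        0.07794627]), 'tau': array([-1.40989137e-04, -4.40985096e+01, -1.77151108e+01,  6.33868994e-02,
        5.34083415e-02, -4.86279987e-05]), 'position': array([ 0.26594639, -0.56484234,  0.20465683]), 'tcp_rot': array([[ 9.04841196e-01,  4.25748955e-01, -4.87009813e-04],
       [ 4.25749076e-01, -9.04839286e-01,  1.89506742e-03],
       [ 3.66157360e-04, -1.92207905e-03, -9.99998086e-01]]), 'force': array([-0.02454841,  0.19772645,  0.13621078]), 'moment': array([-0.01674944, -0.00605376,  0.0014255 ]), 'opening': 1.000833090468237}
```

View pics/top0.png

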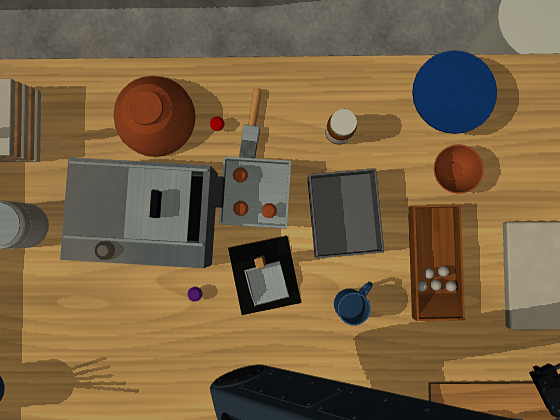

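View pics/side0.png

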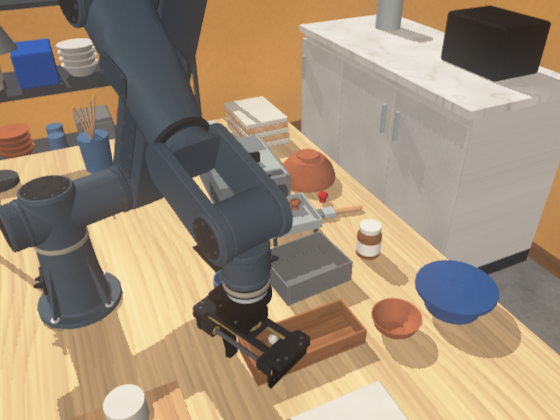

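The top view shows the mill at left (grip bar at 155,203; button at 104,250) and the catch tray at (256,192) with three brown knobs. The tote is at (346,213), and the scoop is on its mat at (264,275) with its lip towards the robot. The bin is at (437,262) with 5 balls. A red knob (217,124) and a purple one (195,294) are the look-alikes. Next I'll measure.

```bash
python3 - <<'E'
from h import *
p,d,P=load('top')
print('depth zeros',(d==0).mean())
def q(u,v,r=1):
    a=P[v-r:v+r+1,u-r:u+r+1].reshape(-1,3); return np.round(np.median(a,0)*1000,1)
for n,u,v in [('bench',330,280),('grip',155,203),('cover',140,225),('dark',196,205),('millstrip',150,252),('button',104,250),('millleft',90,205),('trayfloor',256,192),('k1',240,174),('k2',240,208),('k3',269,211),('tote floor',346,213),('post',262,259),('pan',265,288),('mat',240,280),('b',430,272),('b',443,271),('b',423,285),('b',436,284),('b',450,286),('binfloor',437,235),('red',217,124),('purple',195,294)]:
    print(n,q(u,v))
def rect(mask,n):
    m=mask
    k,lab,st,ce=cv2.connectedComponentsWithStats(m.astype(np.uint8))
    i=1+np.argmax(st[1:,4]); xy=P[lab==i][:,:2].astype(np.float32)*1000
    r=cv2.minAreaRect(xy); print(n,'c',np.round(r[0],1),'size',np.round(r[1],1),'ang',round(r[2],2),'n',len(xy))
X,Y,Z=P[...,0]*1000,P[...,1]*1000,P[...,2]*1000
V,U=np.mgrid[0:420,0:560]
def roi(u0,u1,v0,v1): return (U>=u0)&(U<u1)&(V>=v0)&(V<v1)
rect(roi(50,222,150,275)&(Z>120)&(Z<145),'mill top')
rect(roi(130,180,180,225)&(Z>160),'grip')
rect(roi(50,222,150,275)&(Z>134)&(Z<146),'cover plate')
rect(roi(50,120,230,275)&(Z>145),'button')
rect(roi(215,300,150,235)&(Z>58)&(Z<78),'tray rim')
rect(roi(300,390,160,265)&(Z>55)&(Z<75),'tote rim')
rect(roi(400,475,195,330)&(Z>37)&(Z<52),'bin rim')
hsv=cv2.cvtColor(p,cv2.COLOR_RGB2HSV)
rect(roi(220,310,230,320)&(hsv[...,2]<60)&(Z<12),'mat dark')
rect(roi(220,310,230,320)&(Z>1.8)&(Z<50),'mat any')
rect(roi(220,310,230,320)&(Z>105),'post top')
big=cv2.resize(p[140:330,50:480],None,fx=1.8,fy=1.8,interpolation=cv2.INTER_CUBIC)
cv2.imwrite('pics/top0z.png',big[...,::-1])
E
```

```text
depth zeros 0.003869047619047619
bench [ 407.2 -133.9   -1. ]
grip [590.  256.4 170.1]
cover [544.  297.6 136.2]
dark [592.  186.9  61. ]
millstrip [484.  277.6 127.9]
button [489.8 371.9 151.6]
millleft [589.9 412.9 127.5]
trayfloor [623.5  45.5  43. ]
k1 [662.8  80.9  76.3]
k2 [583.3  81.5  75.1]
k3 [575.7  13.8  73.7]
tote floor [ 572.6 -175.7    4.6]
post [466.   29.4 116.8]
pan [389.6  26.6   5.5]
mat [409.5  88.2   3.8]
b [ 427.3 -372.1   29.3]
b [ 429.4 -404.1   28.2]
b [ 396.4 -354.4   30.1]
b [ 398.3 -385.8   28.9]
b [ 393.3 -419.2   28.2]
binfloor [ 516.2 -399.     4.1]
red [791.4 140.2  30.8]
purple [379.4 194.2  34. ]
mill top c [573.7 312.1] size [323.6 230.2] ang 86.11 n 13561
grip c [568.4 127.5] size [289.3  58.6] ang 80.76 n 227
cover plate c [590.6 262. ] size [148.5 173.9] ang 87.23 n 4046
button c [490.5 375.9] size [23.7 24.2] ang 79.63 n 112
tray rim c [621.8  47.7] size [160.1 160.5] ang 85.73 n 568
tote rim c [ 571.2 -167.4] size [200.4 160.6] ang 4.61 n 712
bin rim c [ 452.1 -388.5] size [275.4 117.1] ang 0.49 n 1123
mat dark c [421.6  29. ] size [170.2 151.3] ang 11.14 n 2688
mat any c [420.6  27.9] size [187.1 161.2] ang 13.73 n 3176
post top c [458.5  36.6] size [23.5 19.8] ang 15.9 n 98
```

View pics/top0z.png

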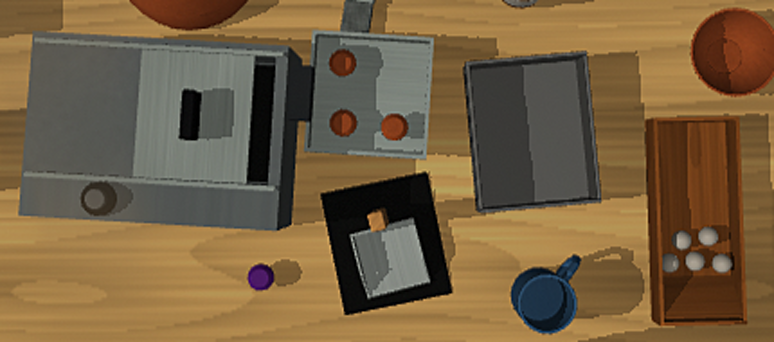

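```bash
python3 - <<'E'
from h import *
p,d,P=load('top')
X,Y,Z=P[...,0]*1000,P[...,1]*1000,P[...,2]*1000
V,U=np.mgrid[0:420,0:560]
def roi(u0,u1,v0,v1): return (U>=u0)&(U<u1)&(V>=v0)&(V<v1)
m=roi(145,168,180,225)&(Z>160)&(Z<180)
r=cv2.minAreaRect(P[m][:,:2].astype(np.float32)*1000); print('grip',r, np.median(Z[m]))
m=roi(120,190,165,245)&(Z>133.5)&(Z<146)
print('cover y range along rows'); 
for v in (185,200,230,236):
    mm=m&(V==v); print(v,U[mm].min(),U[mm].max(),Y[mm].min(),Y[mm].max())
mm=roi(185,215,170,240)&(Z<70); r=cv2.minAreaRect(P[mm][:,:2].astype(np.float32)*1000); print('hole',r,Y[mm].min(),Y[mm].max())
# knobs
for n,u,v in [('k1',240,174),('k2',240,208),('k3',269,211)]:
    mm=roi(u-14,u+15,v-14,v+15)&(Z>62)&(Z<82)
    hsv=cv2.cvtColor(p,cv2.COLOR_RGB2HSV); mm&=(hsv[...,1]>110)
    c,rad=cv2.minEnclosingCircle(P[mm][:,:2].astype(np.float32)*1000); print(n,c,rad,mm.sum(),P[mm].mean(0)*1000)
E
```

```text
grip ((589.360595703125, 259.2522277832031), (16.472126007080078, 58.357818603515625), 86.92027282714844) 170.06981183457225
cover y range along rows
185 128 189 189.38394469511707 325.04496994557365
200 126 189 189.56881376584641 329.6661682522732
230 124 187 193.6504910704997 333.0760195686191
236 124 186 196.44039760943187 332.98942424735725
hole ((593.0230712890625, 175.701171875), (55.51258087158203, 165.76502990722656), 86.61101531982422) 143.09383662256366 207.78320265785158
k1 (663.5123291015625, 81.99205780029297) 17.45325469970703 173 [662.51655107  81.48453541  73.73052253]
k2 (584.126220703125, 81.33594512939453) 17.530662536621094 174 [583.74235737  81.23071487  73.90149314]
k3 (578.0963134765625, 14.666991233825684) 17.34847640991211 169 [577.90198808  14.70051774  73.96607356]
```

```bash
cat >> h.py <<'E'
from scipy.spatial.transform import Rotation as Ro
def Rdown(yaw,tilt=0,ax=None):
    a=np.radians(yaw); c,s=np.cos(a),np.sin(a)
    return np.array([[c,s,0],[s,-c,0],[0,0,-1.]])
def getcmd():
    j=json.load(open('cmd.json')); return np.array(j['p']),np.array(j['R'])
def setcmd(p,R): json.dump({'p':list(map(float,p)),'R':np.array(R).tolist()},open('cmd.json','w'))
def commit(dp,turn=(0,0,0)):
    p,R=getcmd(); p2=p+R@np.array(dp,float); R2=R@Ro.from_rotvec(np.radians(turn)).as_matrix(); setcmd(p2,R2)
    s=bot.read_state(); e=np.array(s['position'])*1000-p2
    er=np.degrees(Ro.from_matrix(R2.T@np.array(s['tcp_rot'])).as_rotvec())
    print('t',round(s['time_s'],2),'cmd',p2.round(1),'meas-cmd',e.round(1),'rot',er.round(2),'F',np.round(s['force'],1),'op',round(s['opening'],3))
def plan(wps):
    """wps list of (pos mm, R) -> rel dp, turn from cmd"""
    p,R=getcmd()
    for pos,T in wps:
        print('dp',(R.T@(np.array(pos)-p)).round(1),'turn',np.degrees(Ro.from_matrix(R.T@T).as_rotvec()).round(2))
E
python3 - <<'E'
from h import *
setcmd([266,-565,206],Rdown(25.198))
plan([((430,-150,230),Rdown(10)),((589.4,259.3,230),Rdown(-3.6))])
E
```

```text
dp [ 325.1 -305.7  -24. ] turn [ 0.   0.  15.2]
dp [ 643.6 -608.2  -24. ] turn [ 0.   0.  28.8]
```

>>> jog_arm --rows '[{"dp": [32, -30, -24], "turn": [0, 0, 2], "grip": 1}, {"dp": [80, -75, -24], "turn": [0, 0, 5], "grip": 1}, {"dp": [325, -306, -24], "turn": [0, 0, 15.2], "grip": 1}, {"dp": [325, -306, -24], "turn": [0, 0, 15.2], "grip": 1}, {"dp": [325, -306, -24], "turn": [0, 0, 15.2], "grip": 1}, {"dp": [325, -306, -24], "turn": [0, 0, 15.2], "grip": 1}, {"dp": [325, -306, -24], "turn": [0, 0, 15.2], "grip": 1}, {"dp": [325, -306, -24], "turn": [0, 0, 15.2], "grip": 1}, {"dp": [325, -306, -24], "turn": [0, 0, 15.2], "grip": 1}, {"dp": [325, -306, -24], "turn": [0, 0, 15.2], "grip": 1}]'

```text
time_s: 1.1
position: [0.4301, -0.1445, 0.2293]
tcp_rot: [[0.984, 0.181, -0.001], [0.181, -0.984, 0.003], [-0.001, -0.003, -1.0]]
force: [-0.7, -0.4, -0.6]
opening: 1.001
```

```bash
python3 - <<'E'
from h import *
commit([325,-306,-24],[0,0,15.2])
plan([((589.4,259.3,230),Rdown(-3.6))])
E
```

```text
t 1.1 cmd [ 429.8 -149.8  230. ] meas-cmd [ 0.3  5.3 -0.7] rot [ 0.18 -0.03 -0.42] F [-0.7 -0.4 -0.6] op 1.001
dp [ 228.2 -375.1    0. ] turn [ 0.   0.  13.6]
```

>>> jog_arm --rows '[{"dp": [228, -375, 0], "turn": [0, 0, 13.6], "grip": 0.6}, {"dp": [228, -375, 0], "turn": [0, 0, 13.6], "grip": 0.6}, {"dp": [228, -375, 0], "turn": [0, 0, 13.6], "grip": 0.6}, {"dp": [228, -375, 0], "turn": [0, 0, 13.6], "grip": 0.6}, {"dp": [228, -375, 0], "turn": [0, 0, 13.6], "grip": 0.6}, {"dp": [228, -375, 0], "turn": [0, 0, 13.6], "grip": 0.6}, {"dp": [228, -375, 0], "turn": [0, 0, 13.6], "grip": 0.6}, {"dp": [228, -375, 0], "turn": [0, 0, 13.6], "grip": 0.6}, {"dp": [228, -375, 0], "turn": [0, 0, 13.6], "grip": 0.6}, {"dp": [228, -375, 0], "turn": [0, 0, 13.6], "grip": 0.6}]'

```text
time_s: 2.1
position: [0.5912, 0.2633, 0.2288]
tcp_rot: [[0.998, -0.058, 0.002], [-0.058, -0.998, 0.002], [0.002, -0.003, -1.0]]
force: [-0.1, -0.7, 0.1]
opening: 0.597
```

```bash
python3 - <<'E'
from h import *
commit([228,-375,0],[0,0,13.6])
plan([((589.4,259.3,155),Rdown(-3.6))])
E
```

```text
t 2.1 cmd [589.2 259.1 230. ] meas-cmd [ 2.   4.2 -1.2] rot [ 0.15  0.12 -0.28] F [-0.1 -0.7  0.1] op 0.597
dp [ 0.2 -0.2 75. ] turn [ 0.  0. -0.]
```

>>> jog_arm --rows '[{"dp": [0, 0, 0], "turn": [0, 0, 0], "grip": 0.6}, {"dp": [0, 0, 0], "turn": [0, 0, 0], "grip": 0.6}, {"dp": [0, 0, 35], "turn": [0, 0, 0], "grip": 0.6}, {"dp": [0, 0, 60], "turn": [0, 0, 0], "grip": 0.6}, {"dp": [0, 0, 74], "turn": [0, 0, 0], "grip": 0.6}, {"dp": [0, 0, 74], "turn": [0, 0, 0], "grip": 0.6}, {"dp": [0, 0, 74], "turn": [0, 0, 0], "grip": 0.0}, {"dp": [0, 0, 74], "turn": [0, 0, 0], "grip": 0.0}, {"dp": [0, 0, 74], "turn": [0, 0, 0], "grip": 0.0}, {"dp": [0, 0, 74], "turn": [0, 0, 0], "grip": 0.0}]'

```text
time_s: 3.1
position: [0.5899, 0.2589, 0.1567]
tcp_rot: [[0.998, -0.063, 0.002], [-0.063, -0.998, 0.0], [0.002, -0.001, -1.0]]
force: [-0.1, 0.1, -0.4]
opening: 0.318
```

```bash
python3 - <<'E'
from h import *
commit([0,0,74])
c=Rdown(-3.9)
y=np.array([0.068,0.998,0])*117
p,R=getcmd()
plan([(p+y,Rdown(-3.9))])
E
```

```text
t 3.1 cmd [589.2 259.1 156. ] meas-cmd [ 0.7 -0.3  0.7] rot [ 0.03  0.11 -0.01] F [-0.1  0.1 -0.4] op 0.318
dp [   0.6 -117.     0. ] turn [0.  0.  0.3]
```

>>> jog_arm --rows '[{"dp": [0, 0, 0], "turn": [0, 0, 0], "grip": 0.0}, {"dp": [0, 0, 0], "turn": [0, 0, 0], "grip": 0.0}, {"dp": [0, 0, 0], "turn": [0, 0, 0], "grip": 0.0}, {"dp": [0.1, -15, 0], "turn": [0, 0, 0], "grip": 0.0}, {"dp": [0.3, -40, 0], "turn": [0, 0, 0.1], "grip": 0.0}, {"dp": [0.5, -65, 0], "turn": [0, 0, 0.2], "grip": 0.0}, {"dp": [0.6, -90, 0], "turn": [0, 0, 0.3], "grip": 0.0}, {"dp": [0.6, -105, 0], "turn": [0, 0, 0.3], "grip": 0.0}, {"dp": [0.6, -110, 0], "turn": [0, 0, 0.3], "grip": 0.0}, {"dp": [0.6, -110, 0], "turn": [0, 0, 0.3], "grip": 0.0}]'

```text
time_s: 4.1
position: [0.5965, 0.3691, 0.1553]
tcp_rot: [[0.998, -0.067, -0.0], [-0.067, -0.998, -0.0], [-0.0, 0.0, -1.0]]
force: [0.5, -0.0, 0.4]
opening: 0.005
```

```bash
python3 - <<'E'
from h import *
commit([0.6,-110,0],[0,0,.3])
E
```

```text
t 4.1 cmd [596.7 368.9 156. ] meas-cmd [-0.2  0.2 -0.7] rot [-0.02 -0.02 -0.08] F [ 0.5 -0.   0.4] op 0.005
```

```bash
python3 - <<'E'
from h import *
cap('top','t1');cap('side','s1')
E
```

```text
(no output)
```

View pics/t1.png

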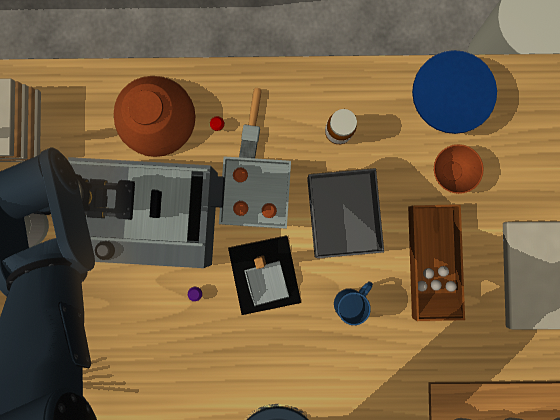

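View pics/s1.png

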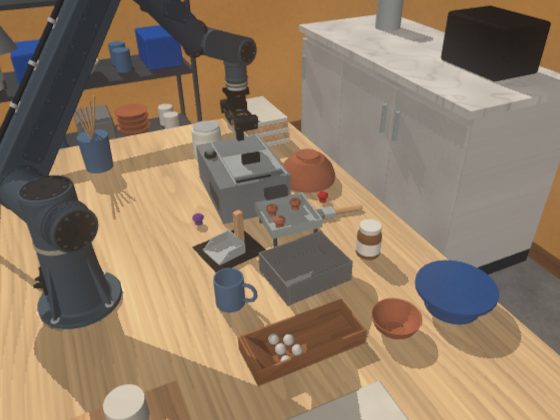

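```bash
python3 - <<'E'
from h import *
p,d,P=load('side')
big=cv2.resize(p[60:230,170:340],None,fx=3.5,fy=3.5,interpolation=cv2.INTER_CUBIC)
cv2.imwrite('pics/s1z.png',big[...,::-1])
p,d,P=load('top')
Z=P[...,2]*1000
V,U=np.mgrid[0:420,0:560]
m=(U>145)&(U<168)&(V>180)&(V<225)&(Z>160)&(Z<180)
r=cv2.minAreaRect(P[m][:,:2].astype(np.float32)*1000); print('grip',r, np.median(Z[m]))
big=cv2.resize(p[140:280,40:240],None,fx=4,fy=4,interpolation=cv2.INTER_CUBIC)
cv2.imwrite('pics/t1z.png',big[...,::-1])
E
```

```text
grip ((589.5929565429688, 259.6965637207031), (17.09474754333496, 58.52875900268555), 85.27244567871094) 169.64296799722067
```

View pics/s1z.png

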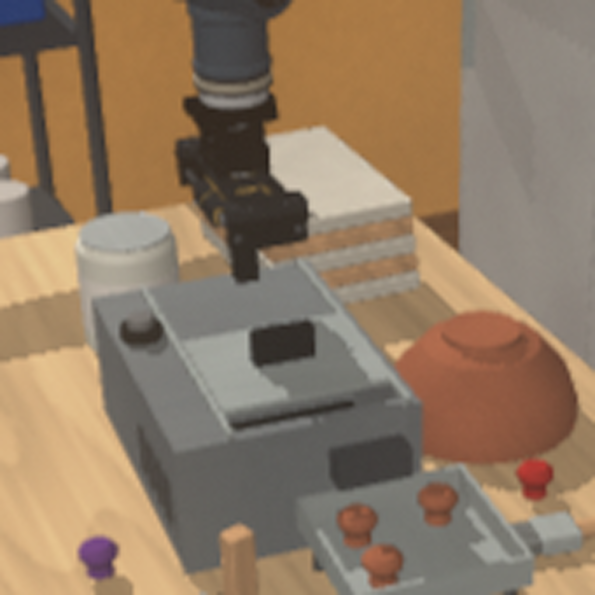

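View pics/t1z.png

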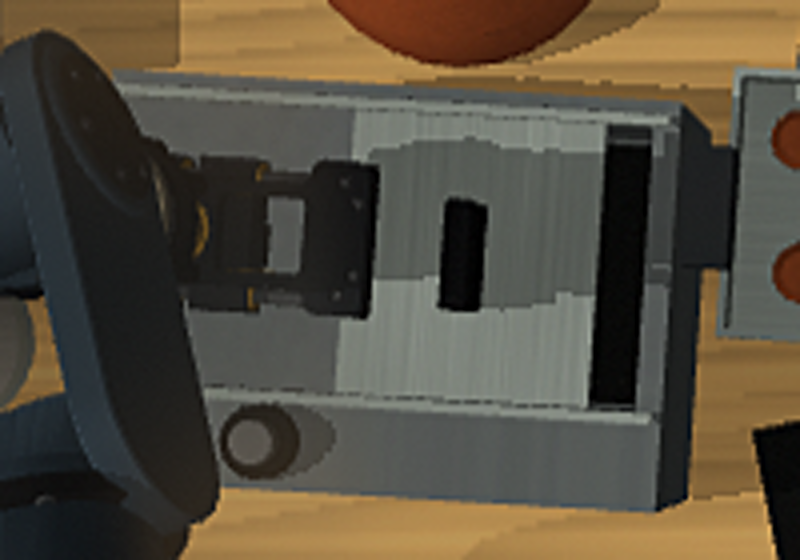

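```bash
python3 - <<'E'
from h import *
p,d,P=load('side')
for v in range(118,150,2):
    print(v,[tuple((P[v,u]*1000).round().astype(int)) for u in (234,238,242,246)])
E
```

```text
118 [(np.int64(555), np.int64(289), np.int64(286)), (np.int64(568), np.int64(288), np.int64(285)), (np.int64(576), np.int64(274), np.int64(288)), (np.int64(591), np.int64(279), np.int64(284))]
120 [(np.int64(552), np.int64(281), np.int64(284)), (np.int64(562), np.int64(274), np.int64(284)), (np.int64(577), np.int64(277), np.int64(280)), (np.int64(587), np.int64(271), np.int64(281))]
122 [(np.int64(550), np.int64(277), np.int64(279)), (np.int64(561), np.int64(271), np.int64(279)), (np.int64(577), np.int64(278), np.int64(273)), (np.int64(589), np.int64(276), np.int64(272))]
124 [(np.int64(553), np.int64(288), np.int64(267)), (np.int64(563), np.int64(278), np.int64(269)), (np.int64(575), np.int64(274), np.int64(268)), (np.int64(592), np.int64(284), np.int64(261))]
126 [(np.int64(554), np.int64(291), np.int64(259)), (np.int64(565), np.int64(285), np.int64(259)), (np.int64(577), np.int64(282), np.int64(258)), (np.int64(590), np.int64(281), np.int64(256))]
128 [(np.int64(708), np.int64(748), np.int64(32)), (np.int64(563), np.int64(281), np.int64(254)), (np.int64(575), np.int64(278), np.int
[... 1278 characters left out ...]
int64(431), np.int64(129)), (np.int64(622), np.int64(417), np.int64(133)), (np.int64(635), np.int64(413), np.int64(132))]
144 [(np.int64(594), np.int64(422), np.int64(129)), (np.int64(605), np.int64(414), np.int64(130)), (np.int64(617), np.int64(404), np.int64(132)), (np.int64(631), np.int64(404), np.int64(129))]
146 [(np.int64(585), np.int64(398), np.int64(134)), (np.int64(599), np.int64(396), np.int64(132)), (np.int64(611), np.int64(390), np.int64(132)), (np.int64(623), np.int64(382), np.int64(133))]
148 [(np.int64(581), np.int64(387), np.int64(132)), (np.int64(593), np.int64(381), np.int64(132)), (np.int64(606), np.int64(377), np.int64(131)), (np.int64(618), np.int64(369), np.int64(132))]
```

```bash
python3 - <<'E'
from h import *
p=cv2.imread('pics/side0.png')
cv2.imwrite('pics/s0z.png',cv2.resize(p[260:400,170:340],None,fx=4,fy=4,interpolation=cv2.INTER_CUBIC))
# project expected points
def proj(name,X):
    c=vision.camera_info(name); R=np.array(c['rotation']); f=210/np.tan(np.radians(c['vertical_fov'])/2)
    q=(np.array(X)/1000-c['position'])@R; return (q[:2]/q[2]*f+[c['cx'],c['cy']]).round(1)
R=Rdown(25.198); t=np.array([266,-565,206.])
for y in (-50,50):
    for z in (11,-8,-59): print(y,z,proj('side',t+R@[0,y,z]))
print('now closed tip', proj('side',[596.5,369,144]),proj('side',[596.5,369,174]), 'top',proj('top',[596.5,369,144]))
E
```

```text
-50 11 [232.  362.1]
-50 -8 [231.3 355. ]
-50 -59 [229.2 335.1]
50 11 [274.4 392.6]
50 -8 [274.2 385.5]
50 -59 [273.5 365.4]
now closed tip [240.  146.1] [239.5 138.2] top [106.9 201.3]
```

View pics/s0z.png

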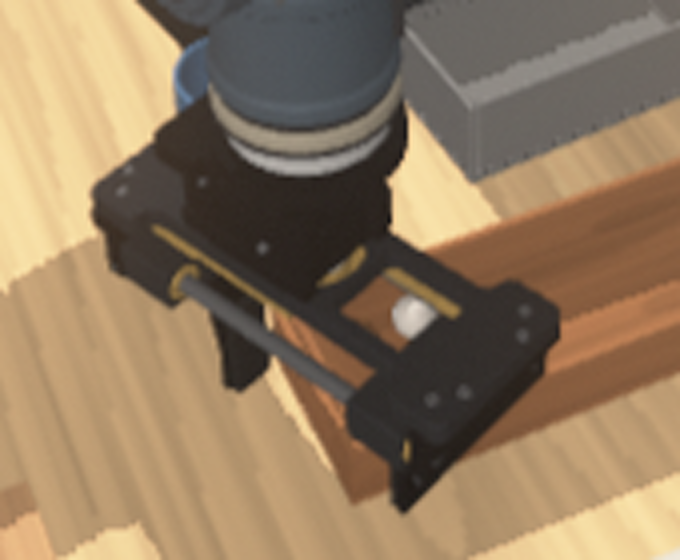

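>>> jog_arm --rows '[{"dp": [0, 0, 5], "turn": [0, 0, 0], "grip": 0.0}, {"dp": [0, 0, 10], "turn": [0, 0, 0], "grip": 0.0}, {"dp": [0, 0, 13], "turn": [0, 0, 0], "grip": 0.0}, {"dp": [0, 0, 13], "turn": [0, 0, 0], "grip": 0.0}]'

```text
time_s: 4.6
position: [0.5964, 0.3677, 0.1416]
tcp_rot: [[0.998, -0.069, -0.002], [-0.069, -0.998, -0.001], [-0.002, 0.001, -1.0]]
force: [0.8, -0.3, -0.6]
opening: 0.002
```

```bash
python3 - <<'E'
from h import *
commit([0,0,13])
cap('side')
p,d,P=load('side')
for v in range(132,156,1):
    print(v,[(P[v,u]*1000).round().astype(int).tolist() for u in (238,240,242)])
cv2.imwrite('pics/s2z.png',cv2.resize(p[80:190,180:320],None,fx=5,fy=5,interpolation=cv2.INTER_CUBIC)[...,::-1])
E
```

```text
t 4.6 cmd [596.7 368.9 143. ] meas-cmd [-0.3 -1.2 -1.4] rot [-0.05 -0.1   0.04] F [ 0.8 -0.3 -0.6] op 0.002
132 [[564, 286, 238], [570, 284, 238], [574, 277, 240]]
133 [[563, 284, 236], [569, 282, 236], [575, 279, 236]]
134 [[563, 283, 233], [567, 278, 234], [577, 285, 229]]
135 [[562, 283, 230], [591, 345, 197], [601, 355, 191]]
136 [[588, 357, 189], [594, 356, 188], [604, 364, 182]]
137 [[587, 357, 186], [592, 351, 187], [604, 363, 179]]
138 [[590, 365, 177], [595, 359, 179], [601, 357, 179]]
139 [[585, 352, 181], [596, 363, 174], [601, 358, 175]]
140 [[589, 363, 172], [593, 354, 175], [603, 362, 169]]
141 [[587, 360, 169], [594, 359, 168], [601, 357, 168]]
142 [[587, 360, 166], [594, 359, 165], [598, 351, 167]]
143 [[585, 353, 166], [595, 363, 159], [601, 358, 160]]
144 [[605, 414, 130], [610, 405, 133], [617, 405, 132]]
145 [[603, 408, 129], [608, 400, 132], [615, 401, 130]]
146 [[601, 402, 129], [607, 398, 129], [613, 394, 130]]
147 [[595, 385, 134], [605, 392, 128], [612, 393, 126]]
148 [[596, 389, 128], [601, 382, 130], [607, 379, 130]]
149 [[591, 376, 131], [596, 370, 133], [604, 371, 130]]
150 [[589, 369, 131], [594, 365, 131], [602, 365, 130]]
151 [[586, 362, 131], [594, 364, 128], [600, 361, 128]]
152 [[585, 360, 128], [590, 355, 130], [596, 350, 131]]
153 [[580, 348, 131], [586, 344, 132], [588, 329, 138]]
154 [[574, 331, 137], [582, 331, 135], [565, 264, 171]]
155 [[569, 317, 141], [576, 317, 139], [560, 250, 175]]
```

View pics/s2z.png

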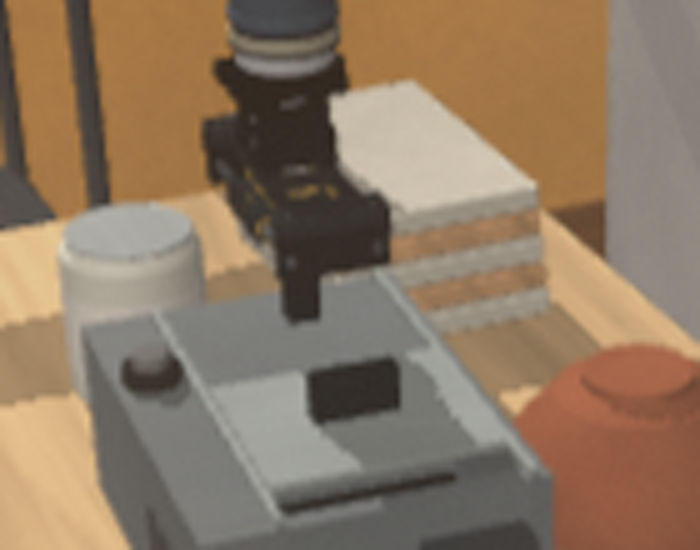

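```bash
cat >> h.py <<'E'
def proj(name,X):
    c=vision.camera_info(name); R=np.array(c['rotation']); f=210/np.tan(np.radians(c['vertical_fov'])/2)
    q=(np.array(X)/1000-c['position'])@R; return (q[:2]/q[2]*f+[c['cx'],c['cy']]).round(1)
E
python3 - <<'E'
from h import *
R=Rdown(25.198); t=np.array([266,-565,204.7])
for off in (0,15,30):
    for y in (-58.5,-43.5,43.5,58.5):
        print(off,y,[proj('side',t+R@[x,y,11-off]).tolist() for x in (-9.5,9.5)])
E
```

```text
0 -58.5 [[224.9, 363.4], [232.4, 356.8]]
0 -43.5 [[230.9, 367.8], [238.4, 361.1]]
0 43.5 [[267.8, 394.7], [275.1, 387.3]]
0 58.5 [[274.6, 399.7], [281.9, 392.1]]
15 -58.5 [[224.3, 357.8], [231.8, 351.3]]
15 -43.5 [[230.3, 362.2], [237.8, 355.5]]
15 43.5 [[267.5, 389.1], [275.0, 381.7]]
15 58.5 [[274.4, 394.1], [281.8, 386.5]]
30 -58.5 [[223.6, 352.2], [231.3, 345.6]]
30 -43.5 [[229.7, 356.5], [237.3, 349.9]]
30 43.5 [[267.3, 383.4], [274.8, 376.0]]
30 58.5 [[274.2, 388.3], [281.7, 380.8]]
```

The view of the fingertips (side picture, about 240,143) puts them some 30 mm above where the reported pose says they should be. The start picture shows the same offset. So the true TCP z is about the reported z + 30 mm, and the first grasp closed above the bar. I'll retry with that correction.

```bash
python3 - <<'E'
from h import *
plan([((596.7,368.9,180),Rdown(-3.9)),((589.5,259.5,180),Rdown(-3.9)),((589.5,259.5,126),Rdown(-3.9))])
E
```

```text
dp [ -0.  -0. -37.] turn [ 0.  0. -0.]
dp [  0.2 109.6 -37. ] turn [ 0.  0. -0.]
dp [  0.2 109.6  17. ] turn [ 0.  0. -0.]
```

>>> jog_arm --rows '[{"dp": [0, 0, -37], "turn": [0, 0, 0], "grip": 0.6}, {"dp": [0, 10, -37], "turn": [0, 0, 0], "grip": 0.6}, {"dp": [0, 50, -37], "turn": [0, 0, 0], "grip": 0.6}, {"dp": [0, 90, -37], "turn": [0, 0, 0], "grip": 0.6}, {"dp": [0, 110, -37], "turn": [0, 0, 0], "grip": 0.6}, {"dp": [0, 110, -37], "turn": [0, 0, 0], "grip": 0.6}, {"dp": [0, 110, -37], "turn": [0, 0, 0], "grip": 0.6}, {"dp": [0, 110, -10], "turn": [0, 0, 0], "grip": 0.6}, {"dp": [0, 110, 10], "turn": [0, 0, 0], "grip": 0.6}, {"dp": [0, 110, 17], "turn": [0, 0, 0], "grip": 0.6}]'

```text
time_s: 5.65
position: [0.5879, 0.26, 0.1232]
tcp_rot: [[0.998, -0.066, -0.004], [-0.066, -0.998, -0.0], [-0.004, 0.0, -1.0]]
force: [-0.9, -0.1, -0.6]
opening: 0.597
```

>>> jog_arm --rows '[{"dp": [0, 0, 0], "turn": [0, 0, 0], "grip": 0.0}, {"dp": [0, 0, 0], "turn": [0, 0, 0], "grip": 0.0}, {"dp": [0, 0, 0], "turn": [0, 0, 0], "grip": 0.0}, {"dp": [0, 0, 0], "turn": [0, 0, 0], "grip": 0.0}, {"dp": [0, 0, 0], "turn": [0, 0, 0], "grip": 0.0}, {"dp": [0, 0, 0], "turn": [0, 0, 0], "grip": 0.0}, {"dp": [0, 0, 0], "turn": [0, 0, 0], "grip": 0.0}]'

```text
time_s: 6.35
position: [0.5898, 0.2591, 0.1263]
tcp_rot: [[0.998, -0.068, 0.001], [-0.068, -0.998, 0.001], [0.001, -0.001, -1.0]]
force: [-0.1, 1.3, 2.7]
opening: 0.183
```

```bash
python3 - <<'E'
from h import *
commit([0,110,17])
E
```

```text
t 6.35 cmd [589.3 259.1 126. ] meas-cmd [ 0.6 -0.1  0.3] rot [0.06 0.08 0.  ] F [-0.1  1.3  2.7] op 0.183
```

>>> jog_arm --rows '[{"dp": [0, -12, 0], "turn": [0, 0, 0], "grip": 0.0}, {"dp": [0, -35, 0], "turn": [0, 0, 0], "grip": 0.0}, {"dp": [0, -60, 0], "turn": [0, 0, 0], "grip": 0.0}, {"dp": [0, -85, 0], "turn": [0, 0, 0], "grip": 0.0}, {"dp": [0, -103, 0], "turn": [0, 0, 0], "grip": 0.0}, {"dp": [0, -110, 0], "turn": [0, 0, 0], "grip": 0.0}, {"dp": [0, -113, 0], "turn": [0, 0, 0], "grip": 0.0}, {"dp": [0, -115, 0], "turn": [0, 0, 0], "grip": 0.0}, {"dp": [0, -116, 0], "turn": [0, 0, 0], "grip": 0.0}, {"dp": [0, -116, 0], "turn": [0, 0, 0], "grip": 0.0}]'

```text
time_s: 7.35
position: [0.5975, 0.3747, 0.1263]
tcp_rot: [[0.998, -0.068, 0.001], [-0.068, -0.998, 0.0], [0.001, -0.0, -1.0]]
force: [-1.3, -1.2, 5.5]
opening: 0.181
```

```bash
python3 - <<'E'
from h import *
commit([0,-116,0])
E
```

```text
t 7.35 cmd [597.1 374.9 126. ] meas-cmd [ 0.4 -0.2  0.3] rot [ 0.01  0.05 -0.01] F [-1.3 -1.2  5.5] op 0.181
```

>>> jog_arm --rows '[{"dp": [0, -2, 0], "turn": [0, 0, 0], "grip": 0.0}, {"dp": [0, -4, 0], "turn": [0, 0, 0], "grip": 0.0}, {"dp": [0, -4, 0], "turn": [0, 0, 0], "grip": 0.0}, {"dp": [0, -4, 0], "turn": [0, 0, 0], "grip": 0.0}]'

```text
time_s: 7.75
position: [0.5975, 0.3752, 0.1263]
tcp_rot: [[0.998, -0.068, -0.001], [-0.068, -0.998, -0.006], [-0.001, 0.006, -1.0]]
force: [-2.1, -8.1, 7.5]
opening: 0.177
```

```bash
python3 - <<'E'
from h import *
commit([0,-4,0])
E
```

```text
t 7.75 cmd [597.4 378.9 126. ] meas-cmd [ 0.1 -3.7  0.3] rot [-0.34 -0.04 -0.  ] F [-2.1 -8.1  7.5] op 0.177
```

>>> jog_arm --rows '[{"dp": [0, 0, 0], "turn": [0, 0, 0], "grip": 0.5}, {"dp": [0, 0, 0], "turn": [0, 0, 0], "grip": 0.5}, {"dp": [0, 0, 0], "turn": [0, 0, 0], "grip": 0.5}, {"dp": [0, 0, 0], "turn": [0, 0, 0], "grip": 0.5}, {"dp": [0, 0, -30], "turn": [0, 0, 0], "grip": 0.6}, {"dp": [0, 0, -74], "turn": [0, 0, 0], "grip": 0.7}, {"dp": [0, 0, -74], "turn": [0, 0, 0], "grip": 0.7}]'

```text
time_s: 8.45
position: [0.6016, 0.3808, 0.2066]
tcp_rot: [[0.998, -0.068, 0.013], [-0.068, -0.998, 0.006], [0.012, -0.007, -1.0]]
force: [1.2, -0.3, 1.2]
opening: 0.661
```

```bash
python3 - <<'E'
from h import *
commit([0,0,-74])
cap('top','t3')
p,d,P=load('top')
X,Y,Z=P[...,0]*1000,P[...,1]*1000,P[...,2]*1000
V,U=np.mgrid[0:420,0:560]
def roi(u0,u1,v0,v1): return (U>=u0)&(U<u1)&(V>=v0)&(V<v1)
hsv=cv2.cvtColor(p,cv2.COLOR_RGB2HSV)
def rect(m,n):
    r=cv2.minAreaRect(P[m][:,:2].astype(np.float32)*1000); print(n,np.round(r[0],1),np.round(r[1],1),round(r[2],2),m.sum())
m=roi(225,300,235,315)&(hsv[...,2]>70)&(Z<60)&(hsv[...,1]<80)&(Z>2.5)
rect(m,'scoop')
rect(roi(240,290,245,280)&(Z>108),'post'); 
m=roi(225,300,235,315)&(Z>22)&(Z<60); print('walls'); rect(m,'walls')
np.set_printoptions(suppress=True)
print(np.round(P[m][::8]*1000))
rect(roi(145,220,150,250)&(Z<75)&(Z>50),'hopper floor')
big=cv2.resize(p[140:320,50:310],None,fx=3,fy=3,interpolation=cv2.INTER_CUBIC)
cv2.imwrite('pics/t3z.png',big[...,::-1])
E
```

```text
t 8.45 cmd [597.4 378.9 200. ] meas-cmd [4.2 1.9 6.6] rot [ 0.39  0.7  -0.03] F [ 1.2 -0.3  1.2] op 0.661
scoop [402.6  24.2] [91.6 91.2] 14.62 1198
post [477.7  13.5] [26.9 86.8] 40.78 103
walls
walls [425.1  28.2] [91.9 88.1] 14.03 135
[[471.  33.  25.]
 [457.  -6.  36.]
 [455.  -6.  42.]
 [453.   4.  40.]
 [450.  11.  41.]
 [445. -11.  36.]
 [441.  51.  41.]
 [439.  59.  42.]
 [435. -13.  35.]
 [429.  71.  30.]
 [421. -15.  35.]
 [414.  69.  33.]
 [410.  66.  34.]
 [403.  67.  34.]
 [396. -22.  22.]
 [391.  62.  38.]
 [381.  59.  36.]]
hopper floor [586.5 212.9] [167.4 190.3] 86.47 3604
```

View pics/t3z.png

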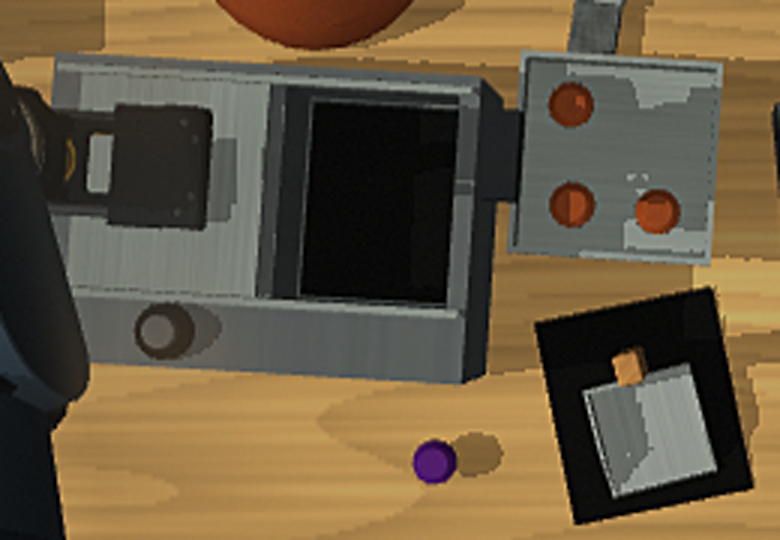

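```bash
python3 - <<'E'
from h import *
plan([((510,170,170),Rdown(70)),((458.5,36.6,140),Rdown(104))])
E
```

```text
dp [-73.  214.3  30. ] turn [  0.    0.  -73.9]
dp [-115.3  350.9   60. ] turn [  -0.    -0.  -107.9]
```

>>> jog_arm --rows '[{"dp": [-73, 214, 30], "turn": [0, 0, -74], "grip": 0.7}, {"dp": [-73, 214, 30], "turn": [0, 0, -74], "grip": 0.7}, {"dp": [-73, 214, 30], "turn": [0, 0, -74], "grip": 0.7}, {"dp": [-73, 214, 30], "turn": [0, 0, -74], "grip": 0.7}, {"dp": [-73, 214, 30], "turn": [0, 0, -74], "grip": 0.7}, {"dp": [-73, 214, 30], "turn": [0, 0, -74], "grip": 0.7}, {"dp": [-73, 214, 30], "turn": [0, 0, -74], "grip": 0.7}, {"dp": [-73, 214, 30], "turn": [0, 0, -74], "grip": 0.7}, {"dp": [-73, 214, 30], "turn": [0, 0, -74], "grip": 0.7}, {"dp": [-73, 214, 30], "turn": [0, 0, -74], "grip": 0.7}]'

```text
time_s: 9.5
position: [0.5093, 0.1699, 0.1686]
tcp_rot: [[0.341, 0.94, -0.002], [0.94, -0.341, -0.0], [-0.001, -0.002, -1.0]]
force: [0.0, -0.6, -0.2]
opening: 0.701
```

```bash
python3 - <<'E'
from h import *
commit([-73,214,30],[0,0,-74])
plan([((458.5,36.6,140),Rdown(104)),((458.5,36.6,44),Rdown(104))])
E
```

```text
t 9.5 cmd [510.  170.3 170. ] meas-cmd [-0.7 -0.5 -1.4] rot [ 0.11 -0.05  0.01] F [ 0.  -0.6 -0.2] op 0.701
dp [-143.3   -2.9   30. ] turn [  0.    0.  -33.9]
dp [-143.3   -2.9  126. ] turn [  0.    0.  -33.9]
```

>>> jog_arm --rows '[{"dp": [-143, -3, 30], "turn": [0, 0, -34], "grip": 0.7}, {"dp": [-143, -3, 30], "turn": [0, 0, -34], "grip": 0.7}, {"dp": [-143, -3, 30], "turn": [0, 0, -34], "grip": 0.7}, {"dp": [-143, -3, 30], "turn": [0, 0, -34], "grip": 0.7}, {"dp": [-143, -3, 30], "turn": [0, 0, -34], "grip": 0.7}, {"dp": [-143, -3, 30], "turn": [0, 0, -34], "grip": 0.7}, {"dp": [-143, -3, 30], "turn": [0, 0, -34], "grip": 0.7}]'

```text
time_s: 10.2
position: [0.4586, 0.0366, 0.1393]
tcp_rot: [[-0.242, 0.97, -0.0], [0.97, 0.242, 0.0], [0.0, -0.0, -1.0]]
force: [0.5, -0.4, -0.1]
opening: 0.699
```

```bash
python3 - <<'E'
from h import *
commit([-143,-3,30],[0,0,-34])
cap('side','s4')
p,d,P=load('side')
cv2.imwrite('pics/s4z.png',cv2.resize(p[150:290,150:320],None,fx=4,fy=4,interpolation=cv2.INTER_CUBIC)[...,::-1])
E
```

```text
t 10.2 cmd [458.5  36.9 140. ] meas-cmd [ 0.1 -0.3 -0.7] rot [0.02 0.01 0.12] F [ 0.5 -0.4 -0.1] op 0.699
```

View pics/s4z.png

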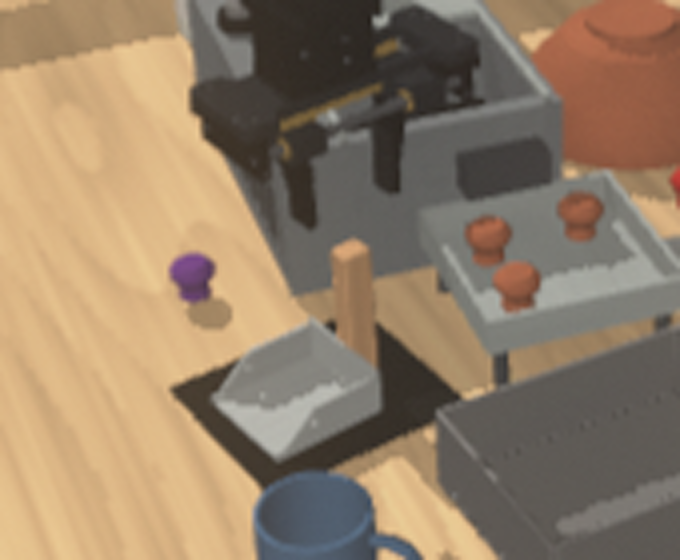

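The picture shows the fingers straddling the post at about (347,205), with its top at (352,245). Descending.

>>> jog_arm --rows '[{"dp": [0, 0, 25], "turn": [0, 0, 0], "grip": 0.7}, {"dp": [0, 0, 50], "turn": [0, 0, 0], "grip": 0.7}, {"dp": [0, 0, 75], "turn": [0, 0, 0], "grip": 0.7}, {"dp": [0, 0, 90], "turn": [0, 0, 0], "grip": 0.7}, {"dp": [0, 0, 96], "turn": [0, 0, 0], "grip": 0.7}, {"dp": [0, 0, 96], "turn": [0, 0, 0], "grip": 0.7}]'

```text
time_s: 10.85
position: [0.4583, 0.0368, 0.0429]
tcp_rot: [[-0.244, 0.97, -0.002], [0.97, 0.244, 0.0], [0.001, -0.001, -1.0]]
force: [-0.4, 0.6, -0.5]
opening: 0.698
```

```bash
python3 - <<'E'
from h import *
commit([0,0,96])
E
```

```text
t 10.85 cmd [458.5  36.9  44. ] meas-cmd [-0.2 -0.1 -1.1] rot [ 0.08  0.04 -0.01] F [-0.4  0.6 -0.5] op 0.698
```

>>> jog_arm --rows '[{"dp": [0, 0, 0], "turn": [0, 0, 0], "grip": 0.0}, {"dp": [0, 0, 0], "turn": [0, 0, 0], "grip": 0.0}, {"dp": [0, 0, 0], "turn": [0, 0, 0], "grip": 0.0}, {"dp": [0, 0, 0], "turn": [0, 0, 0], "grip": 0.0}, {"dp": [0, 0, 0], "turn": [0, 0, 0], "grip": 0.0}, {"dp": [0, 0, 0], "turn": [0, 0, 0], "grip": 0.0}, {"dp": [0, 0, 0], "turn": [0, 0, 0], "grip": 0.0}, {"dp": [0, 0, 0], "turn": [0, 0, 0], "grip": 0.0}]'

```text
time_s: 11.65
position: [0.4588, 0.0363, 0.0438]
tcp_rot: [[-0.243, 0.97, 0.0], [0.97, 0.243, -0.0], [-0.0, 0.0, -1.0]]
force: [-0.2, -0.0, 3.9]
opening: 0.273
```

```bash
python3 - <<'E'
from h import *
commit([0,0,0])
cap('side','s5')
p,d,P=load('side')
cv2.imwrite('pics/s5z.png',cv2.resize(p[150:290,150:320],None,fx=4,fy=4,interpolation=cv2.INTER_CUBIC)[...,::-1])
E
```

```text
t 11.65 cmd [458.5  36.9  44. ] meas-cmd [ 0.3 -0.5 -0.2] rot [-0.02 -0.01  0.01] F [-0.2 -0.   3.9] op 0.273
```

View pics/s5z.png

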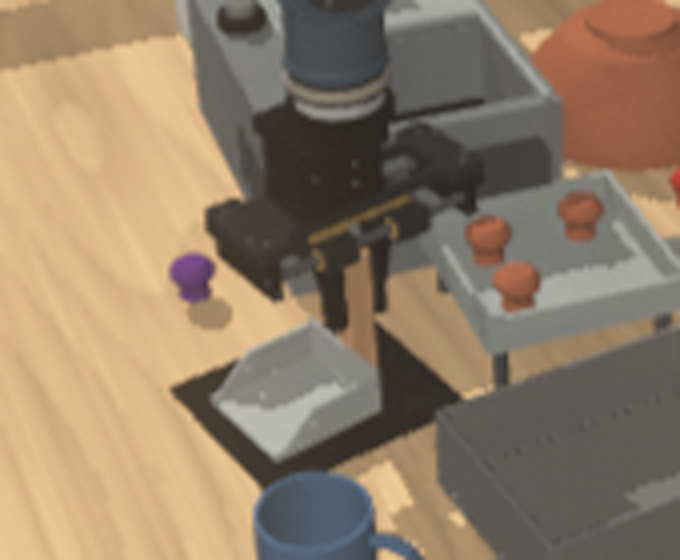

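>>> jog_arm --rows '[{"dp": [0, 0, -10], "turn": [0, 0, 0], "grip": 0.0}, {"dp": [0, 0, -40], "turn": [0, 0, 0], "grip": 0.0}, {"dp": [0, 0, -80], "turn": [0, 0, 0], "grip": 0.0}, {"dp": [0, 0, -106], "turn": [0, 0, 0], "grip": 0.0}, {"dp": [0, 0, -106], "turn": [7, 0, 0], "grip": 0.0}, {"dp": [0, 0, -106], "turn": [14, 0, 0], "grip": 0.0}, {"dp": [0, 0, -106], "turn": [21, 0, 0], "grip": 0.0}, {"dp": [0, 0, -106], "turn": [25, 0, 0], "grip": 0.0}, {"dp": [0, 0, -106], "turn": [25, 0, 0], "grip": 0.0}, {"dp": [0, 0, -106], "turn": [25, 0, 0], "grip": 0.0}]'

```text
time_s: 12.7
position: [0.458, 0.0366, 0.1492]
tcp_rot: [[-0.244, 0.879, -0.41], [0.97, 0.221, -0.103], [0.001, -0.423, -0.906]]
force: [-0.7, -0.8, -2.3]
opening: 0.276
```

```bash
python3 - <<'E'
from h import *
commit([0,0,-106],[25,0,0])
cap('side','s6');cap('top','t6')
p,R=getcmd()
for nm,f in [('A',lambda l: p+R@(np.array([l[1],l[0]-45,40-l[2]]))),('B',lambda l: p+[0,0,30]+R@(np.array([l[1],l[0]-45,70-l[2]])))]:
  for l in [(-57,44,0),(-57,-44,0),(57,-44,0),(57,44,0),(31,-44,36),(31,44,36)]:
    print(nm,l,f(l).round(),proj('side',f(l)),proj('top',f(l)))
for n in ('side','top'):
    q,d,P=load(n)
    if n=='side': cv2.imwrite('pics/s6z.png',cv2.resize(q[100:260,150:320],None,fx=4,fy=4,interpolation=cv2.INTER_CUBIC)[...,::-1])
    else: cv2.imwrite('pics/t6z.png',cv2.resize(q[200:330,200:330],None,fx=4,fy=4,interpolation=cv2.INTER_CUBIC)[...,::-1])
E
```

```text
t 12.7 cmd [458.5  36.9 150. ] meas-cmd [-0.5 -0.3 -0.8] rot [ 0.01  0.03 -0.03] F [-0.7 -0.8 -2.3] op 0.276
A (-57, 44, 0) [342.  53. 157.] [194.3 207.1] [250.8 317.9]
A (-57, -44, 0) [363. -32. 157.] [211.4 221.3] [290.5 307.6]
A (57, -44, 0) [463.  -7. 109.] [244.3 221.6] [278.4 259.8]
A (57, 44, 0) [442.  78. 109.] [226.8 208.3] [240.6 269.7]
A (31, -44, 36) [455.  -9. 152.] [241.  209.8] [279.3 264.5]
A (31, 44, 36) [434.  76. 152.] [223.2 196.6] [240.  274.8]
B (-57, 44, 0) [329.  50. 160.] [190.1 207.9] [252.2 323.9]
B (-57, -44, 0) [351. -36. 160.] [207.2 222.2] [292.  313.5]
B (57, -44, 0) [451. -10. 111.] [240.5 222.5] [279.8 265.3]
B (57, 44, 0) [430.  75. 111.] [223.1 209. ] [241.9 275.2]
B (31, -44, 36) [443. -12. 155.] [237.1 210.6] [280.8 270.3]
B (31, 44, 36) [422.  73. 155.] [219.4 197.3] [241.4 280.6]
```

View pics/s6z.png

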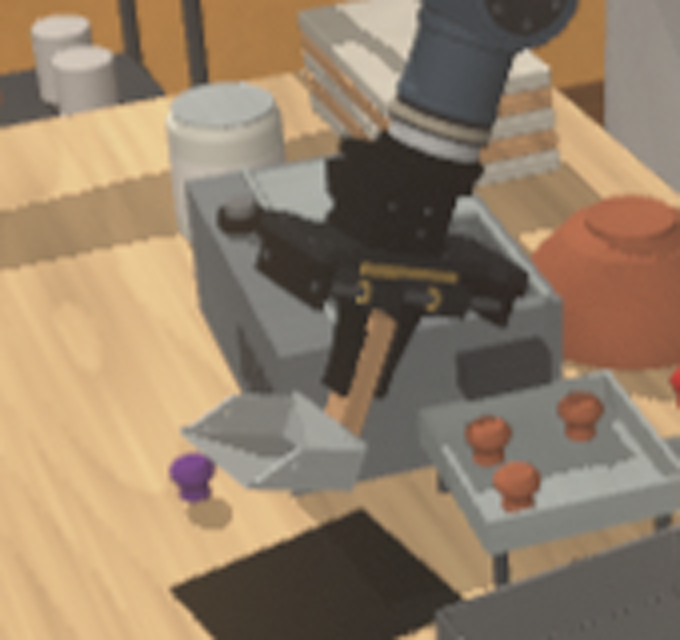

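View pics/t6z.png

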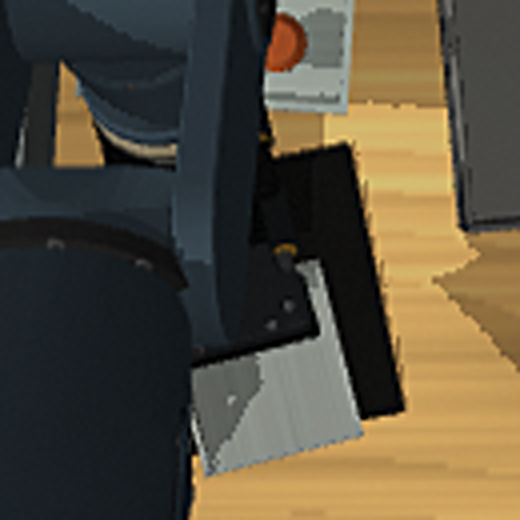

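```bash
cat >> h.py <<'E'
M=np.array([[0,1,0],[1,0,0],[0,0,-1.]])
def scoop(lip,yaw,th):
    """lip: world mm of lip underside centre; th lip-up deg -> tool pose"""
    Rs=(Ro.from_euler('z',yaw,degrees=True)*Ro.from_euler('y',th,degrees=True)).as_matrix()
    O=np.array(lip,float)-Rs@[-57,0,0]; R=Rs@M
    return O-R@[0,-45,40],R
def scooppose():
    p,R=getcmd(); O=p+R@[0,-45,40]; Rs=R@M.T; return O,Rs,O+Rs@[-57,0,0]
BY=0.49
BO=np.array([449.6,-388.5])
def binpt(x,y,z):
    c,s=np.cos(np.radians(BY)),np.sin(np.radians(BY)); return [BO[0]+c*x-s*y,BO[1]+s*x+c*y,z]
E
python3 - <<'E'
from h import *
p,d,P=load('top')
X,Y,Z=P[...,0]*1000,P[...,1]*1000,P[...,2]*1000
V,U=np.mgrid[0:420,0:560]
def roi(u0,u1,v0,v1): return (U>=u0)&(U<u1)&(V>=v0)&(V<v1)
# bin rim line fits per side
m=roi(400,475,195,330)&(Z>38)&(Z<52)
for (a,b,n) in [(-460,-425,'right'),(-350,-310,'left')]:
    mm=m&(Y>a)&(Y<b)&(X>370)&(X<560)
    f=np.polyfit(X[mm],Y[mm],1); print(n,np.degrees(np.arctan(f[0])),np.polyval(f,450),mm.sum())
for a,b in [(300,330),(575,600)]:
    mm=m&(X>a)&(X<b)&(abs(Y+388)<45); print('end',np.median(X[mm]),mm.sum())
hsv=cv2.cvtColor(p,cv2.COLOR_RGB2HSV)
m=roi(410,470,255,300)&(hsv[...,1]<60)&(Z>12)&(Z<40)
k,lab,st,ce=cv2.connectedComponentsWithStats(m.astype(np.uint8))
for i in range(1,k):
    if st[i,4]>20:
        Q=P[lab==i]*1000
        # sphere fit
        A=np.c_[2*Q,np.ones(len(Q))]; s=np.linalg.lstsq(A,(Q**2).sum(1),rcond=None)[0]; print(st[i,4],Q.mean(0).round(1),'fit',s[:3].round(1))
plan([scoop(binpt(9,0,150),BY,0),])
plan([((500,-130,160),scoop(binpt(9,0,150),10,0)[1])])
E
```

```text
right 0.6213294863480875 -442.28867311868265 236
left 0.6611071614977518 -333.44186915911183 223
end 320.13806599694647 198
end 586.2490543349213 75
87 [ 429.9 -404.8   25.4] fit [ 429.6 -406.6   20.7]
85 [ 425.2 -369.2   25.8] fit [ 424.7 -370.5   21.3]
79 [ 394.7 -352.5   25.8] fit [ 394.3 -353.6   21.5]
86 [ 396.8 -386.1   25.2] fit [ 396.4 -387.5   20.7]
86 [ 393.7 -422.    25.6] fit [ 393.1 -423.6   21.1]
dp [-436.5  -20.9  -34.4] turn [-24.88   2.97  13.39]
dp [-172.    -4.6   -8.9] turn [-24.99   0.89   4.03]
```

>>> jog_arm --rows '[{"dp": [0, 0, 0], "turn": [-8, 0, 1], "grip": 0.0}, {"dp": [-20, 0, -9], "turn": [-16, 0, 2], "grip": 0.0}, {"dp": [-60, -2, -9], "turn": [-25, 1, 4], "grip": 0.0}, {"dp": [-105, -3, -9], "turn": [-25, 1, 4], "grip": 0.0}, {"dp": [-150, -4, -9], "turn": [-25, 1, 4], "grip": 0.0}, {"dp": [-172, -5, -9], "turn": [-25, 1, 4], "grip": 0.0}, {"dp": [-172, -5, -9], "turn": [-25, 1, 4], "grip": 0.0}]'

```text
time_s: 13.5
position: [0.5001, -0.1342, 0.1608]
tcp_rot: [[-0.169, 0.986, 0.003], [0.986, 0.169, -0.0], [-0.001, 0.002, -1.0]]
force: [0.6, 1.3, -2.7]
opening: 0.277
```

```bash
sed -i 's/^BY=.*/BY=0.64/; s/^BO=.*/BO=np.array([449.,-387.9])/' h.py; python3 - <<'E'
from h import *
commit([-172,-5,-9],[-25,1,4])
plan([scoop(binpt(9,0,100),BY,0),scoop(binpt(9,0,6),BY,0)])
E
```

```text
t 13.5 cmd [ 499.7 -130.1  160.3] meas-cmd [ 0.4 -4.1  0.6] rot [-0.14 -0.15  0.26] F [ 0.6  1.3 -2.7] op 0.277
dp [-263.2   14.8   19.8] turn [-0.   -0.11  9.37]
dp [-263.3   14.8  113.8] turn [-0.   -0.11  9.37]
```

>>> jog_arm --rows '[{"dp": [-30, 2, 5], "turn": [0, 0, 1], "grip": 0.0}, {"dp": [-75, 4, 10], "turn": [0, 0, 3], "grip": 0.0}, {"dp": [-120, 7, 15], "turn": [0, 0, 5], "grip": 0.0}, {"dp": [-165, 10, 20], "turn": [0, 0, 7], "grip": 0.0}, {"dp": [-210, 12, 20], "turn": [0, 0, 9.4], "grip": 0.0}, {"dp": [-245, 14, 20], "turn": [0, 0, 9.4], "grip": 0.0}, {"dp": [-263, 15, 20], "turn": [0, 0, 9.4], "grip": 0.0}, {"dp": [-263, 15, 20], "turn": [0, 0, 9.4], "grip": 0.0}, {"dp": [-263, 15, 20], "turn": [0, 0, 9.4], "grip": 0.0}]'

```text
time_s: 14.4
position: [0.5591, -0.3847, 0.1389]
tcp_rot: [[-0.011, 1.0, -0.002], [1.0, 0.011, 0.005], [0.005, -0.002, -1.0]]
force: [0.4, 0.7, -2.4]
opening: 0.278
```

```bash
python3 - <<'E'
from h import *
commit([-263,15,20],[0,0,9.4])
plan([scoop(binpt(9,0,60),BY,0),scoop(binpt(9,0,6),BY,0)])
cap('side','s7');cap('top','t7')
p,R=getcmd()
f=lambda l: p+R@(np.array([l[1],l[0]-45,40-l[2]]))
for l in [(-57,44,0),(-57,-44,0),(31,-44,31),(31,44,31)]:
    print(l,f(l).round(),proj('side',f(l)),proj('top',f(l)))
for n in ('side','top'):
    q,d,P=load(n)
    if n=='side': cv2.imwrite('pics/s7z.png',cv2.resize(q[210:400,210:400],None,fx=3,fy=3,interpolation=cv2.INTER_CUBIC)[...,::-1])
    else: cv2.imwrite('pics/t7z.png',cv2.resize(q[190:330,390:490],None,fx=4,fy=4,interpolation=cv2.INTER_CUBIC)[...,::-1])
E
```

```text
t 14.4 cmd [ 560.2 -386.5  139.8] meas-cmd [-1.1  1.7 -0.8] rot [0.11 0.17 0.  ] F [ 0.4  0.7 -2.4] op 0.278
dp [-0.3 -0.2 39.8] turn [-0.01 -0.11 -0.03]
dp [-0.4 -0.2 93.8] turn [-0.01 -0.11 -0.03]
(-57, 44, 0) [ 458. -343.  100.] [295.3 301.3] [426.5 260.9]
(-57, -44, 0) [ 459. -431.  100.] [313.5 327.1] [465.4 260.2]
(31, -44, 31) [ 547. -431.  131.] [349.1 304.1] [469.2 221. ]
(31, 44, 31) [ 546. -343.  131.] [329.1 279.9] [429.4 221.7]
```

View pics/s7z.png

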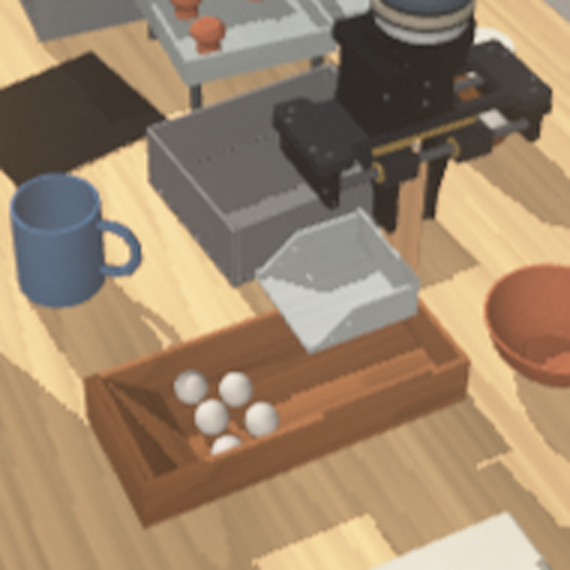

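View pics/t7z.png

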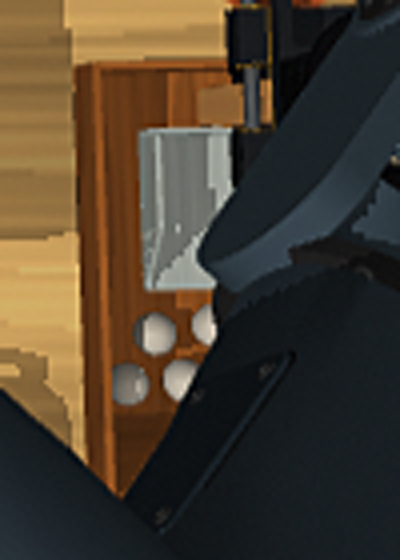

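>>> jog_arm --rows '[{"dp": [0, 0, 0], "turn": [0, 0, 0], "grip": 0.0}, {"dp": [0, 0, 30], "turn": [0, 0, 0], "grip": 0.0}, {"dp": [0, 0, 60], "turn": [0, 0, 0], "grip": 0.0}, {"dp": [0, 0, 80], "turn": [0, 0, 0], "grip": 0.0}, {"dp": [0, 0, 90], "turn": [0, 0, 0], "grip": 0.0}, {"dp": [0, 0, 93], "turn": [0, 0, 0], "grip": 0.0}, {"dp": [0, 0, 93.5], "turn": [0, 0, 0], "grip": 0.0}, {"dp": [0, 0, 93.5], "turn": [0, 0, 0], "grip": 0.0}]'

```text
time_s: 15.3
position: [0.5611, -0.3873, 0.0472]
tcp_rot: [[-0.011, 1.0, 0.002], [1.0, 0.011, 0.0], [0.0, 0.002, -1.0]]
force: [-0.1, -0.4, -1.1]
opening: 0.274
```

```bash
python3 - <<'E'
from h import *
commit([0,0,93.5])
print(scooppose())
plan([scoop(binpt(x,0,z),BY,t) for x,z,t in [(-20,5.5,0),(-45,5.5,0),(-66,5.5,0),(-73.5,6,0),(-78,9.5,3),(-83,14,8),(-88,19,14),(-92,24,20),(-92,40,25),(-92,80,25)]])
E
```

```text
t 15.3 cmd [ 560.2 -386.3   46.3] meas-cmd [ 1.  -1.1  0.9] rot [-0.1  -0.1  -0.01] F [-0.1 -0.4 -1.1] op 0.274
(array([ 515.16496205, -386.68553415,    6.27608144]), array([[ 9.99943489e-01, -1.06288199e-02,  2.17224103e-04],
       [ 1.06292157e-02,  9.99941684e-01, -1.91031612e-03],
       [-1.96907029e-04,  1.91251708e-03,  9.99998152e-01]]), array([ 458.16818318, -387.29139945,    6.28730514]))
dp [ -0.4 -29.2   0.8] turn [-0.01 -0.11 -0.03]
dp [ -0.4 -54.2   0.8] turn [-0.01 -0.11 -0.03]
dp [ -0.4 -75.2   0.8] turn [-0.01 -0.11 -0.03]
dp [ -0.4 -82.7   0.3] turn [-0.01 -0.11 -0.03]
dp [ -0.4 -85.2   2.2] turn [ 2.99 -0.11 -0.03]
dp [ -0.4 -87.6   6.9] turn [ 7.99 -0.11 -0.02]
dp [ -0.4 -90.5  13.1] turn [13.99 -0.11 -0.02]
dp [ -0.5 -93.6  19.6] turn [ 1.999e+01 -1.100e-01 -1.000e-02]
dp [ -0.5 -93.8  13.1] turn [ 2.499e+01 -1.100e-01 -1.000e-02]
dp [ -0.4 -93.8 -26.9] turn [ 2.499e+01 -1.100e-01 -1.000e-02]
```

>>> jog_arm --rows '[{"dp": [-0.4, -10, 0.3], "turn": [0, 0, 0], "grip": 0.0}, {"dp": [-0.4, -22, 0.3], "turn": [0, 0, 0], "grip": 0.0}, {"dp": [-0.4, -34, 0.3], "turn": [0, 0, 0], "grip": 0.0}, {"dp": [-0.4, -46, 0.3], "turn": [0, 0, 0], "grip": 0.0}, {"dp": [-0.4, -58, 0.3], "turn": [0, 0, 0], "grip": 0.0}, {"dp": [-0.4, -70, 0.3], "turn": [0, 0, 0], "grip": 0.0}, {"dp": [-0.4, -79, 0.3], "turn": [0, 0, 0], "grip": 0.0}, {"dp": [-0.4, -82.5, 0.3], "turn": [0, 0, 0], "grip": 0.0}, {"dp": [-0.4, -82.5, 0.3], "turn": [0, 0, 0], "grip": 0.0}]'

```text
time_s: 16.2
position: [0.4774, -0.3881, 0.0456]
tcp_rot: [[-0.01, 1.0, -0.0], [1.0, 0.01, 0.002], [0.002, -0.0, -1.0]]
force: [0.6, 0.6, -2.8]
opening: 0.271
```

```bash
python3 - <<'E'
from h import *
commit([-.4,-82.5,0.3])
cap('side','s8')
q,d,P=load('side')
cv2.imwrite('pics/s8z.png',cv2.resize(q[240:400,210:370],None,fx=4,fy=4,interpolation=cv2.INTER_CUBIC)[...,::-1])
def wp(th,m=1.2):
    z=5+m+114*np.sin(np.radians(th)); x=-75-(z-5-.5)/np.tan(np.radians(40))+1.5
    return scoop(binpt(x,0,z),BY,th)
plan([wp(t) for t in (3,6,9,12,15,18)]+[scoop(binpt(-117,0,z),BY,t) for z,t in ((55,22),(80,24),(120,25),(160,25))])
E
```

```text
t 16.2 cmd [ 477.7 -387.6   46. ] meas-cmd [-0.3 -0.6 -0.4] rot [0.   0.01 0.03] F [ 0.6  0.6 -2.8] op 0.271
dp [-0.  -6.2 -0.8] turn [ 2.99 -0.11 -0.03]
dp [ -0.  -11.6  -1.3] turn [ 5.99 -0.11 -0.03]
dp [ -0.  -17.3  -1.6] turn [ 8.99 -0.11 -0.02]
dp [ -0.  -23.2  -1.8] turn [11.99 -0.11 -0.02]
dp [ -0.  -29.3  -2. ] turn [14.99 -0.11 -0.02]
dp [ -0.  -35.6  -2. ] turn [ 1.799e+01 -1.100e-01 -1.000e-02]
dp [ -0.  -36.1  -7.9] turn [ 2.199e+01 -1.100e-01 -1.000e-02]
dp [  0.  -36.2 -29.1] turn [ 2.399e+01 -1.100e-01 -1.000e-02]
dp [  0.1 -36.3 -67.2] turn [ 2.499e+01 -1.100e-01 -1.000e-02]
dp [   0.2  -36.4 -107.2] turn [ 2.499e+01 -1.100e-01 -1.000e-02]
```

View pics/s8z.png

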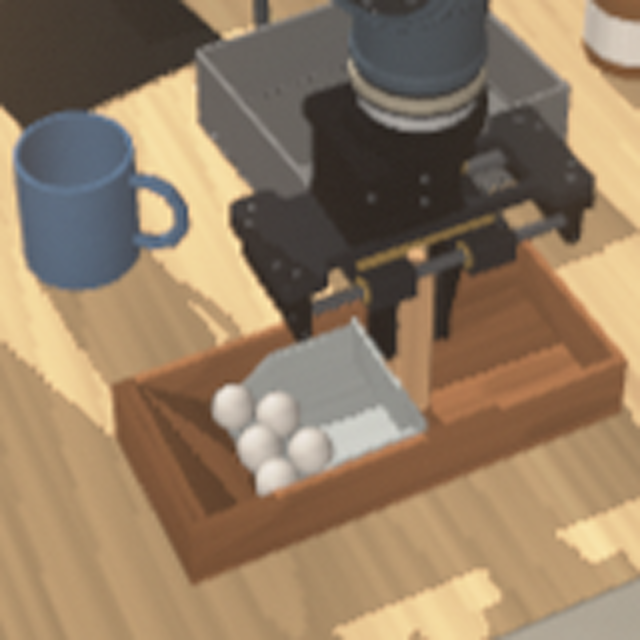

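>>> jog_arm --rows '[{"dp": [0, -4, -0.5], "turn": [1.5, 0, 0], "grip": 0.0}, {"dp": [0, -6, -0.8], "turn": [3, 0, 0], "grip": 0.0}, {"dp": [0, -9, -1.1], "turn": [4.5, 0, 0], "grip": 0.0}, {"dp": [0, -12, -1.3], "turn": [6, 0, 0], "grip": 0.0}, {"dp": [0, -17, -1.6], "turn": [9, 0, 0], "grip": 0.0}, {"dp": [0, -23, -1.8], "turn": [12, 0, 0], "grip": 0.0}, {"dp": [0, -29, -2], "turn": [15, 0, 0], "grip": 0.0}, {"dp": [0, -35, -2.5], "turn": [18, 0, 0], "grip": 0.0}, {"dp": [0, -35, -2.5], "turn": [18, 0, 0], "grip": 0.0}]'

```text
time_s: 17.15
position: [0.4436, -0.3882, 0.0473]
tcp_rot: [[-0.012, 0.951, -0.31], [1.0, 0.012, -0.002], [0.002, -0.31, -0.951]]
force: [-0.0, 0.7, -3.5]
opening: 0.274
```

```bash
python3 - <<'E'
from h import *
commit([0,-35,-2.5],[18,0,0])
cap('side','s9')
q,d,P=load('side')
cv2.imwrite('pics/s9z.png',cv2.resize(q[240:400,210:370],None,fx=4,fy=4,interpolation=cv2.INTER_CUBIC)[...,::-1])
plan([scoop(binpt(-117,0,z),BY,t) for z,t in ((55,22),(80,24),(120,25),(160,25))])
E
```

```text
t 17.15 cmd [ 442.7 -387.9   48.5] meas-cmd [ 0.9 -0.2 -1.2] rot [ 0.05 -0.02 -0.06] F [-0.   0.7 -3.5] op 0.274
dp [-0.  -2.7 -4.8] turn [ 3.99 -0.11  0.01]
dp [  0.   -9.4 -24.9] turn [ 5.99 -0.11  0.01]
dp [  0.1 -21.3 -61.1] turn [ 6.99 -0.11  0.01]
dp [  0.2 -33.6 -99.1] turn [ 6.99 -0.11  0.01]
```

View pics/s9z.png

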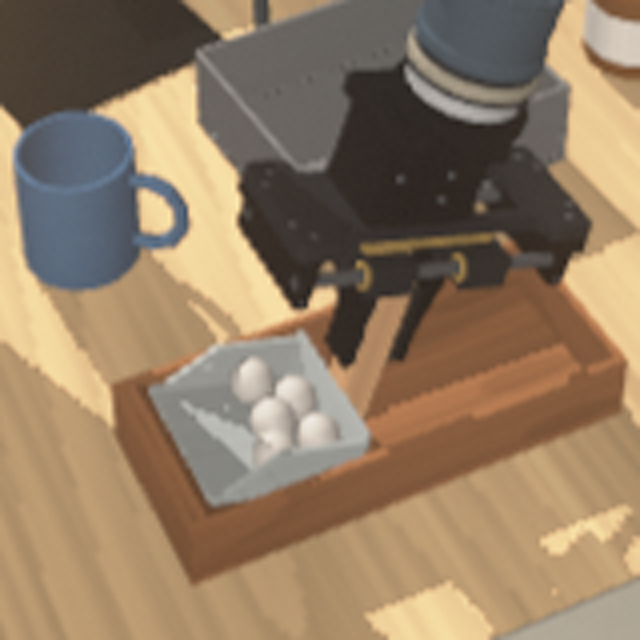

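>>> jog_arm --rows '[{"dp": [0, -1, -2], "turn": [2, 0, 0], "grip": 0.0}, {"dp": [0, -3, -6], "turn": [4, 0, 0], "grip": 0.0}, {"dp": [0, -6, -15], "turn": [5, 0, 0], "grip": 0.0}, {"dp": [0, -9, -25], "turn": [6, 0, 0], "grip": 0.0}, {"dp": [0, -15, -43], "turn": [7, 0, 0], "grip": 0.0}, {"dp": [0, -21, -61], "turn": [7, 0, 0], "grip": 0.0}, {"dp": [0, -28, -82], "turn": [7, 0, 0], "grip": 0.0}, {"dp": [0, -34, -99], "turn": [7, 0, 0], "grip": 0.0}, {"dp": [0, -40, -120], "turn": [7, 0, 0], "grip": 0.0}, {"dp": [0, -45, -135], "turn": [7, 0, 0], "grip": 0.0}]'

```text
time_s: 18.2
position: [0.442, -0.3889, 0.1918]
tcp_rot: [[-0.011, 0.907, -0.421], [1.0, 0.01, -0.004], [0.001, -0.421, -0.907]]
force: [-0.4, -0.1, -3.3]
opening: 0.275
```

```bash
python3 - <<'E'
from h import *
commit([0,-45,-135],[7,0,0])
print(scooppose()[2].round(1), bot.read_state()['joint_positions'].round(1))
H=np.array([588.2,230.9])
L0=scooppose()[2]
# path for lip: bin -> hopper
for w in [scoop((350,-100,205),8,25)]: plan([w])
cap('side','s10')
q,d,P=load('side')
cv2.imwrite('pics/s10z.png',cv2.resize(q[180:380,190:390],None,fx=3,fy=3,interpolation=cv2.INTER_CUBIC)[...,::-1])
E
```

```text
t 18.2 cmd [ 441.6 -388.2  190.8] meas-cmd [ 0.4 -0.7  1. ] rot [-0.11 -0.05  0.03] F [-0.4 -0.1 -3.3] op 0.275
[ 332.3 -389.4  197.7] [-43.   38.4  73.3 -16.9  87.  -40. ]
dp [303.3  15.1 -14.5] turn [-0.   -3.22 -6.65]
```

View pics/s10z.png

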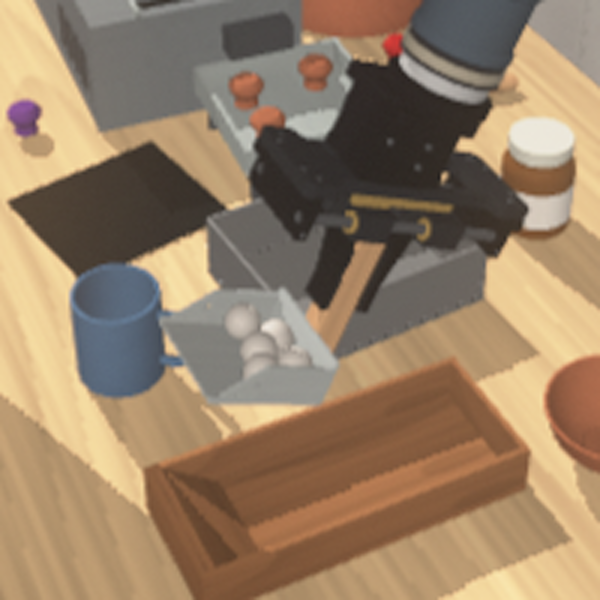

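>>> jog_arm --rows '[{"dp": [8, 0, -1], "turn": [0, 0, 0], "grip": 0.0}, {"dp": [25, 1, -2], "turn": [0, 0, 0], "grip": 0.0}, {"dp": [55, 3, -3], "turn": [0, -0.5, -1], "grip": 0.0}, {"dp": [90, 5, -5], "turn": [0, -1, -2], "grip": 0.0}, {"dp": [125, 7, -7], "turn": [0, -1.5, -3], "grip": 0.0}, {"dp": [160, 9, -9], "turn": [0, -2, -4], "grip": 0.0}, {"dp": [195, 11, -11], "turn": [0, -2.5, -5], "grip": 0.0}, {"dp": [230, 13, -12], "turn": [0, -3, -6], "grip": 0.0}, {"dp": [265, 14, -13], "turn": [0, -3.2, -6.6], "grip": 0.0}, {"dp": [300, 15, -14], "turn": [0, -3.2, -6.6], "grip": 0.0}]'

```text
time_s: 19.25
position: [0.4565, -0.0853, 0.1963]
tcp_rot: [[-0.139, 0.896, -0.421], [0.99, 0.127, -0.058], [0.002, -0.425, -0.905]]
force: [-0.0, -0.6, -3.4]
opening: 0.272
```

```bash
python3 - <<'E'
from h import *
commit([300,15,-14],[0,-3.2,-6.6])
print(scooppose()[2].round(1), bot.read_state()['joint_positions'].round(1))
plan([scoop((500,160,215),15,25),scoop((588,231,215),20,25)])
E
```

```text
t 19.25 cmd [458.  -88.  197.7] meas-cmd [-1.4  2.7 -1.4] rot [ 0.14  0.06 -0.1 ] F [-0.  -0.6 -3.4] op 0.272
[ 349.7 -103.2  204.6] [-17.2  30.7  88.7 -10.4  83.8 -21.9]
dp [253.3 162.7 -87.4] turn [-0.   -2.98 -6.4 ]
dp [ 320.9  249.2 -127.7] turn [ -0.    -5.1  -10.93]
```

>>> jog_arm --rows '[{"dp": [24, 15, -8], "turn": [0, 0, -1], "grip": 0.0}, {"dp": [50, 31, -17], "turn": [0, -0.5, -1.5], "grip": 0.0}, {"dp": [78, 49, -27], "turn": [0, -1, -2], "grip": 0.0}, {"dp": [106, 67, -37], "turn": [0, -1, -2.5], "grip": 0.0}, {"dp": [134, 85, -46], "turn": [0, -1.5, -3], "grip": 0.0}, {"dp": [162, 103, -56], "turn": [0, -2, -4], "grip": 0.0}, {"dp": [188, 120, -65], "turn": [0, -2, -5], "grip": 0.0}, {"dp": [214, 137, -74], "turn": [0, -2.5, -6], "grip": 0.0}, {"dp": [236, 152, -81], "turn": [0, -3, -6.4], "grip": 0.0}, {"dp": [253, 163, -87], "turn": [0, -3, -6.4], "grip": 0.0}]'

```text
time_s: 20.25
position: [0.6043, 0.1906, 0.2052]
tcp_rot: [[-0.262, 0.873, -0.411], [0.965, 0.237, -0.111], [0.0, -0.426, -0.905]]
force: [-0.4, -0.5, -4.2]
opening: 0.273
```

```bash
python3 - <<'E'
from h import *
commit([253,163,-87],[0,-3,-6.4])
print(scooppose()[2].round(1), bot.read_state()['joint_positions'].round(1))
plan([scoop((588,231,215),20,25)])
E
```

```text
t 20.25 cmd [605.7 188.  207.7] meas-cmd [-1.4  2.6 -2.4] rot [ 0.19 -0.03 -0.16] F [-0.4 -0.5 -4.2] op 0.273
[500.1 159.7 214.5] [  8.8  43.9  59.3  -2.7 101.8  -6.3]
dp [ 55.6  93.1 -44. ] turn [-0.01 -2.1  -4.53]
```

>>> jog_arm --rows '[{"dp": [12, 20, -9], "turn": [0, 0, -1], "grip": 0.0}, {"dp": [26, 44, -21], "turn": [0, -1, -2], "grip": 0.0}, {"dp": [41, 68, -32], "turn": [0, -1.5, -3.5], "grip": 0.0}, {"dp": [52, 87, -41], "turn": [0, -2, -4.5], "grip": 0.0}, {"dp": [56, 93, -44], "turn": [0, -2, -4.5], "grip": 0.0}, {"dp": [56, 93, -44], "turn": [0, -2, -4.5], "grip": 0.0}, {"dp": [56, 93, -44], "turn": [0, -2, -4.5], "grip": 0.0}]'

```text
time_s: 20.95
position: [0.6891, 0.2687, 0.2059]
tcp_rot: [[-0.342, 0.85, -0.401], [0.94, 0.31, -0.145], [0.001, -0.426, -0.905]]
force: [-0.5, -0.6, -3.2]
opening: 0.273
```

```bash
python3 - <<'E'
from h import *
commit([56,93,-44],[0,-2,-4.5])
print(scooppose()[2].round(1), bot.read_state()['joint_positions'].round(1))
cap('side','s11'); cap('top','t11')
q,d,P=load('side')
cv2.imwrite('pics/s11z.png',cv2.resize(q[60:260,150:350],None,fx=3,fy=3,interpolation=cv2.INTER_CUBIC)[...,::-1])
plan([scoop((588,231,z),20,t) for z,t in ((200,20),(175,14),(155,8),(145,2),(140,-5),(138,-12),(136,-19),(135,-26),(135,-33),(135,-40))])
E
```

```text
t 20.95 cmd [690.6 268.8 208.2] meas-cmd [-1.5 -0.1 -2.3] rot [ 0.24 -0.02 -0.05] F [-0.5 -0.6 -3.2] op 0.273
[587.8 231.5 215.1] [ 13.8  54.6  35.9  -2.8 114.6  -6.8]
dp [-0.4  2.5  4.9] turn [-5.   -0.09 -0.03]
dp [-0.4  7.5 17.6] turn [-11.    -0.09  -0.04]
dp [-0.4  9.3 26.3] turn [-17.    -0.09  -0.04]
dp [-0.4  5.9 26.8] turn [-23.    -0.09  -0.05]
dp [-0.4 -1.9 22.4] turn [-30.    -0.09  -0.05]
dp [ -0.4 -12.   16.5] turn [-37.    -0.08  -0.06]
dp [ -0.4 -23.   12. ] turn [-44.    -0.08  -0.06]
dp [ -0.4 -35.    8.1] turn [-51.    -0.08  -0.07]
dp [ -0.4 -48.    4.8] turn [-58.    -0.07  -0.07]
dp [ -0.4 -61.3   3.2] turn [-65.    -0.07  -0.08]
```

View pics/s11z.png

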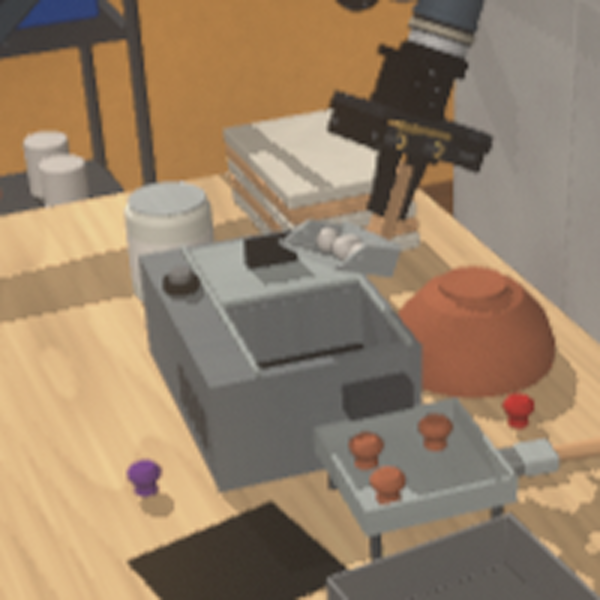

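View pics/t11.png

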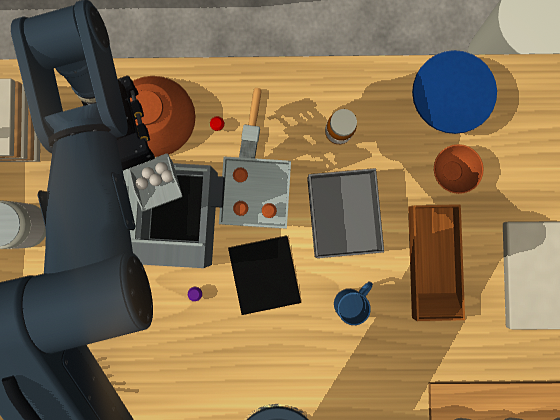

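```bash
python3 - <<'E'
from h import *
plan([scoop((595+min(5,i),233,z),20,t) for i,(z,t) in enumerate(((200,20),(175,14),(155,8),(145,2),(138,-5),(134,-12),(132,-19),(130,-26),(130,-33),(130,-40)))])
E
```

```text
dp [-0.9  9.1  1.8] turn [-5.   -0.09 -0.03]
dp [-1.3 14.9 14.1] turn [-11.    -0.09  -0.04]
dp [-1.6 17.5 22.5] turn [-17.    -0.09  -0.04]
dp [-2.  15.  22.5] turn [-23.    -0.09  -0.05]
dp [-2.3  8.9 19.5] turn [-30.    -0.09  -0.05]
dp [-2.6  0.5 15.1] turn [-37.    -0.08  -0.06]
dp [ -2.6 -10.4  10.6] turn [-44.    -0.08  -0.06]
dp [ -2.6 -22.1   7.6] turn [-51.    -0.08  -0.07]
dp [ -2.6 -35.1   4.3] turn [-58.    -0.07  -0.07]
dp [ -2.7 -48.3   2.7] turn [-65.    -0.07  -0.08]
```

>>> jog_arm --rows '[{"dp": [-1, 9, 2], "turn": [-5, 0, 0], "grip": 0.0}, {"dp": [-1, 15, 14], "turn": [-11, 0, 0], "grip": 0.0}, {"dp": [-2, 17, 22], "turn": [-17, 0, 0], "grip": 0.0}, {"dp": [-2, 15, 22], "turn": [-23, 0, 0], "grip": 0.0}, {"dp": [-2, 9, 19], "turn": [-30, 0, 0], "grip": 0.0}, {"dp": [-3, 0, 15], "turn": [-37, 0, 0], "grip": 0.0}, {"dp": [-3, -10, 11], "turn": [-44, 0, 0], "grip": 0.0}, {"dp": [-3, -22, 8], "turn": [-51, 0, 0], "grip": 0.0}, {"dp": [-3, -35, 4], "turn": [-58, 0, 0], "grip": 0.0}, {"dp": [-3, -48, 3], "turn": [-65, 0, 0], "grip": 0.0}]'

```text
time_s: 22.05
position: [0.6495, 0.2552, 0.2239]
tcp_rot: [[-0.351, 0.744, 0.569], [0.936, 0.271, 0.223], [0.012, 0.611, -0.791]]
force: [-0.6, 2.1, -2.3]
opening: 0.274
```

```bash
python3 - <<'E'
from h import *
commit([-3,-48,3],[-65,0,0])
print(scooppose()[2].round(1), bot.read_state()['joint_positions'].round(1))
cap('side','s12'); cap('top','t12')
q,d,P=load('side')
cv2.imwrite('pics/s12z.png',cv2.resize(q[60:260,150:350],None,fx=3,fy=3,interpolation=cv2.INTER_CUBIC)[...,::-1])
plan([scoop((600,233,130),20,t) for t in (-47,-53,-60)]+[scoop((600,233,z),20,t) for z,t in ((140,-60),(170,-55),(200,-40))])
E
```

```text
t 22.05 cmd [649.5 250.7 225.8] meas-cmd [-0.   4.6 -1.9] rot [ 2.33  0.85 -0.12] F [-0.6  2.1 -2.3] op 0.274
[600.2 232.9 129.6] [  8.7  24.8 102.6  26.9  17.3 -35. ]
dp [  0.3  -5.5 -12.6] turn [-7.   -0.01 -0.1 ]
dp [  0.3 -11.5 -22.4] turn [-13.   -0.   -0.1]
dp [  0.3 -19.7 -32.9] turn [-20.    0.   -0.1]
dp [  0.3 -13.2 -40.6] turn [-20.    0.   -0.1]
dp [  0.4  12.  -56.1] turn [-15.   -0.   -0.1]
dp [  0.4  45.2 -54.1] turn [-0.   -0.02 -0.1 ]
```

View pics/s12z.png

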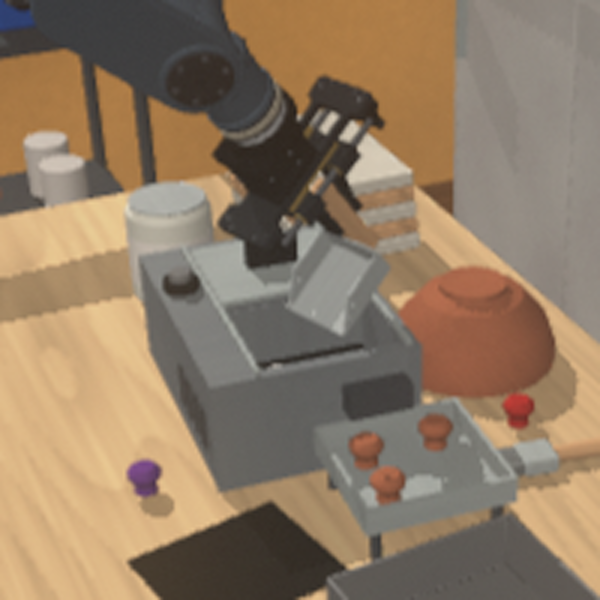

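View pics/t12.png

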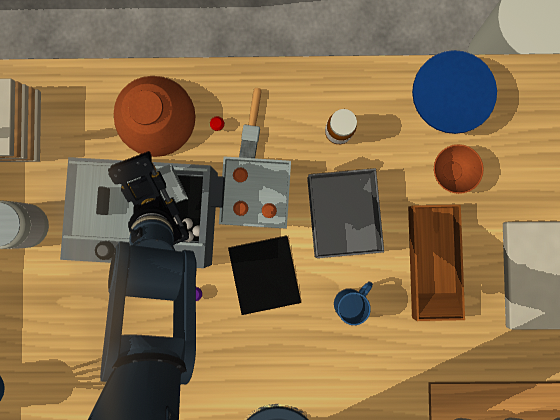

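>>> jog_arm --rows '[{"dp": [0, 6, -8], "turn": [0, 0, 0], "grip": 0.0}, {"dp": [0, 20, -24], "turn": [0, 0, 0], "grip": 0.0}, {"dp": [0, 45, -54], "turn": [0, 0, 0], "grip": 0.0}, {"dp": [0, 58, -69], "turn": [5, 0, 0], "grip": 0.0}, {"dp": [0, 58, -69], "turn": [13, 0, 0], "grip": 0.0}, {"dp": [0, 58, -69], "turn": [21, 0, 0], "grip": 0.0}, {"dp": [0, 58, -69], "turn": [29, 0, 0], "grip": 0.0}, {"dp": [0, 58, -69], "turn": [35, 0, 0], "grip": 0.0}, {"dp": [0, 58, -69], "turn": [40, 0, 0], "grip": 0.0}, {"dp": [0, 58, -69], "turn": [40, 0, 0], "grip": 0.0}]'

```text
time_s: 23.15
position: [0.6606, 0.2558, 0.3128]
tcp_rot: [[-0.347, 0.937, -0.04], [0.938, 0.347, -0.008], [0.007, -0.04, -0.999]]
force: [0.9, -0.5, -2.0]
opening: 0.276
```

```bash
python3 - <<'E'
from h import *
commit([0,58,-69],[40,0,0])
print(scooppose(), bot.read_state()['joint_positions'].round(1))
c,s=np.cos(np.radians(13)),np.sin(np.radians(13))
lip=np.array([420-57*c,28-57*s])
plan([scoop((*lip,150),13,0),scoop((*lip,4.5),13,0)])
E
```

```text
t 23.15 cmd [649.6 250.6 315.9] meas-cmd [10.9  5.2 -3.1] rot [ 2.31  0.3  -0.36] F [ 0.9 -0.5 -2. ] op 0.276
(array([607.32558646, 235.27838657, 275.90931605]), array([[ 9.40080792e-01, -3.40951409e-01,  4.90963963e-04],
       [ 3.40951760e-01,  9.40079997e-01, -1.22320743e-03],
       [-4.44911034e-05,  1.31730884e-03,  9.99999131e-01]]), array([553.74098132, 215.84413625, 275.91185204])) [12.1 33.6 58.5  0.  90.2 -8.2]
dp [-136.5 -247.1  125.7] turn [-0.01 -0.08  6.93]
dp [-136.7 -247.1  271.2] turn [-0.01 -0.08  6.93]
```

>>> jog_arm --rows '[{"dp": [-20, -38, 10], "turn": [0, 0, 1], "grip": 0.0}, {"dp": [-40, -75, 25], "turn": [0, 0, 2], "grip": 0.0}, {"dp": [-60, -112, 45], "turn": [0, 0, 3], "grip": 0.0}, {"dp": [-80, -149, 70], "turn": [0, 0, 4], "grip": 0.0}, {"dp": [-100, -186, 95], "turn": [0, 0, 5], "grip": 0.0}, {"dp": [-120, -220, 115], "turn": [0, 0, 6], "grip": 0.0}, {"dp": [-136, -247, 125], "turn": [0, 0, 7], "grip": 0.0}, {"dp": [-136, -247, 125], "turn": [0, 0, 7], "grip": 0.0}, {"dp": [-136, -247, 125], "turn": [0, 0, 7], "grip": 0.0}]'

```text
time_s: 24.05
position: [0.469, 0.0412, 0.1977]
tcp_rot: [[-0.232, 0.972, -0.039], [0.973, 0.232, -0.005], [0.004, -0.04, -0.999]]
force: [0.4, 0.2, -1.4]
opening: 0.273
```

```bash
python3 - <<'E'
from h import *
commit([-136,-247,125],[0,0,7])
c,s=np.cos(np.radians(13)),np.sin(np.radians(13))
lip=np.array([420-57*c,28-57*s])
plan([scoop((*lip,4.5),13,0)])
cap('side','s13'); cap('top','t13')
q,d,P=load('top')
cv2.imwrite('pics/t13z.png',cv2.resize(q[140:330,50:310],None,fx=3,fy=3,interpolation=cv2.INTER_CUBIC)[...,::-1])
q,d,P=load('side')
cv2.imwrite('pics/s13z.png',cv2.resize(q[100:280,150:330],None,fx=4,fy=4,interpolation=cv2.INTER_CUBIC)[...,::-1])
E
```

```text
t 24.05 cmd [463.8  38.7 190.7] meas-cmd [5.3 2.5 6.9] rot [ 2.26  0.16 -0.46] F [ 0.4  0.2 -1.4] op 0.273
dp [ -0.7  -0.  146.2] turn [-0.01 -0.07 -0.07]
```

View pics/t13z.png

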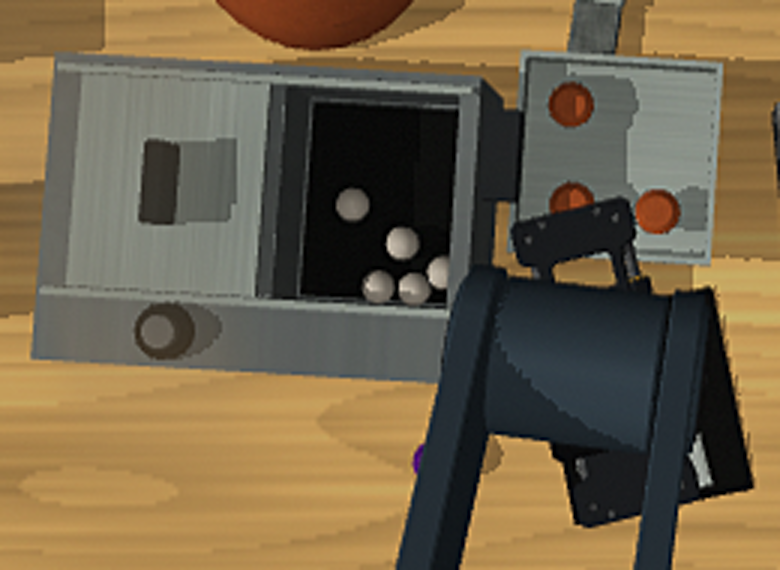

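View pics/s13z.png

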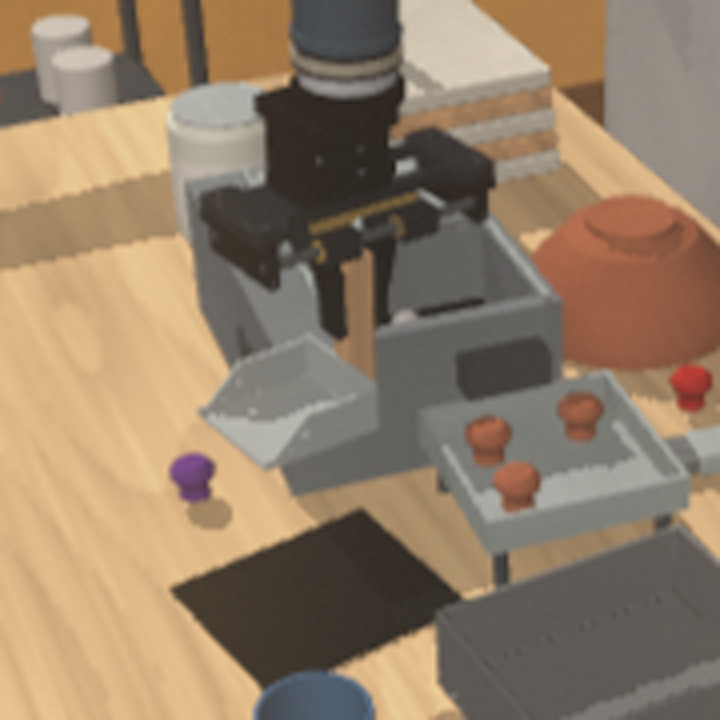

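```bash
cat >> h.py <<'E'
def resync():
    s=bot.read_state(); U,_,Vt=np.linalg.svd(np.array(s['tcp_rot'])); setcmd(np.array(s['position'])*1000,U@Vt)
E
python3 - <<'E'
from h import *
resync()
c,s=np.cos(np.radians(13)),np.sin(np.radians(13))
lip=np.array([420-57*c,28-57*s])
plan([scoop((*lip,60),13,0),scoop((*lip,8),13,0)])
E
```

```text
dp [-2.7 -3.6 98.1] turn [-2.18 -0.24  0.54]
dp [ -2.9  -1.6 150.1] turn [-2.18 -0.24  0.54]
```

>>> jog_arm --rows '[{"dp": [-3, -4, 20], "turn": [-2.2, -0.2, 0.5], "grip": 0.0}, {"dp": [-3, -4, 60], "turn": [-2.2, -0.2, 0.5], "grip": 0.0}, {"dp": [-3, -4, 98], "turn": [-2.2, -0.2, 0.5], "grip": 0.0}, {"dp": [-3, -3, 130], "turn": [-2.2, -0.2, 0.5], "grip": 0.0}, {"dp": [-3, -2, 145], "turn": [-2.2, -0.2, 0.5], "grip": 0.0}, {"dp": [-3, -2, 150], "turn": [-2.2, -0.2, 0.5], "grip": 0.0}, {"dp": [-3, -2, 150], "turn": [-2.2, -0.2, 0.5], "grip": 0.0}, {"dp": [-3, -2, 150], "turn": [-2.2, -0.2, 0.5], "grip": 0.0}]'

```text
time_s: 24.95
position: [0.4628, 0.0385, 0.0477]
tcp_rot: [[-0.227, 0.974, -0.001], [0.974, 0.227, 0.002], [0.002, -0.001, -1.0]]
force: [-0.2, 0.8, -1.1]
opening: 0.273
```

```bash
python3 - <<'E'
from h import *
commit([-3,-2,150],[-2.2,-.2,.5])
c,s=np.cos(np.radians(13)),np.sin(np.radians(13))
lip=np.array([420-57*c,28-57*s])
plan([scoop((*lip,4.),13,0)])
print(bot.read_state()['position'],bot.read_state()['tcp_rot'].round(3))
E
```

```text
t 24.95 cmd [463.5  38.   48.1] meas-cmd [-0.7  0.5 -0.3] rot [ 0.06  0.06 -0.07] F [-0.2  0.8 -1.1] op 0.273
dp [0.1 0.4 4.1] turn [ 0.02 -0.04  0.04]
[0.46278142 0.03846849 0.04773268] [[-0.227  0.974 -0.001]
 [ 0.974  0.227  0.002]
 [ 0.002 -0.001 -1.   ]]
```

>>> jog_arm --rows '[{"dp": [0, 0, 2], "turn": [0, 0, 0], "grip": 0.0}, {"dp": [0, 0, 4], "turn": [0, 0, 0], "grip": 0.0}, {"dp": [0, 0, 4], "turn": [0, 0, 0], "grip": 0.4}, {"dp": [0, 0, 4], "turn": [0, 0, 0], "grip": 0.7}, {"dp": [0, 0, 4], "turn": [0, 0, 0], "grip": 0.7}, {"dp": [0, 0, 4], "turn": [0, 0, 0], "grip": 0.7}, {"dp": [0, 0, 4], "turn": [0, 0, 0], "grip": 0.7}, {"dp": [0, 0, 4], "turn": [0, 0, 0], "grip": 0.7}]'

```text
time_s: 25.75
position: [0.4613, 0.0383, 0.0429]
tcp_rot: [[-0.226, 0.974, -0.004], [0.974, 0.226, 0.002], [0.003, -0.003, -1.0]]
force: [0.1, -0.1, -0.1]
opening: 0.677
```

>>> jog_arm --rows '[{"dp": [0, 0, -20], "turn": [0, 0, 0], "grip": 0.7}, {"dp": [0, 0, -60], "turn": [0, 0, 0], "grip": 0.7}, {"dp": [0, 0, -105], "turn": [0, 0, 0], "grip": 0.7}, {"dp": [0, 0, -145], "turn": [0, 0, 0], "grip": 0.7}, {"dp": [0, 0, -145], "turn": [0, 0, 0], "grip": 0.7}]'

```text
time_s: 26.25
position: [0.4657, 0.0376, 0.1927]
tcp_rot: [[-0.226, 0.974, 0.008], [0.974, 0.226, 0.0], [-0.002, 0.008, -1.0]]
force: [1.3, -1.2, -0.3]
opening: 0.702
```

```bash
python3 - <<'E'
from h import *
commit([0,0,4]);commit([0,0,-145])
cap('side','s14')
q,d,P=load('side')
cv2.imwrite('pics/s14z.png',cv2.resize(q[100:280,150:330],None,fx=4,fy=4,interpolation=cv2.INTER_CUBIC)[...,::-1])
plan([((560,200,190),Rdown(40)),((599,375.5,190),Rdown(-3.9))])
E
```

```text
t 26.25 cmd [463.5  38.   44.1] meas-cmd [  2.2  -0.4 148.7] rot [-0.44 -0.13 -0.04] F [ 1.3 -1.2 -0.3] op 0.702
t 26.25 cmd [463.5  37.9 189.1] meas-cmd [ 2.3 -0.3  3.7] rot [-0.44 -0.13 -0.04] F [ 1.3 -1.2 -0.3] op 0.702
dp [136.2 130.6  -0.8] turn [-1.000e-02 -4.000e-02  6.304e+01]
dp [298.3 208.2  -0.7] turn [-3.0000e-02 -4.0000e-02  1.0694e+02]
```

View pics/s14z.png

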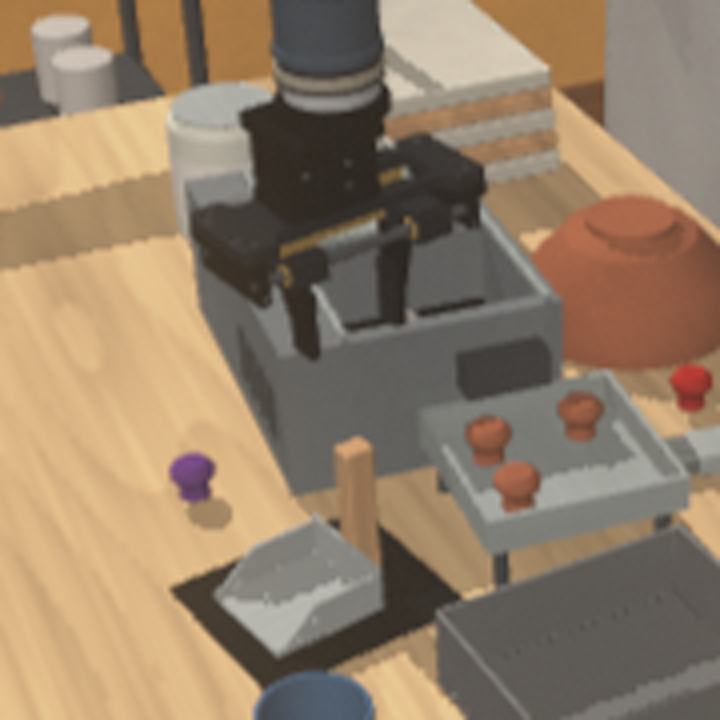

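>>> jog_arm --rows '[{"dp": [30, 20, -1], "turn": [0, 0, 8], "grip": 0.7}, {"dp": [70, 50, -1], "turn": [0, 0, 16], "grip": 0.7}, {"dp": [105, 80, -1], "turn": [0, 0, 24], "grip": 0.7}, {"dp": [136, 110, -1], "turn": [0, 0, 32], "grip": 0.7}, {"dp": [165, 130, -1], "turn": [0, 0, 40], "grip": 0.6}, {"dp": [195, 150, -1], "turn": [0, 0, 48], "grip": 0.6}, {"dp": [220, 165, -1], "turn": [0, 0, 56], "grip": 0.6}, {"dp": [245, 180, -1], "turn": [0, 0, 64], "grip": 0.6}, {"dp": [270, 195, -1], "turn": [0, 0, 72], "grip": 0.6}, {"dp": [290, 205, -1], "turn": [0, 0, 80], "grip": 0.6}]'

```text
time_s: 27.3
position: [0.5952, 0.368, 0.1859]
tcp_rot: [[0.922, 0.387, -0.008], [0.387, -0.922, 0.001], [-0.007, -0.004, -1.0]]
force: [1.0, -0.5, 0.0]
opening: 0.6
```

```bash
python3 - <<'E'
from h import *
commit([290,205,-1],[0,0,80])
plan([((597.5,375.2,190),Rdown(-3.9)),((597.5,375.2,126),Rdown(-3.9))])
E
```

```text
t 27.3 cmd [597.7 366.6 190.3] meas-cmd [-2.6  1.4 -4.5] rot [ 0.17 -0.41  0.27] F [ 1.  -0.5  0. ] op 0.6
dp [ 3.1 -8.   0.3] turn [-4.000e-02 -1.000e-02  2.694e+01]
dp [ 3.1 -7.9 64.3] turn [-4.000e-02 -1.000e-02  2.694e+01]
```

>>> jog_arm --rows '[{"dp": [3, -8, 0], "turn": [0, 0, 8], "grip": 0.6}, {"dp": [3, -8, 0], "turn": [0, 0, 16], "grip": 0.6}, {"dp": [3, -8, 0], "turn": [0, 0, 24], "grip": 0.6}, {"dp": [3, -8, 0], "turn": [0, 0, 27], "grip": 0.6}, {"dp": [3, -8, 0], "turn": [0, 0, 27], "grip": 0.6}, {"dp": [3, -8, 20], "turn": [0, 0, 27], "grip": 0.6}, {"dp": [3, -8, 45], "turn": [0, 0, 27], "grip": 0.6}, {"dp": [3, -8, 60], "turn": [0, 0, 27], "grip": 0.6}, {"dp": [3, -8, 64], "turn": [0, 0, 27], "grip": 0.6}, {"dp": [3, -8, 64], "turn": [0, 0, 27], "grip": 0.6}]'

```text
time_s: 28.3
position: [0.5948, 0.3753, 0.1239]
tcp_rot: [[0.998, -0.068, -0.006], [-0.068, -0.998, 0.001], [-0.006, -0.001, -1.0]]
force: [1.2, -0.7, 1.0]
opening: 0.602
```

>>> jog_arm --rows '[{"dp": [0, 0, 0], "turn": [0, 0, 0], "grip": 0.0}, {"dp": [0, 0, 0], "turn": [0, 0, 0], "grip": 0.0}, {"dp": [0, 0, 0], "turn": [0, 0, 0], "grip": 0.0}, {"dp": [0, 0, 0], "turn": [0, 0, 0], "grip": 0.0}, {"dp": [0, 0, 0], "turn": [0, 0, 0], "grip": 0.0}, {"dp": [0, 0, 0], "turn": [0, 0, 0], "grip": 0.0}, {"dp": [0, 0, 0], "turn": [0, 0, 0], "grip": 0.0}, {"dp": [0, 0, 0], "turn": [0, 0, 0], "grip": 0.0}]'

```text
time_s: 29.1
position: [0.5955, 0.3754, 0.1253]
tcp_rot: [[0.998, -0.068, -0.004], [-0.068, -0.998, 0.002], [-0.004, -0.002, -1.0]]
force: [-0.8, -1.5, 1.9]
opening: 0.181
```

```bash
python3 - <<'E'
from h import *
commit([3,-8,64],[0,0,27])
y=np.array([-0.068,-0.998,0])
p,R=getcmd()
plan([(p+y*141,Rdown(-3.9)),(p+y*146,Rdown(-3.9))])
E
```

```text
t 29.1 cmd [597.4 375.2 126.3] meas-cmd [-1.9  0.2 -1. ] rot [ 0.05 -0.22 -0.03] F [-0.8 -1.5  1.9] op 0.181
dp [ 2.00e-01  1.41e+02 -1.00e-01] turn [-0.04 -0.   -0.06]
dp [ 2.00e-01  1.46e+02 -1.00e-01] turn [-0.04 -0.   -0.06]
```

>>> jog_arm --rows '[{"dp": [0, 10, 0], "turn": [0, 0, 0], "grip": 0.0}, {"dp": [0, 30, 0], "turn": [0, 0, 0], "grip": 0.0}, {"dp": [0, 55, 0], "turn": [0, 0, 0], "grip": 0.0}, {"dp": [0, 80, 0], "turn": [0, 0, 0], "grip": 0.0}, {"dp": [0, 105, 0], "turn": [0, 0, 0], "grip": 0.0}, {"dp": [0, 125, 0], "turn": [0, 0, 0], "grip": 0.0}, {"dp": [0, 135, 0], "turn": [0, 0, 0], "grip": 0.0}, {"dp": [0, 140, 0], "turn": [0, 0, 0], "grip": 0.0}, {"dp": [0, 143, 0], "turn": [0, 0, 0], "grip": 0.0}, {"dp": [0, 143, 0], "turn": [0, 0, 0], "grip": 0.0}]'

```text
time_s: 30.1
position: [0.5859, 0.2327, 0.1253]
tcp_rot: [[0.998, -0.068, -0.003], [-0.068, -0.998, 0.001], [-0.003, -0.001, -1.0]]
force: [0.6, -1.9, 5.0]
opening: 0.182
```

>>> jog_arm --rows '[{"dp": [0, 2, 0], "turn": [0, 0, 0], "grip": 0.0}, {"dp": [0, 4, 0], "turn": [0, 0, 0], "grip": 0.0}, {"dp": [0, 5, 0], "turn": [0, 0, 0], "grip": 0.0}, {"dp": [0, 5, 0], "turn": [0, 0, 0], "grip": 0.0}, {"dp": [0, 5, 0], "turn": [0, 0, 0], "grip": 0.0}]'

```text
time_s: 30.6
position: [0.5859, 0.2308, 0.1253]
tcp_rot: [[0.998, -0.068, -0.002], [-0.068, -0.998, 0.006], [-0.002, -0.006, -1.0]]
force: [1.0, 6.2, 3.3]
opening: 0.179
```

```bash
python3 - <<'E'
from h import *
commit([0,148,0])
E
```

```text
t 30.6 cmd [587.2 227.6 126.2] meas-cmd [-1.3  3.2 -0.9] rot [ 0.29 -0.12 -0.06] F [1.  6.2 3.3] op 0.179
```

>>> jog_arm --rows '[{"dp": [0, 1, 0], "turn": [0, 0, 0], "grip": 0.5}, {"dp": [0, 1, 0], "turn": [0, 0, 0], "grip": 0.5}, {"dp": [0, 1, 0], "turn": [0, 0, 0], "grip": 0.5}, {"dp": [0, 1, 0], "turn": [0, 0, 0], "grip": 0.5}, {"dp": [0, 1, 0], "turn": [0, 0, 0], "grip": 0.5}, {"dp": [0, 1, -25], "turn": [0, 0, 0], "grip": 0.5}, {"dp": [0, 1, -64], "turn": [0, 0, 0], "grip": 0.3}, {"dp": [0, 1, -64], "turn": [0, 0, 0], "grip": 0.0}, {"dp": [0, 1, -64], "turn": [0, 0, 0], "grip": 0.0}]'

```text
time_s: 31.5
position: [0.586, 0.2267, 0.1898]
tcp_rot: [[0.998, -0.069, -0.002], [-0.069, -0.998, 0.002], [-0.002, -0.002, -1.0]]
force: [-0.6, -0.0, -0.2]
opening: 0.312
```

```bash
python3 - <<'E'
from h import *
commit([0,1,-64])
plan([((490.5,375.9,180),Rdown(-3.9)),((490.5,375.9,137),Rdown(-3.9)),((490.5,375.9,126),Rdown(-3.9))])
cap('top','t15')
p,d,P=load('top')
X,Y,Z=P[...,0]*1000,P[...,1]*1000,P[...,2]*1000
V,U=np.mgrid[0:420,0:560]
m=(U>90)&(U<120)&(V>235)&(V<268)&(Z>144)&(Z<165)
print(m.sum(),(P[m].mean(0)*1000).round(1))
cv2.imwrite('pics/t15z.png',cv2.resize(p[140:280,40:310],None,fx=2.9,fy=2.9,interpolation=cv2.INTER_CUBIC)[...,::-1])
E
```

```text
t 31.5 cmd [587.1 226.5 190.2] meas-cmd [-1.1  0.1 -0.4] rot [ 0.08 -0.11 -0.02] F [-0.6 -0.  -0.2] op 0.312
dp [-106.7 -142.3   10.3] turn [-0.04 -0.   -0.06]
dp [-106.7 -142.3   53.3] turn [-0.04 -0.   -0.06]
dp [-106.7 -142.3   64.3] turn [-0.04 -0.   -0.06]
86 [489.9 371.7 149.7]
```

View pics/t15z.png

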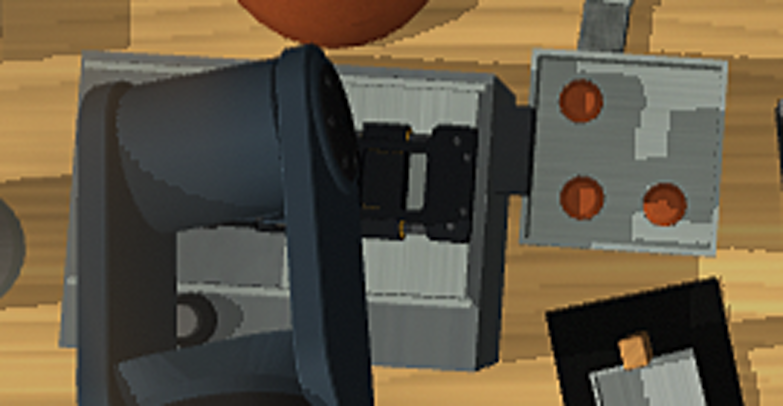

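>>> jog_arm --rows '[{"dp": [-30, -40, 5], "turn": [0, 0, 0], "grip": 0.0}, {"dp": [-60, -80, 10], "turn": [0, 0, 0], "grip": 0.0}, {"dp": [-90, -118, 10], "turn": [0, 0, 0], "grip": 0.0}, {"dp": [-107, -142, 10], "turn": [0, 0, 0], "grip": 0.0}, {"dp": [-107, -142, 10], "turn": [0, 0, 0], "grip": 0.0}, {"dp": [-107, -142, 30], "turn": [0, 0, 0], "grip": 0.0}, {"dp": [-107, -142, 50], "turn": [0, 0, 0], "grip": 0.0}, {"dp": [-107, -142, 53], "turn": [0, 0, 0], "grip": 0.0}]'

```text
time_s: 32.35
position: [0.4865, 0.3741, 0.1333]
tcp_rot: [[0.998, -0.069, -0.01], [-0.069, -0.998, -0.001], [-0.01, 0.002, -1.0]]
force: [-2.4, -1.1, 2.6]
opening: 0.003
```

>>> jog_arm --rows '[{"dp": [0, 0, 4], "turn": [0, 0, 0], "grip": 0.0}, {"dp": [0, 0, 8], "turn": [0, 0, 0], "grip": 0.0}, {"dp": [0, 0, 11], "turn": [0, 0, 0], "grip": 0.0}, {"dp": [0, 0, 11], "turn": [0, 0, 0], "grip": 0.0}, {"dp": [0, 0, 11], "turn": [0, 0, 0], "grip": 0.0}]'

```text
time_s: 32.85
position: [0.4882, 0.375, 0.1292]
tcp_rot: [[0.998, -0.068, -0.003], [-0.068, -0.998, 0.001], [-0.003, -0.001, -1.0]]
force: [-6.6, -5.2, 17.6]
opening: 0.009
```

```bash
python3 - <<'E'
from h import *
commit([-107,-142,64])
cap('side','s16')
q,d,P=load('side')
cv2.imwrite('pics/s16z.png',cv2.resize(q[60:220,150:320],None,fx=4,fy=4,interpolation=cv2.INTER_CUBIC)[...,::-1])
E
```

```text
t 32.85 cmd [490.2 375.6 126.3] meas-cmd [-2.  -0.6  2.9] rot [ 0.01 -0.18 -0.04] F [-6.6 -5.2 17.6] op 0.009
```

View pics/s16z.png

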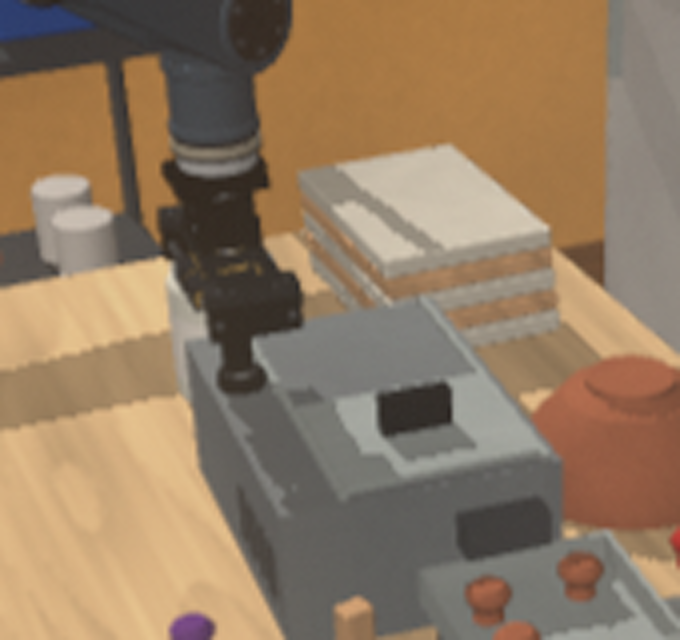

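>>> jog_arm --rows '[{"dp": [0, 0, 1.5], "turn": [0, 0, 0], "grip": 0.0}, {"dp": [0, 0, 3], "turn": [0, 0, 0], "grip": 0.0}, {"dp": [0, 0, 3], "turn": [0, 0, 0], "grip": 0.0}]'

```text
time_s: 33.2
position: [0.4882, 0.375, 0.1289]
tcp_rot: [[0.998, -0.068, -0.002], [-0.068, -0.998, 0.001], [-0.002, -0.001, -1.0]]
force: [-10.1, -7.2, 30.8]
opening: 0.004
```

>>> jog_arm --rows '[{"dp": [0, 0, -3], "turn": [0, 0, 0], "grip": 0.0}, {"dp": [0, 0, -6], "turn": [0, 0, 0], "grip": 0.0}, {"dp": [0, 0, -6], "turn": [0, 0, 0], "grip": 0.0}]'

```text
time_s: 33.5
position: [0.4888, 0.3756, 0.1301]
tcp_rot: [[0.998, -0.069, -0.002], [-0.069, -0.998, 0.003], [-0.002, -0.002, -1.0]]
force: [-1.5, -1.7, 4.3]
opening: 0.005
```

>>> jog_arm --rows '[{"dp": [0, 0, -3], "turn": [0, 0, 0], "grip": 0.0}, {"dp": [0, 0, -3], "turn": [0, 0, 0], "grip": 0.0}]'

```text
time_s: 33.7
position: [0.4889, 0.3759, 0.1319]
tcp_rot: [[0.998, -0.069, -0.002], [-0.069, -0.998, 0.002], [-0.003, -0.002, -1.0]]
force: [-0.6, -1.9, 3.3]
opening: 0.004
```

>>> jog_arm --rows '[{"dp": [0, 0, -10], "turn": [0, 0, 0], "grip": 0.0}, {"dp": [0, 0, -30], "turn": [0, 0, 0], "grip": 0.0}, {"dp": [0, 0, -60], "turn": [0, 0, 0], "grip": 0.0}, {"dp": [0, 0, -60], "turn": [0, 0, 0], "grip": 0.0}]'

```text
time_s: 34.1
position: [0.4913, 0.3777, 0.1954]
tcp_rot: [[0.998, -0.068, 0.004], [-0.069, -0.998, 0.007], [0.004, -0.007, -1.0]]
force: [0.9, 0.6, 0.4]
opening: 0.007
```

```bash
python3 - <<'E'
from h import *
commit([0,0,3-6-3-60])
cap('top','t17');cap('side','s17')
p,d,P=load('side')
Z=P[...,2]*1000
np.set_printoptions(linewidth=220)
u,v=proj('side',[490,375,150]); print(u,v)
u,v=int(u),int(v)
print(Z[v-8:v+9,u-9:u+10].round().astype(int))
q=np.load('/tmp/top.npz'); 
cv2.imwrite('pics/s17z.png',cv2.resize(p[60:220,150:320],None,fx=4,fy=4,interpolation=cv2.INTER_CUBIC)[...,::-1])
E
```

```text
t 34.1 cmd [490.1 375.6 192.3] meas-cmd [1.1 2.1 3.1] rot [ 0.36  0.2  -0.03] F [0.9 0.6 0.4] op 0.007
209.5 150.2
[[ 85  90  88  87  89  86  87  85 132 130 135 138 135 131 128 130 128 132 130]
 [ 81  84  79 134 130 130 130 131 130 130 135 138 132 131 133 130 131 133 129]
 [132 132 129 131 129 129 130 129 133 131 130 141 137 131 130 132 130 128 133]
 [128 133 133 128 130 131 132 129 130 134 129 129 134 139 132 132 131 134 129]
 [133 130 131 131 130 129 126 133 130 132 128 131 137 135 138 128 133 126 134]
 [132 131 127 132 130 131 130 134 131 132 128 131 132 135 135 129 131 133 132]
 [133 131 126 133 131 135 130 132 129 153 151 152 128 135 134 139 133 128 133]
 [130 131 131 133 129 133 150 155 150 152 154 151 155 131 133 139 130 129 132]
 [133 130 134 130 128 133 150 153 150 150 153 151 154 150 134 134 136 128 131]
 [129 129 132 130 130 141 149 149 150 154 150 151 154 147 145 142 133 136 133]
 [131 127 129 132 144 141 147 146 146 148 151 149 144 142 140 139 136 135 134]
 [128 133 128 133 142 142 144 144 147 144 145 142 144 144 138 144 133 136 137]
 [126 130 128 133 142 140 142 144 143 143 142 145 140 144 142 140 129 137 136]
 [121 129 129 134 137 138 141 145 144 140 141 141 137 138 138 138 130 133 138]
 [113 125 131 128 129 134 133 137 136 139 138 137 138 133 134 132 133 130 133]
 [106 119 127 132 131 129 133 132 140 135 135 132 132 133 131 134 130 131 129]
 [106 116 124 130 130 131 129 132 132 128 129 129 129 126 132 129 130 130 129]]
```

View pics/s17z.png

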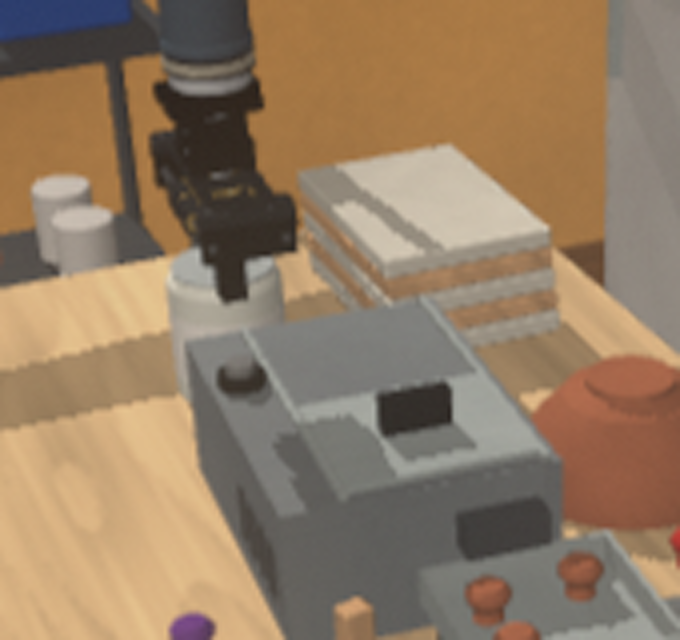

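View pics/t17.png

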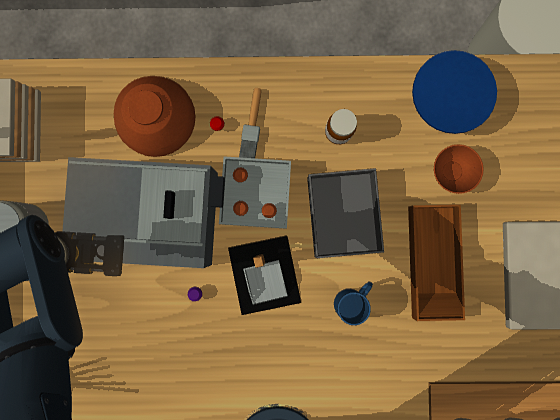

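```bash
cat > knobs.py <<'E'
from h import *
def knobs(show=True):
    p,d,P=load('top')
    X,Y,Z=P[...,0]*1000,P[...,1]*1000,P[...,2]*1000
    hsv=cv2.cvtColor(p,cv2.COLOR_RGB2HSV)
    V,U=np.mgrid[0:420,0:560]
    m=(U>215)&(U<300)&(V>150)&(V<235)&(Z>60)&(Z<85)&(hsv[...,1]>110)
    k,lab,st,ce=cv2.connectedComponentsWithStats(m.astype(np.uint8))
    out=[]
    T=np.array([621.8,47.7]); a=np.radians(-4.2); xh=np.array([np.cos(a),np.sin(a)]); yh=np.array([-xh[1],xh[0]])
    for i in range(1,k):
        if st[i,4]<60: continue
        c,r=cv2.minEnclosingCircle(P[lab==i][:,:2].astype(np.float32)*1000)
        c=np.array(c); out.append(c)
        print('knob',c.round(1),'r',round(r,1),'n',st[i,4],'ztop',np.percentile(Z[lab==i],95).round(1),'local',((c-T)@xh).round(1),((c-T)@yh).round(1))
    return out
if __name__=='__main__':
    cap('top'); knobs()
    p,d,P=load('top')
    X,Y,Z=P[...,0]*1000,P[...,1]*1000,P[...,2]*1000
    V,U=np.mgrid[0:420,0:560]
    m=(U>215)&(U<300)&(V>150)&(V<235)&(Z>63)&(Z<74)
    for nm,s in (('x+',X>685),('x-',X<560),('y+',Y>112),('y-',Y<-15)):
        mm=m&s; print(nm,mm.sum(),P[mm].mean(0)*1000)
E
python3 knobs.py
```

```text
knob [663.   81.8] r 17.5 n 174 ztop 78.4 local 38.6 37.0
knob [584.3  81.6] r 17.5 n 174 ztop 78.8 local -39.8 31.0
knob [578.2  14.5] r 17.2 n 168 ztop 78.4 local -41.0 -36.3
x+ 187 [697.66463288  46.02177367  68.03997538]
x- 166 [545.42034491  49.82837478  68.54367278]
y+ 117 [621.16183277 123.17945899  67.99330322]
y- 170 [624.76088267 -28.51582621  68.65483518]
```

```bash
python3 - <<'E'
from h import *
im=cv2.imread('pics/s4.png')
f=10
x0,y0=205,175
z=cv2.resize(im[y0:y0+45,x0:x0+60],None,fx=f,fy=f,interpolation=cv2.INTER_CUBIC)
p=np.array([458.5,36.6,139.3]); R=Rdown(104)
off=29.5
for th,col in ((15,(0,0,255)),(9,(0,255,0))):
  for s in (-1,1):
    for zz in (11-off,11-off-25):
      c=[proj('side',p+R@[x,s*y,zz]) for x,y in ((-9.5,30.5),(9.5,30.5),(9.5,30.5+th),(-9.5,30.5+th))]
      pts_=((np.array(c)-[x0,y0]+0.5)*f).astype(int)
      cv2.polylines(z,[pts_],True,col,1)
z=cv2.convertScaleAbs(z,alpha=1.8,beta=20)
cv2.imwrite('pics/f4.png',z)
E
```

```text
(no output)
```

View pics/f4.png

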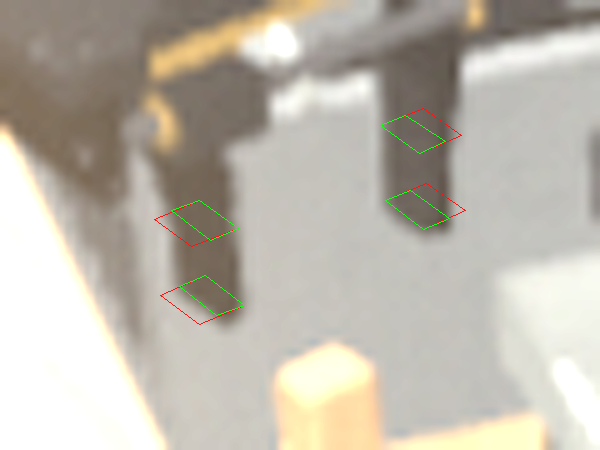

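The finger overlay fits: the lower finger is about 9 mm thick and the tip is where the 30 mm offset puts it. The collar around the button is lower than the pressed cap, so the press ended on the button's own stop. Next, the knobs.

```bash
python3 - <<'E'
from h import *
plan([((580,220,180),Rdown(45)),((663,81.8,150),Rdown(85.8))])
E
```

```text
dp [100.4 149.   12.2] turn [-4.000e-02 -2.000e-02 -4.896e+01]
dp [192.7 281.2  42.1] turn [-3.000e-02 -4.000e-02 -8.976e+01]
```

>>> jog_arm --rows '[{"dp": [15, 22, 2], "turn": [0, 0, -8], "grip": 0.53}, {"dp": [40, 58, 5], "turn": [0, 0, -16.5], "grip": 0.53}, {"dp": [65, 95, 8], "turn": [0, 0, -25], "grip": 0.53}, {"dp": [90, 130, 10], "turn": [0, 0, -33.5], "grip": 0.53}, {"dp": [115, 168, 12], "turn": [0, 0, -42], "grip": 0.53}, {"dp": [140, 205, 12], "turn": [0, 0, -50], "grip": 0.53}, {"dp": [165, 240, 12], "turn": [0, 0, -58.5], "grip": 0.53}, {"dp": [180, 263, 12], "turn": [0, 0, -67], "grip": 0.53}, {"dp": [190, 277, 12], "turn": [0, 0, -75.5], "grip": 0.53}, {"dp": [193, 281, 12], "turn": [0, 0, -83], "grip": 0.53}]'

```text
time_s: 35.25
position: [0.6619, 0.0797, 0.176]
tcp_rot: [[0.187, 0.982, -0.006], [0.982, -0.187, 0.002], [0.001, -0.007, -1.0]]
force: [-1.1, 0.6, -0.6]
opening: 0.525
```

```bash
python3 - <<'E'
from h import *
commit([193,281,12],[0,0,-83])
plan([((663,81.8,90),Rdown(85.8)),((663,81.8,31),Rdown(85.8))])
E
```

```text
t 35.25 cmd [663.3  81.9 180.1] meas-cmd [-1.4 -2.2 -4.2] rot [ 0.38 -0.01 -0.18] F [-1.1  0.6 -0.6] op 0.525
dp [-0.3 -0.2 90.1] turn [ 0.   -0.04 -6.76]
dp [ -0.3  -0.2 149.1] turn [ 0.   -0.04 -6.76]
```

>>> jog_arm --rows '[{"dp": [0, 0, 30], "turn": [0, 0, -6.8], "grip": 0.53}, {"dp": [0, 0, 70], "turn": [0, 0, -6.8], "grip": 0.53}, {"dp": [0, 0, 95], "turn": [0, 0, -6.8], "grip": 0.53}, {"dp": [0, 0, 98], "turn": [0, 0, -6.8], "grip": 0.53}, {"dp": [0, 0, 98], "turn": [0, 0, -6.8], "grip": 0.53}, {"dp": [0, 0, 98], "turn": [0, 0, -6.8], "grip": 0.53}]'

```text
time_s: 35.85
position: [0.6623, 0.0825, 0.0812]
tcp_rot: [[0.072, 0.997, -0.002], [0.997, -0.072, 0.002], [0.002, -0.002, -1.0]]
force: [-0.2, 0.3, 0.4]
opening: 0.527
```

```bash
python3 - <<'E'
from h import *
commit([0,0,98],[0,0,-6.8])
cap('side','s18'); cap('top','t18')
q,d,P=load('side')
cv2.imwrite('pics/s18z.png',cv2.resize(q[130:240,200:330],None,fx=5,fy=5,interpolation=cv2.INTER_CUBIC)[...,::-1])
plan([((663,81.8,31),Rdown(85.8))])
E
```

```text
t 35.85 cmd [663.3  82.   82.1] meas-cmd [-1.   0.5 -0.9] rot [ 0.11  0.07 -0.03] F [-0.2  0.3  0.4] op 0.527
dp [-0.3 -0.3 51.1] turn [ 0.   -0.04  0.04]
```

View pics/s18z.png

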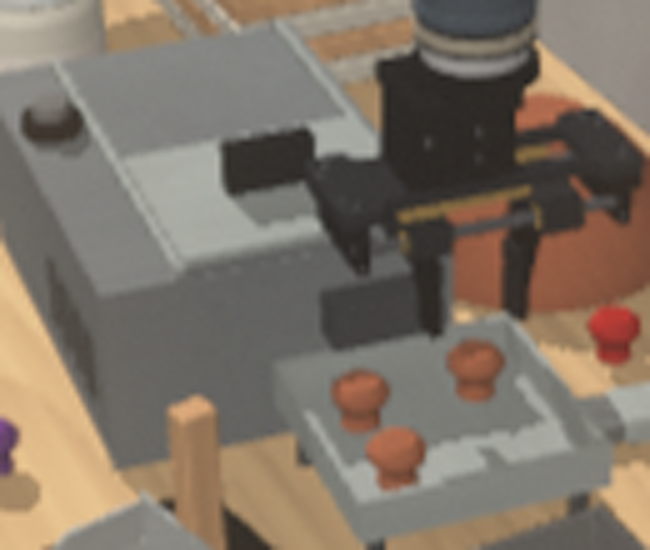

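View pics/t18.png

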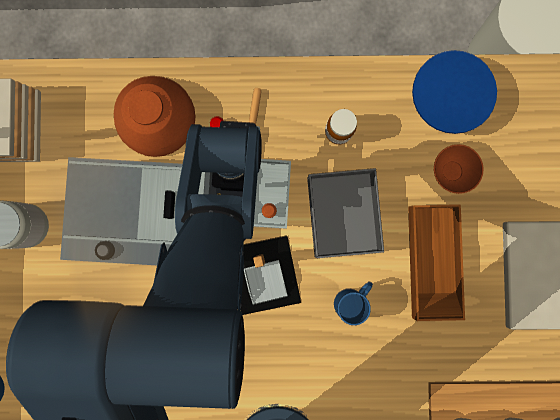

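>>> jog_arm --rows '[{"dp": [0, 0, 20], "turn": [0, 0, 0], "grip": 0.53}, {"dp": [0, 0, 38], "turn": [0, 0, 0], "grip": 0.53}, {"dp": [0, 0, 48], "turn": [0, 0, 0], "grip": 0.53}, {"dp": [0, 0, 51], "turn": [0, 0, 0], "grip": 0.53}, {"dp": [0, 0, 51], "turn": [0, 0, 0], "grip": 0.53}, {"dp": [0, 0, 51], "turn": [0, 0, 0], "grip": 0.2}, {"dp": [0, 0, 51], "turn": [0, 0, 0], "grip": 0.2}, {"dp": [0, 0, 51], "turn": [0, 0, 0], "grip": 0.0}, {"dp": [0, 0, 51], "turn": [0, 0, 0], "grip": 0.0}, {"dp": [0, 0, 51], "turn": [0, 0, 0], "grip": 0.0}]'

```text
time_s: 36.95
position: [0.662, 0.0825, 0.0302]
tcp_rot: [[0.072, 0.997, -0.002], [0.997, -0.072, 0.002], [0.002, -0.002, -1.0]]
force: [0.6, 0.7, 4.1]
opening: 0.392
```

```bash
cat >> h.py <<'E'
def totept(x,y,z):
    a=np.radians(4.6); c,s=np.cos(a),np.sin(a); return [571.2+c*x-s*y,-167.4+s*x+c*y,z]
E
python3 - <<'E'
from h import *
commit([0,0,51])
plan([((663,81.8,120),Rdown(85.8)),(totept(60,0,120),Rdown(94.6)),(totept(60,0,-3),Rdown(94.6))])
E
```

```text
t 36.95 cmd [663.3  82.   31.1] meas-cmd [-1.3  0.5 -0.9] rot [ 0.1   0.07 -0.03] F [0.6 0.7 4.1] op 0.392
dp [ -0.2  -0.3 -88.9] turn [ 0.   -0.04  0.04]
dp [-246.3  -14.5  -89. ] turn [ 0.01 -0.04 -8.76]
dp [-246.4  -14.5   34. ] turn [ 0.01 -0.04 -8.76]
```

>>> jog_arm --rows '[{"dp": [0, 0, -25], "turn": [0, 0, 0], "grip": 0.0}, {"dp": [0, 0, -65], "turn": [0, 0, 0], "grip": 0.0}, {"dp": [-10, -1, -89], "turn": [0, 0, 0], "grip": 0.0}, {"dp": [-45, -3, -89], "turn": [0, 0, -2], "grip": 0.0}, {"dp": [-85, -5, -89], "turn": [0, 0, -4], "grip": 0.0}, {"dp": [-125, -7, -89], "turn": [0, 0, -6], "grip": 0.0}, {"dp": [-165, -10, -89], "turn": [0, 0, -8], "grip": 0.0}, {"dp": [-205, -12, -89], "turn": [0, 0, -8.8], "grip": 0.0}, {"dp": [-235, -14, -89], "turn": [0, 0, -8.8], "grip": 0.0}, {"dp": [-246, -15, -89], "turn": [0, 0, -8.8], "grip": 0.0}]'

```text
time_s: 37.95
position: [0.6279, -0.1651, 0.1173]
tcp_rot: [[-0.078, 0.997, -0.005], [0.997, 0.078, 0.002], [0.002, -0.004, -1.0]]
force: [0.4, -0.1, -0.2]
opening: 0.388
```

```bash
python3 - <<'E'
from h import *
commit([-246,-15,-89],[0,0,-8.8])
cap('side','s19')
q,d,P=load('side')
cv2.imwrite('pics/s19z.png',cv2.resize(q[130:310,200:380],None,fx=3.3,fy=3.3,interpolation=cv2.INTER_CUBIC)[...,::-1])
E
```

```text
t 37.95 cmd [ 630.5 -162.3  120. ] meas-cmd [-2.6 -2.8 -2.6] rot [0.27 0.07 0.17] F [ 0.4 -0.1 -0.2] op 0.388
```

View pics/s19z.png

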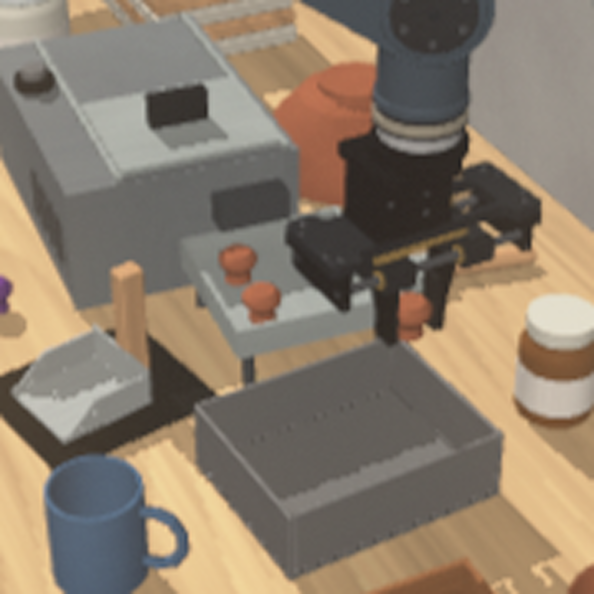

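```bash
python3 - <<'E'
from h import *
plan([(totept(50,28,120),Rdown(94.6)),(totept(50,28,-2),Rdown(94.6))])
E
```

```text
dp [27.7 -9.5 -0. ] turn [ 0.01 -0.04  0.04]
dp [ 27.6  -9.5 122. ] turn [ 0.01 -0.04  0.04]
```

>>> jog_arm --rows '[{"dp": [27, -9, 0], "turn": [0, 0, 0], "grip": 0.0}, {"dp": [28, -9, 30], "turn": [0, 0, 0], "grip": 0.0}, {"dp": [28, -9, 70], "turn": [0, 0, 0], "grip": 0.0}, {"dp": [28, -9, 105], "turn": [0, 0, 0], "grip": 0.0}, {"dp": [28, -9, 120], "turn": [0, 0, 0], "grip": 0.0}, {"dp": [28, -9, 122], "turn": [0, 0, 0], "grip": 0.0}, {"dp": [28, -9, 122], "turn": [0, 0, 0], "grip": 0.5}, {"dp": [28, -9, 122], "turn": [0, 0, 0], "grip": 0.5}, {"dp": [28, -9, 122], "turn": [0, 0, 0], "grip": 0.5}]'

```text
time_s: 38.9
position: [0.6185, -0.135, -0.0021]
tcp_rot: [[-0.081, 0.997, -0.0], [0.997, 0.081, 0.001], [0.001, -0.0, -1.0]]
force: [0.0, -0.9, -0.1]
opening: 0.486
```

>>> jog_arm --rows '[{"dp": [0, 0, -20], "turn": [0, 0, 0], "grip": 0.53}, {"dp": [0, 0, -60], "turn": [0, 0, 0], "grip": 0.53}, {"dp": [0, 0, -105], "turn": [0, 0, 0], "grip": 0.53}, {"dp": [0, 0, -122], "turn": [0, 0, 0], "grip": 0.53}]'

```text
time_s: 39.3
position: [0.6206, -0.1361, 0.1241]
tcp_rot: [[-0.081, 0.997, 0.006], [0.997, 0.081, -0.002], [-0.002, 0.005, -1.0]]
force: [0.2, -0.3, -0.7]
opening: 0.525
```

```bash
python3 - <<'E'
from h import *
from knobs import knobs
commit([28,-9,122]);commit([0,0,-122])
cap('top','t20'); cap('side','s20'); knobs()
q,d,P=load('side')
cv2.imwrite('pics/s20z.png',cv2.resize(q[130:310,200:380],None,fx=3.3,fy=3.3,interpolation=cv2.INTER_CUBIC)[...,::-1])
E
```

```text
t 39.3 cmd [ 619.3 -135.    -2. ] meas-cmd [  1.4  -1.1 126.1] rot [-0.3  -0.17 -0.02] F [ 0.2 -0.3 -0.7] op 0.525
t 39.3 cmd [ 619.2 -135.1  120. ] meas-cmd [ 1.4 -1.   4.1] rot [-0.3  -0.17 -0.02] F [ 0.2 -0.3 -0.7] op 0.525
knob [584.2  81.4] r 17.4 n 174 ztop 78.2 local -39.9 30.9
knob [578.   14.7] r 17.4 n 170 ztop 78.8 local -41.3 -36.1
```

View pics/s20z.png

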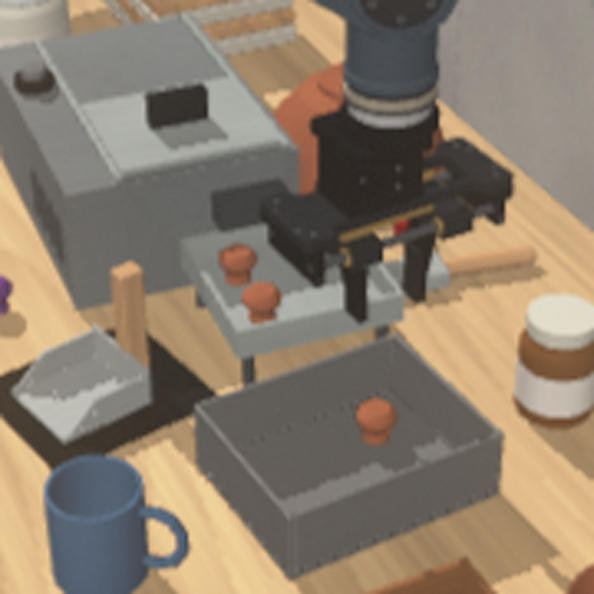

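```bash
python3 - <<'E'
from h import *
plan([((584.7,81.5,110),Rdown(85.8)),((584.7,81.5,31),Rdown(85.8))])
E
```

```text
dp [218.7 -16.9  10.1] turn [ 0.01 -0.04  8.84]
dp [218.6 -16.9  89.1] turn [ 0.01 -0.04  8.84]
```

>>> jog_arm --rows '[{"dp": [25, -2, 0], "turn": [0, 0, 1], "grip": 0.53}, {"dp": [70, -6, 0], "turn": [0, 0, 3], "grip": 0.53}, {"dp": [115, -10, 0], "turn": [0, 0, 5], "grip": 0.53}, {"dp": [160, -13, 0], "turn": [0, 0, 7], "grip": 0.53}, {"dp": [200, -16, 5], "turn": [0, 0, 8.8], "grip": 0.53}, {"dp": [218.5, -17, 10], "turn": [0, 0, 8.8], "grip": 0.53}, {"dp": [218.5, -17, 20], "turn": [0, 0, 8.8], "grip": 0.53}, {"dp": [218.5, -17, 35], "turn": [0, 0, 8.8], "grip": 0.53}, {"dp": [218.5, -17, 35], "turn": [0, 0, 8.8], "grip": 0.53}, {"dp": [218.5, -17, 35], "turn": [0, 0, 8.8], "grip": 0.53}]'

```text
time_s: 40.4
position: [0.5823, 0.0806, 0.0826]
tcp_rot: [[0.073, 0.997, -0.006], [0.997, -0.073, 0.002], [0.002, -0.006, -1.0]]
force: [-0.5, -0.2, -0.3]
opening: 0.532
```

```bash
python3 - <<'E'
from h import *
commit([218.5,-17,35],[0,0,8.8])
cap('side','s21')
q,d,P=load('side')
cv2.imwrite('pics/s21z.png',cv2.resize(q[150:260,200:330],None,fx=5,fy=5,interpolation=cv2.INTER_CUBIC)[...,::-1])
plan([((584.7,81.5,31),Rdown(85.8))])
E
```

```text
t 40.4 cmd [584.6  81.3  85.1] meas-cmd [-2.4 -0.7 -2.5] rot [0.33 0.04 0.04] F [-0.5 -0.2 -0.3] op 0.532
dp [ 0.1  0.1 54.1] turn [ 0.   -0.04  0.04]
```

View pics/s21z.png

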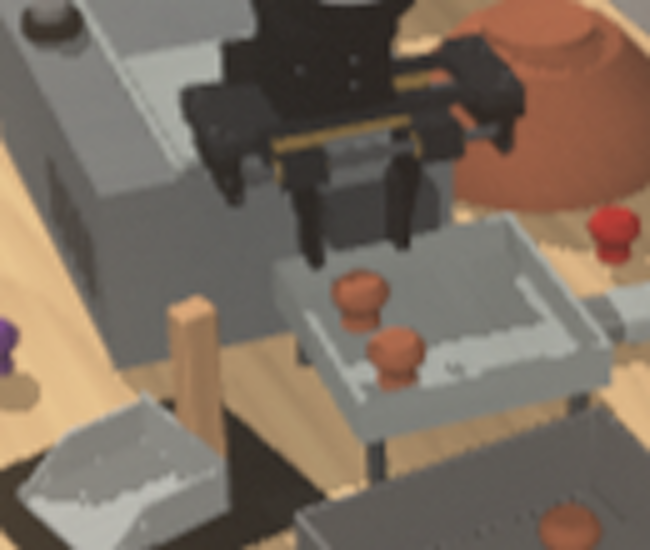

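>>> jog_arm --rows '[{"dp": [0, 1, 18], "turn": [0, 0, 0], "grip": 0.53}, {"dp": [0, 1, 38], "turn": [0, 0, 0], "grip": 0.53}, {"dp": [0, 1, 50], "turn": [0, 0, 0], "grip": 0.53}, {"dp": [0, 1, 54], "turn": [0, 0, 0], "grip": 0.53}, {"dp": [0, 1, 54], "turn": [0, 0, 0], "grip": 0.53}, {"dp": [0, 1, 54], "turn": [0, 0, 0], "grip": 0.2}, {"dp": [0, 1, 54], "turn": [0, 0, 0], "grip": 0.2}, {"dp": [0, 1, 54], "turn": [0, 0, 0], "grip": 0.0}, {"dp": [0, 1, 54], "turn": [0, 0, 0], "grip": 0.0}, {"dp": [0, 1, 54], "turn": [0, 0, 0], "grip": 0.0}]'

```text
time_s: 41.45
position: [0.5841, 0.0817, 0.0302]
tcp_rot: [[0.072, 0.997, -0.002], [0.997, -0.072, 0.002], [0.002, -0.002, -1.0]]
force: [0.4, -0.7, 4.0]
opening: 0.387
```

```bash
python3 - <<'E'
from h import *
commit([0,1,54])
plan([((584.7,81.5,120),Rdown(85.8)),(totept(0,-25,120),Rdown(94.6)),(totept(0,-25,-2),Rdown(94.6))])
E
```

```text
t 41.45 cmd [585.6  81.3  31.1] meas-cmd [-1.5  0.4 -0.9] rot [ 0.13  0.06 -0.03] F [ 0.4 -0.7  4. ] op 0.387
dp [  0.2  -0.9 -88.9] turn [ 0.   -0.04  0.04]
dp [-273.7    7.5  -89.1] turn [ 0.01 -0.04 -8.76]
dp [-273.8    7.4   32.9] turn [ 0.01 -0.04 -8.76]
```

>>> jog_arm --rows '[{"dp": [0, 0, -25], "turn": [0, 0, 0], "grip": 0.0}, {"dp": [0, 0, -65], "turn": [0, 0, 0], "grip": 0.0}, {"dp": [-10, 0, -89], "turn": [0, 0, 0], "grip": 0.0}, {"dp": [-50, 1, -89], "turn": [0, 0, -2], "grip": 0.0}, {"dp": [-95, 2, -89], "turn": [0, 0, -4], "grip": 0.0}, {"dp": [-140, 3, -89], "turn": [0, 0, -6], "grip": 0.0}, {"dp": [-185, 5, -89], "turn": [0, 0, -8], "grip": 0.0}, {"dp": [-230, 7, -89], "turn": [0, 0, -8.8], "grip": 0.0}, {"dp": [-262, 7, -89], "turn": [0, 0, -8.8], "grip": 0.0}, {"dp": [-274, 7, -85], "turn": [0, 0, -8.8], "grip": 0.0}]'

```text
time_s: 42.45
position: [0.571, -0.1958, 0.1141]
tcp_rot: [[-0.078, 0.997, -0.003], [0.997, 0.078, 0.001], [0.001, -0.002, -1.0]]
force: [0.1, 0.1, -0.5]
opening: 0.387
```

>>> jog_arm --rows '[{"dp": [0, 0, 0], "turn": [0, 0, 0], "grip": 0.0}, {"dp": [0, 0, 30], "turn": [0, 0, 0], "grip": 0.0}, {"dp": [0, 0, 70], "turn": [0, 0, 0], "grip": 0.0}, {"dp": [0, 0, 105], "turn": [0, 0, 0], "grip": 0.0}, {"dp": [0, 0, 117], "turn": [0, 0, 0], "grip": 0.0}, {"dp": [0, 0, 118], "turn": [0, 0, 0], "grip": 0.0}, {"dp": [0, 0, 118], "turn": [0, 0, 0], "grip": 0.5}, {"dp": [0, 0, 118], "turn": [0, 0, 0], "grip": 0.5}, {"dp": [0, 0, 118], "turn": [0, 0, 0], "grip": 0.5}]'

```text
time_s: 43.35
position: [0.5718, -0.1925, -0.0021]
tcp_rot: [[-0.082, 0.997, -0.001], [0.997, 0.082, 0.0], [0.0, -0.001, -1.0]]
force: [0.2, -0.3, -0.1]
opening: 0.49
```

>>> jog_arm --rows '[{"dp": [0, 0, -20], "turn": [0, 0, 0], "grip": 0.53}, {"dp": [0, 0, -60], "turn": [0, 0, 0], "grip": 0.53}, {"dp": [0, 0, -105], "turn": [0, 0, 0], "grip": 0.53}, {"dp": [0, 0, -118], "turn": [0, 0, 0], "grip": 0.53}]'

```text
time_s: 43.75
position: [0.5742, -0.194, 0.12]
tcp_rot: [[-0.081, 0.997, 0.006], [0.997, 0.081, -0.003], [-0.004, 0.006, -1.0]]
force: [0.9, -0.3, 0.6]
opening: 0.527
```

```bash
python3 - <<'E'
from h import *
from knobs import knobs
commit([-274,7,-85],[0,0,-8.8]);commit([0,0,0])
cap('top','t22'); cap('side','s22'); knobs()
q,d,P=load('side')
cv2.imwrite('pics/s22z.png',cv2.resize(q[130:310,200:380],None,fx=3.3,fy=3.3,interpolation=cv2.INTER_CUBIC)[...,::-1])
plan([((579,14.7,120),Rdown(85.8)),((579,14.7,31),Rdown(85.8))])
E
```

```text
t 43.75 cmd [ 572.7 -192.6  115.9] meas-cmd [ 1.5 -1.5  4.1] rot [-0.31 -0.25 -0.02] F [ 0.9 -0.3  0.6] op 0.527
t 43.75 cmd [ 572.7 -192.6  115.9] meas-cmd [ 1.5 -1.5  4.1] rot [-0.31 -0.25 -0.02] F [ 0.9 -0.3  0.6] op 0.527
knob [578.   14.6] r 17.3 n 170 ztop 78.7 local -41.3 -36.2
dp [206.1  23.   -3.9] turn [ 0.01 -0.04  8.84]
dp [206.   23.   85.1] turn [ 0.01 -0.04  8.84]
```

View pics/s22z.png

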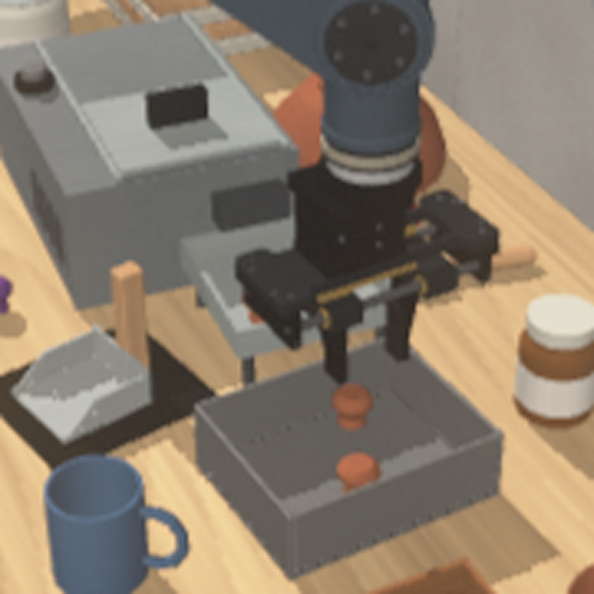

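>>> jog_arm --rows '[{"dp": [20, 3, -4], "turn": [0, 0, 1], "grip": 0.49}, {"dp": [60, 7, -4], "turn": [0, 0, 3], "grip": 0.49}, {"dp": [105, 12, -4], "turn": [0, 0, 5], "grip": 0.49}, {"dp": [150, 17, -4], "turn": [0, 0, 7], "grip": 0.49}, {"dp": [188, 21, 0], "turn": [0, 0, 8.8], "grip": 0.49}, {"dp": [206, 23.5, 10], "turn": [0, 0, 8.8], "grip": 0.49}, {"dp": [206, 23.5, 25], "turn": [0, 0, 8.8], "grip": 0.49}, {"dp": [206, 23.5, 31], "turn": [0, 0, 8.8], "grip": 0.49}, {"dp": [206, 23.5, 31], "turn": [0, 0, 8.8], "grip": 0.49}, {"dp": [206, 23.5, 31], "turn": [0, 0, 8.8], "grip": 0.49}]'

```text
time_s: 44.85
position: [0.5773, 0.0145, 0.083]
tcp_rot: [[0.073, 0.997, -0.005], [0.997, -0.073, 0.002], [0.002, -0.005, -1.0]]
force: [-0.4, -0.1, 0.1]
opening: 0.491
```

```bash
python3 - <<'E'
from h import *
commit([206,23.5,31],[0,0,8.8])
cap('side','s23')
q,d,P=load('side')
cv2.imwrite('pics/s23z.png',cv2.resize(q[150:310,200:380],None,fx=4,fy=4,interpolation=cv2.INTER_CUBIC)[...,::-1])
plan([((579.5,14.7,31),Rdown(85.8))])
E
```

```text
t 44.85 cmd [579.5  14.7  85.1] meas-cmd [-2.2 -0.2 -2.1] rot [0.28 0.07 0.03] F [-0.4 -0.1  0.1] op 0.491
dp [-0.   0.  54.1] turn [ 0.   -0.04  0.04]
```

View pics/s23z.png

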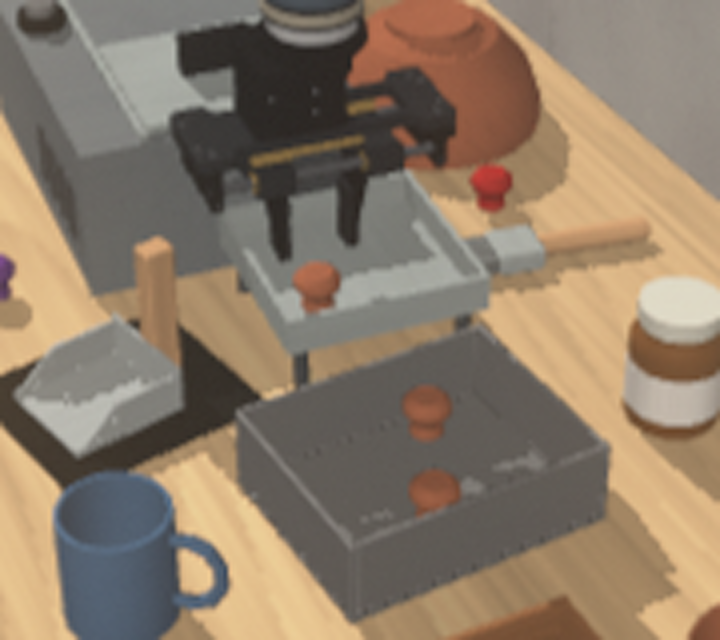

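>>> jog_arm --rows '[{"dp": [0, 0.5, 18], "turn": [0, 0, 0], "grip": 0.49}, {"dp": [0, 0.5, 38], "turn": [0, 0, 0], "grip": 0.49}, {"dp": [0, 0.5, 50], "turn": [0, 0, 0], "grip": 0.49}, {"dp": [0, 0.5, 54], "turn": [0, 0, 0], "grip": 0.49}, {"dp": [0, 0.5, 54], "turn": [0, 0, 0], "grip": 0.49}, {"dp": [0, 0.5, 54], "turn": [0, 0, 0], "grip": 0.2}, {"dp": [0, 0.5, 54], "turn": [0, 0, 0], "grip": 0.2}, {"dp": [0, 0.5, 54], "turn": [0, 0, 0], "grip": 0.0}, {"dp": [0, 0.5, 54], "turn": [0, 0, 0], "grip": 0.0}, {"dp": [0, 0.5, 54], "turn": [0, 0, 0], "grip": 0.0}]'

```text
time_s: 45.9
position: [0.5786, 0.015, 0.0301]
tcp_rot: [[0.072, 0.997, -0.002], [0.997, -0.072, 0.002], [0.002, -0.002, -1.0]]
force: [0.2, -0.5, 3.9]
opening: 0.395
```

```bash
python3 - <<'E'
from h import *
commit([0,0.5,54])
cap('top','t24')
p,d,P=load('top')
X,Y,Z=P[...,0]*1000,P[...,1]*1000,P[...,2]*1000
hsv=cv2.cvtColor(p,cv2.COLOR_RGB2HSV)
V,U=np.mgrid[0:420,0:560]
m=(U>300)&(U<390)&(V>165)&(V<265)&(hsv[...,1]>130)&(Z>8)
k,lab,st,ce=cv2.connectedComponentsWithStats(m.astype(np.uint8))
a=np.radians(4.6);xh=np.array([np.cos(a),np.sin(a)]); yh=np.array([-xh[1],xh[0]])
for i in range(1,k):
    if st[i,4]>30:
        c=P[lab==i].mean(0)*1000; dd=c[:2]-[571.2,-167.4]; print(c.round(1),st[i,4],'local',(dd@xh).round(1),(dd@yh).round(1))
plan([((579,14.7,120),Rdown(85.8)),(totept(-50,20,120),Rdown(94.6)),(totept(-50,20,-2),Rdown(94.6))])
E
```

```text
t 45.9 cmd [580.   14.7  31.1] meas-cmd [-1.4  0.3 -1. ] rot [ 0.13  0.05 -0.03] F [ 0.2 -0.5  3.9] op 0.395
[ 605.5 -105.6   49.4] 159 local 39.1 58.9
[ 569.9 -190.6   33.8] 165 local -3.2 -23.1
dp [ -0.   -1.  -88.9] turn [ 0.   -0.04  0.04]
dp [-170.   -48.   -89.1] turn [ 0.01 -0.04 -8.76]
dp [-170.1  -48.    32.9] turn [ 0.01 -0.04 -8.76]
```

```bash
python3 - <<'E'
from h import *
p,d,P=load('top')
cv2.imwrite('pics/t24z.png',cv2.resize(p[150:280,210:400],None,fx=4,fy=4,interpolation=cv2.INTER_CUBIC)[...,::-1])
Z=P[...,2]*1000
np.set_printoptions(linewidth=220)
u,v=proj('top',[605,-105,40]).astype(int); print(u,v); print(Z[v-10:v+11,u-10:u+11].round().astype(int))
E
```

```text
318 199
[[  -1   42   64   64   -1    2    4    1    3    8    6    3    4    2    3    2    0    6    1    2    1]
 [  -1   35   64   64    1    2    6    5    4    1    7    1    4    4    6    5    5    7    1    3    0]
 [  -5   33   64   68    2    3    2   -1    1    1    2    2    4    4    3    3    6    2    2    7    2]
 [  -2   34   59   64   62    5    4    6   33   33   29   30   34   29   29    1    5    2    4    7    1]
 [   1   25   58   64   67    2    2   35   32   35   35   36   35   33   31   32    4    2 1218    3    1]
 [  -1   22   55   66   60   10   29   32   36   33   35   35   36   36 1218   31   32    1    4    2    4]
 [   0   17   51   62   65   27   33   31   35   35   37   36   40   31   36 1218   31   33    4    6    4]
 [   0   13   49   62   65   33   34   33   36   37   33   38   36   31   38   37   30   31    6    0    1]
 [   2   13   47   62   62   34   34   41   36   35   32   37   35   36   38   40   37   32   30    2    4]
 [  -3    6   48   61   67   34   35   41   36   38   39   38   33   37   39   43   37   31   34    2    5]
 [  -6    5 
[... 476 characters left out ...]
   38   39   42   34   33   32    2    4    3    4]
 [  -1   -1   21   61   62   63    3   30   31   30   35   35   36   31   35   26    3    0    0    4    2]
 [  -1    1   23   55   64   61    6 1218   27   35   33   32   29   35   31    6    3    4    4    5    7]
 [  -3   -1   20   51   67   62    3    4    2    3    7    3   -1    5    2    4    4    5    4    0    0]
 [  -1   -4   13   49   62   62    5    5    3    4    2    4    8    4    8   -1    4    2    4    7    7]
 [  -4   -1    8   47   62   62    2   -1   -2    6    1    0    5    7    5    1    8    2    4    6    4]
 [  -4   -1   11   47   62   62    4    1    4    4    3    2    6    2    6    3    6    4    2    4    3]]
```

View pics/t24z.png

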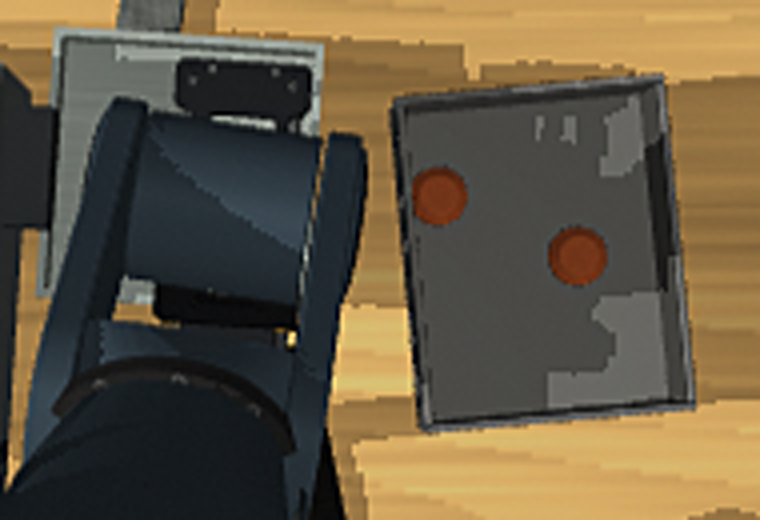

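>>> jog_arm --rows '[{"dp": [0, 0, -25], "turn": [0, 0, 0], "grip": 0.0}, {"dp": [0, 0, -65], "turn": [0, 0, 0], "grip": 0.0}, {"dp": [-10, -3, -89], "turn": [0, 0, 0], "grip": 0.0}, {"dp": [-45, -13, -89], "turn": [0, 0, -2], "grip": 0.0}, {"dp": [-85, -24, -89], "turn": [0, 0, -5], "grip": 0.0}, {"dp": [-125, -35, -89], "turn": [0, 0, -8], "grip": 0.0}, {"dp": [-160, -45, -89], "turn": [0, 0, -8.8], "grip": 0.0}, {"dp": [-170, -48, -89], "turn": [0, 0, -8.8], "grip": 0.0}, {"dp": [-170, -48, -89], "turn": [0, 0, -8.8], "grip": 0.0}, {"dp": [-170, -48, -80], "turn": [0, 0, -8.8], "grip": 0.0}]'

```text
time_s: 46.95
position: [0.5188, -0.1507, 0.1097]
tcp_rot: [[-0.081, 0.997, -0.002], [0.997, 0.081, 0.002], [0.002, -0.002, -1.0]]
force: [0.3, 0.0, -1.0]
opening: 0.391
```

>>> jog_arm --rows '[{"dp": [0, 0, 20], "turn": [0, 0, 0], "grip": 0.0}, {"dp": [0, 0, 60], "turn": [0, 0, 0], "grip": 0.0}, {"dp": [0, 0, 100], "turn": [0, 0, 0], "grip": 0.0}, {"dp": [0, 0, 112], "turn": [0, 0, 0], "grip": 0.0}, {"dp": [0, 0, 113], "turn": [0, 0, 0], "grip": 0.0}, {"dp": [0, 0, 113], "turn": [0, 0, 0], "grip": 0.0}, {"dp": [0, 0, 113], "turn": [0, 0, 0], "grip": 0.5}, {"dp": [0, 0, 113], "turn": [0, 0, 0], "grip": 0.5}, {"dp": [0, 0, 113], "turn": [0, 0, 0], "grip": 0.5}]'

```text
time_s: 47.85
position: [0.5184, -0.1513, -0.0024]
tcp_rot: [[-0.081, 0.997, -0.001], [0.997, 0.081, 0.001], [0.001, -0.001, -1.0]]
force: [0.3, -0.2, 0.3]
opening: 0.491
```

>>> jog_arm --rows '[{"dp": [0, 0, -20], "turn": [0, 0, 0], "grip": 0.53}, {"dp": [0, 0, -60], "turn": [0, 0, 0], "grip": 0.53}, {"dp": [0, 0, -105], "turn": [0, 0, 0], "grip": 0.53}, {"dp": [0, 0, -140], "turn": [0, 0, 0], "grip": 0.53}, {"dp": [-40, 0, -140], "turn": [0, 0, 0], "grip": 0.53}, {"dp": [-90, 0, -140], "turn": [0, 0, 0], "grip": 0.53}, {"dp": [-140, 0, -140], "turn": [0, 0, 0], "grip": 0.53}, {"dp": [-180, 0, -140], "turn": [0, 0, 0], "grip": 0.53}, {"dp": [-200, 0, -140], "turn": [0, 0, 0], "grip": 0.53}, {"dp": [-200, 0, -140], "turn": [0, 0, 0], "grip": 0.53}]'

```text
time_s: 48.85
position: [0.5345, -0.3544, 0.1365]
tcp_rot: [[-0.077, 0.997, -0.002], [0.997, 0.077, -0.001], [-0.001, -0.002, -1.0]]
force: [0.2, 0.5, 0.7]
opening: 0.531
```

```bash
python3 - <<'E'
from h import *
cap('top','t25'); cap('side','s25')
print(bot.read_state()['force'].round(1))
p,d,P=load('top')
Z=P[...,2]*1000
V,U=np.mgrid[0:420,0:560]
def rect(m,n):
    r=cv2.minAreaRect(P[m][:,:2].astype(np.float32)*1000); print(n,np.round(r[0],1),np.round(r[1],1),round(r[2],2),m.sum())
rect((U>155)&(U<185)&(V>180)&(V<225)&(Z>160)&(Z<180),'grip bar')
m=(U>90)&(U<118)&(V>235)&(V<265)&(Z>147)&(Z<160); print('button',m.sum(),P[m].mean(0)*1000)
hsv=cv2.cvtColor(p,cv2.COLOR_RGB2HSV)
rect((U>240)&(U<290)&(V>240)&(V<285)&(Z>108)&(Z<125)&(hsv[...,1]>60),'post')
E
```

```text
[-0.7  0.6  0.5]
grip bar [588.8 229.6] [17.  58.7] 87.24 224
button 98 [489.77848815 376.20036635 150.99429432]
post [461.4  38.6] [23.5 19.8] 10.41 93
```

View pics/t25.png

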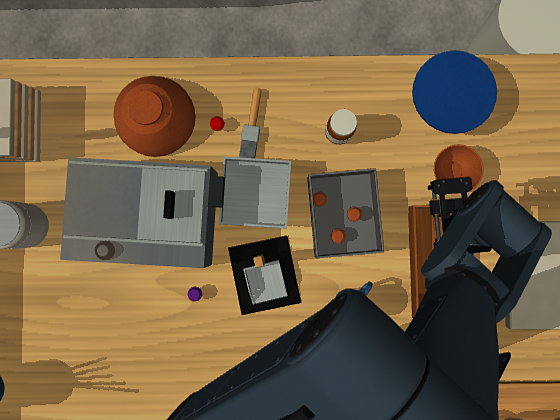

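View pics/s25.png

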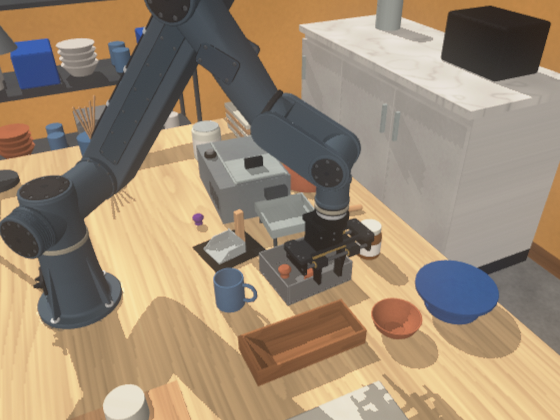

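All three knobs are in the tote at (320,200), (354,214) and (338,236). The tray is empty, the cover is shut, and the scoop stands on its mat. I can't yet confirm the button's full stroke. There's plenty of time, so I'll press it again while recording where contact begins and where it stops.

```bash
python3 - <<'E'
from h import *
resync()
plan([((540,0,180),Rdown(94.6)),((490,376,180),Rdown(94.6))])
E
```

```text
dp [348.4  34.2 -43. ] turn [-0.23 -0.2   0.01]
dp [727.2  14.6 -41.6] turn [-0.23 -0.2   0.01]
```

>>> jog_arm --rows '[{"dp": [15, 2, -43], "turn": [0, 0, 0], "grip": 0.0}, {"dp": [50, 5, -43], "turn": [0, 0, 0], "grip": 0.0}, {"dp": [95, 10, -43], "turn": [0, 0, 0], "grip": 0.0}, {"dp": [140, 15, -43], "turn": [0, 0, 0], "grip": 0.0}, {"dp": [185, 20, -43], "turn": [0, 0, 0], "grip": 0.0}, {"dp": [230, 24, -43], "turn": [0, 0, 0], "grip": 0.0}, {"dp": [275, 28, -43], "turn": [0, 0, 0], "grip": 0.0}, {"dp": [315, 31, -43], "turn": [0, 0, 0], "grip": 0.0}, {"dp": [340, 33, -43], "turn": [0, 0, 0], "grip": 0.0}, {"dp": [348, 34, -43], "turn": [0, 0, 0], "grip": 0.0}]'

```text
time_s: 49.95
position: [0.538, 0.0034, 0.1797]
tcp_rot: [[-0.087, 0.996, -0.005], [0.996, 0.087, 0.003], [0.004, -0.005, -1.0]]
force: [-0.3, -0.2, 0.2]
opening: 0.006
```

```bash
python3 - <<'E'
from h import *
commit([348,34,-43])
plan([((490,376,180),Rdown(94.6))])
E
```

```text
t 49.95 cmd [ 5.398e+02 -4.000e-01  1.800e+02] meas-cmd [-1.9  3.8 -0.3] rot [ 0.07  0.   -0.37] F [-0.3 -0.2  0.2] op 0.006
dp [379.2 -19.4   1.4] turn [-0.23 -0.2   0.01]
```

>>> jog_arm --rows '[{"dp": [40, -2, 0], "turn": [0, 0, 0], "grip": 0.0}, {"dp": [88, -5, 0], "turn": [0, 0, 0], "grip": 0.0}, {"dp": [136, -7, 0], "turn": [0, 0, 0], "grip": 0.0}, {"dp": [184, -9, 0], "turn": [0, 0, 0], "grip": 0.0}, {"dp": [232, -12, 0], "turn": [0, 0, 0], "grip": 0.0}, {"dp": [280, -14, 0], "turn": [0, 0, 0], "grip": 0.0}, {"dp": [325, -17, 0], "turn": [0, 0, 0], "grip": 0.0}, {"dp": [360, -18, 0], "turn": [0, 0, 0], "grip": 0.0}, {"dp": [379, -19, 0], "turn": [0, 0, 0], "grip": 0.0}, {"dp": [379, -19, 0], "turn": [0, 0, 0], "grip": 0.0}]'

```text
time_s: 50.95
position: [0.4895, 0.3769, 0.1804]
tcp_rot: [[-0.085, 0.996, -0.004], [0.996, 0.085, 0.002], [0.002, -0.003, -1.0]]
force: [-0.0, 0.4, -0.6]
opening: 0.009
```

>>> jog_arm --rows '[{"dp": [0, 0, 15], "turn": [0, 0, 0], "grip": 0.0}, {"dp": [0, 0, 30], "turn": [0, 0, 0], "grip": 0.0}, {"dp": [0, 0, 38], "turn": [0, 0, 0], "grip": 0.0}, {"dp": [0, 0, 38], "turn": [0, 0, 0], "grip": 0.0}, {"dp": [0, 0, 38], "turn": [0, 0, 0], "grip": 0.0}, {"dp": [0, 0, 38], "turn": [0, 0, 0], "grip": 0.0}]'

```text
time_s: 51.55
position: [0.4909, 0.375, 0.1433]
tcp_rot: [[-0.081, 0.997, -0.002], [0.997, 0.081, 0.003], [0.003, -0.002, -1.0]]
force: [0.2, -0.0, 1.1]
opening: 0.009
```

>>> jog_arm --rows '[{"dp": [0, 0, 4], "turn": [0, 0, 0], "grip": 0.0}, {"dp": [0, 0, 4], "turn": [0, 0, 0], "grip": 0.0}, {"dp": [0, 0, 4], "turn": [0, 0, 0], "grip": 0.0}, {"dp": [0, 0, 4], "turn": [0, 0, 0], "grip": 0.0}]'

```text
time_s: 51.95
position: [0.4901, 0.3754, 0.1386]
tcp_rot: [[-0.082, 0.997, -0.004], [0.997, 0.082, 0.002], [0.002, -0.004, -1.0]]
force: [-0.1, 0.3, -0.0]
opening: 0.006
```

>>> jog_arm --rows '[{"dp": [0, 0, 2], "turn": [0, 0, 0], "grip": 0.0}, {"dp": [0, 0, 2], "turn": [0, 0, 0], "grip": 0.0}, {"dp": [0, 0, 2], "turn": [0, 0, 0], "grip": 0.0}]'

```text
time_s: 52.25
position: [0.4901, 0.3753, 0.1364]
tcp_rot: [[-0.081, 0.997, -0.004], [0.997, 0.081, 0.002], [0.002, -0.004, -1.0]]
force: [-0.2, 0.1, -0.5]
opening: 0.001
```

>>> jog_arm --rows '[{"dp": [0, 0, 2], "turn": [0, 0, 0], "grip": 0.0}, {"dp": [0, 0, 2], "turn": [0, 0, 0], "grip": 0.0}, {"dp": [0, 0, 2], "turn": [0, 0, 0], "grip": 0.0}]'

```text
time_s: 52.55
position: [0.4903, 0.3754, 0.1347]
tcp_rot: [[-0.081, 0.997, -0.003], [0.997, 0.081, 0.002], [0.003, -0.003, -1.0]]
force: [-0.4, 0.1, 1.5]
opening: 0.002
```

>>> jog_arm --rows '[{"dp": [0, 0, 2], "turn": [0, 0, 0], "grip": 0.0}, {"dp": [0, 0, 2], "turn": [0, 0, 0], "grip": 0.0}, {"dp": [0, 0, 2], "turn": [0, 0, 0], "grip": 0.0}]'

```text
time_s: 52.85
position: [0.4903, 0.3755, 0.1327]
tcp_rot: [[-0.081, 0.997, -0.003], [0.997, 0.081, 0.002], [0.003, -0.003, -1.0]]
force: [-0.2, -0.1, 3.0]
opening: 0.005
```

>>> jog_arm --rows '[{"dp": [0, 0, 2], "turn": [0, 0, 0], "grip": 0.0}, {"dp": [0, 0, 2], "turn": [0, 0, 0], "grip": 0.0}, {"dp": [0, 0, 2], "turn": [0, 0, 0], "grip": 0.0}]'

```text
time_s: 53.15
position: [0.4904, 0.3754, 0.1307]
tcp_rot: [[-0.081, 0.997, -0.003], [0.997, 0.081, 0.002], [0.003, -0.003, -1.0]]
force: [-0.6, 0.8, 4.0]
opening: 0.002
```

>>> jog_arm --rows '[{"dp": [0, 0, 3], "turn": [0, 0, 0], "grip": 0.0}, {"dp": [0, 0, 3], "turn": [0, 0, 0], "grip": 0.0}, {"dp": [0, 0, 3], "turn": [0, 0, 0], "grip": 0.0}]'

```text
time_s: 53.45
position: [0.4904, 0.3755, 0.1293]
tcp_rot: [[-0.082, 0.997, -0.003], [0.997, 0.082, 0.003], [0.003, -0.002, -1.0]]
force: [-2.7, -0.9, 12.8]
opening: 0.003
```

Contact began at about 135.2 mm and the hard stop was at 129.2 mm. That is the full 6 mm stroke, so the press counted. Now I'll retreat.

>>> jog_arm --rows '[{"dp": [0, 0, -12], "turn": [0, 0, 0], "grip": 0.0}, {"dp": [0, 0, -40], "turn": [0, 0, 0], "grip": 0.0}, {"dp": [0, 0, -80], "turn": [0, 0, 0], "grip": 0.0}, {"dp": [0, 0, -110], "turn": [0, 0, 0], "grip": 0.0}, {"dp": [0, 0, -110], "turn": [0, 0, 0], "grip": 0.0}, {"dp": [0, 0, -110], "turn": [0, 0, 0], "grip": 0.0}, {"dp": [0, 0, -110], "turn": [0, 0, 0], "grip": 0.0}]'

```text
time_s: 54.15
position: [0.4892, 0.3744, 0.2357]
tcp_rot: [[-0.081, 0.997, -0.007], [0.997, 0.081, 0.0], [0.001, -0.007, -1.0]]
force: [-0.1, 0.3, 0.3]
opening: 0.005
```

```bash
python3 - <<'E'
from h import *
cap('top','t26'); cap('side','s26')
p,d,P=load('top')
Z=P[...,2]*1000
V,U=np.mgrid[0:420,0:560]
def rect(m,n):
    if m.sum()<5: print(n,'hidden',m.sum()); return
    r=cv2.minAreaRect(P[m][:,:2].astype(np.float32)*1000); print(n,np.round(r[0],1),np.round(r[1],1),round(r[2],2),m.sum())
rect((U>155)&(U<185)&(V>180)&(V<225)&(Z>160)&(Z<180),'grip bar')
hsv=cv2.cvtColor(p,cv2.COLOR_RGB2HSV)
rect((U>240)&(U<290)&(V>240)&(V<285)&(Z>108)&(Z<125)&(hsv[...,1]>60),'post')
m=(U>300)&(U<390)&(V>165)&(V<265)&(hsv[...,1]>130)&(Z>8)&(Z<60)
k,lab,st,ce=cv2.connectedComponentsWithStats(m.astype(np.uint8))
for i in range(1,k):
    if st[i,4]>30: print('knob',np.median(P[lab==i],0).round(3)*1000,st[i,4])
s=bot.read_state(); print(s['position'],s['force'].round(1),s['time_s'])
E
```

```text
grip bar [588.8 229.5] [17.2 59. ] 85.79 225
post [461.4  38.6] [23.8 19.5] 15.52 93
knob [ 606. -107.   34.] 158
knob [ 569. -190.   34.] 164
knob [ 518. -151.   34.] 163
[0.4893805  0.37445306 0.23546411] [-0.2 -0.5  0.3] 54.25
```

View pics/t26.png

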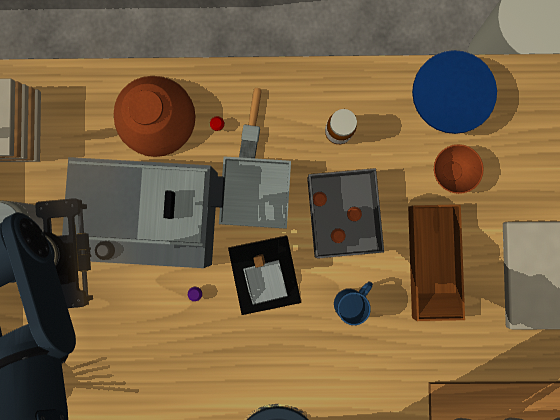

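View pics/s26.png

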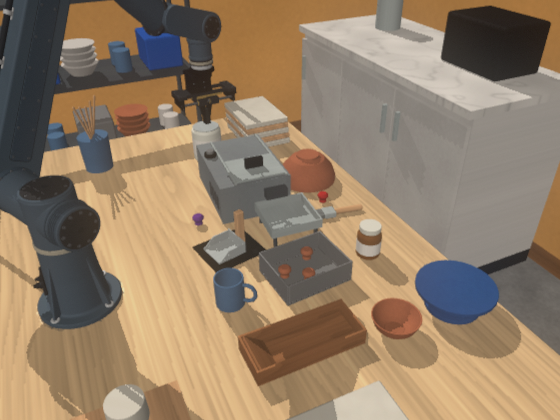

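The last pictures show three knobs in the tote and both the bin and the tray empty. The cover is shut with its bar at (168,205), and the scoop is on the mat at (264,275). The bystanders haven't moved, and the arm is clear of everything. Handing in.

```bash
python3 -c "
from rig import bot
print(bot.hand_in())"
```

```text
the job is handed in; nothing more can be done
None
```

The job is done and handed in at about 54 s, though `hand_in` reports no verdict.

**What I did:**
- **Mill:** I slid the cover open to its stop and scooped all 5 balls in one pass against the ramp. I tipped them into the hopper, slid the cover shut to its stop and pressed the start button to its stop.
- **Knobs and scoop:** I stood the scoop back on its mat and moved the 3 brown knobs from the tray to the tote. The red and purple look-alikes were left alone.

**Last checks:**
- **Balls:** all 5 were seen in the hopper before the cover was shut, and the bin is empty.
- **Cover:** the grip bar sits at y = 0.2295 m, within about 1 mm of its shut position.
- **Button:** I pressed it a second time to make sure. Contact began at about 135.2 mm and the hard stop was at 129.2 mm, so it travelled the full 6 mm. It had read released (top about 151 mm) after the first press; after the second the arm was lifted clear but I did not measure the button again.
- **Knobs:** all 3 stand in the tote, at z = 34 mm measured on the heads.
- **Scoop:** its centre is about 4 mm from the mat's centre.
- **Bystanders:** the mug, jar, bowl and brush look unmoved in the pictures; I did not measure them.

**What disagreed or failed:**
- **Tool position:** the reported tool point is about 30 mm further along the tool than the real fingers. My first grasp of the cover bar closed above it; I corrected for this from the camera images.
- **Pour:** the arm fell about 2° short of the commanded tilt, so I re-zeroed my commanded pose afterwards.
- **Knob moved:** one knob shifted inside the tote between pictures and stayed in it.

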